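# Reload the battery shelf and lock its keeper plate

### The arm

A 6-joint arm with a two-finger parallel gripper is mounted at the origin on the work surface. World frame = base frame: x ahead of the robot, y to its left, z up, the work surface at z = 0. Lengths are in m, angles in rad, forces in N, time in s.
With the tool pointing down it reaches from about 0.3 to 0.85 m from the base axis. Payload 4.2 kg.
Tool frame: the origin (TCP) lies at the very end of the fingers, on their centre line; the grasp point (between the pads) lies 19 mm behind it; z points along the fingers, x is the direction in which the jaws open and shut, and the axes are right-handed (so a half turn about z gives the same grasp; the last joint's range is limited). The gripper opens to 91 mm and grips with 3 to 60 N. Pads are 32 mm wide; open, the fingers measure 118 mm over their backs; the gripper's body (76 mm by 178 mm) begins 60 mm behind the grasp point.
Start: joints at [-0.02, 0.32, 1.565, -0, 1.257, -0.02], TCP at [0.575, 0, 0.214] pointing down, gripper open.
Joint ranges: [-3.11, 3.11], [-0.84, 2.01], [0.21, 2.61], [-1.34, 4.49], [0.05, 2.63], [-2.56, 2.56]. Speed limits (rad/s): [2.57, 2.57, 3.14, 3.14, 3.14, 3.14].

### API

Orientations are given as a unit quaternion [x, y, z, w].
In Python, from rig import env, optics gives the robot as it stands.
- The arm moves only by the tool arm_command, never from a script. Its argument "increments" is a list of rows, each an object of numbers: "x", "y", "z": the shift along the tool's x, y, z in units of 30 mm (1.0 is 30 mm); "wx", "wy", "wz": the turn, a rotation vector about the tool's x, y, z in units of 6 degrees (1.0 is 6 degrees); "hand": the opening, from 0 (shut) to 1 (fully open). In form: [{"x": .., "y": .., "z": .., "wx": .., "wy": .., "wz": .., "hand": ..}, ...]. A call has 1 to 5 rows; each row shifts and turns the pose as measured when the row begins, along the tool's axes as they then stand; what a row does not reach is not made up. A row lasts 1/10 s, in which the tool goes at most 50 mm and 8.59 degrees, less where a joint would pass 70% of its speed; a pose out of reach is approached as far as the arm can. A call is refused whole if a number of a shift passes 1 or a number of a turn 1, either way. A call with a gripper value outside its range is refused whole. The fingers move at their own pace and stop on an object; "grip_force" is the grip in N (left out, the last holds). Time passes only in rows, so rows that do not move let the fingers close. It gives the time, the measured TCP pose, the force and the opening at its end, in the units of the state.
- env.get_state(): the state, without advancing time (a new reading comes with each control period).
- optics.capture(name): name is "scene" or "side" or "wrist"; returns (picture, depth): 480x640x3 uint8, red, green, blue; 480x640 float32, m along the optical axis (not along the pixel's ray), 0 where there is no reading.
- optics.camera_model(name): a dict with "fx", "fy", "cx", "cy" (pixels), "R" (3x3) and "t" (3): a world point X has camera coordinates R X + t. Camera axes: x right, y down, z forward; pixel columns grow to the right and rows downward; lengths in m; the calibration is good to about 2 mm. The wrist camera is an equidistant fisheye: a pixel r from the principal point sees the ray r / f radians off the axis. A picture is of the moment at which its call begins: read the wrist's pose just before it. camera_model takes no time and is no camera call; for the wrist camera it gives the pose at the moment of the call.
- env.sign_off(): hands the job in, once; it reports no verdict.
The state is a dict: "time_s": time; "joint_pos": joint angles; "joint_vel": joint speeds; "joint_efforts": joint torques, N m; "eef_pos": TCP position; "tcp_rot": TCP orientation; "force": force on the tool from outside, world axes, zero at the start; "torque": the same for the moment, N m; "grip_width": finger opening in m.
Only numpy, scipy, OpenCV 4.12 (cv2) and the standard library are available. Lean on these libraries where they do the work, as an engineer would, in place of code of your own. Each camera call takes 0.05 s, during which the arm holds its last target.

### The job

Load every battery cassette lying on the bench into the battery shelf, contact end first, one to a lane (any lane) and pushed fully home. Then lower the aluminium keeper plate over the two studs in front of the lanes, sliding it about until its holes drop over them and it lies flat with its rubber lip towards the cassettes, and swing both latches shut over its ends (swing them out of the way first where they block the lanes or the plate). Leave everything else on the bench where it is.

Things in the scene. Friction and masses are not known exactly. Their poses are not given: they have to be found in the camera images.
- shelf: Fixed battery shelf, a grey steel tray (222 x 304 mm) flat on the bench: four lanes and, nearer the robot, a flat apron. Origin: on the bench surface, in the middle of the line of lane mouths; x points into the lanes (away from the robot within 0.25 rad), y to the left, z up. Floor sheet 4 mm thick throughout; the apron reaches from x = -80 to 0 and carries the studs and the latches.
- backstop (a point): Middle of the lanes' backstop at floor level (shelf x = 132, z = 4 mm). Lanes: shelf x = 2 to 132, centres at y = -84, -28, 28, 84; each 44 wide (walls between are 12 thick), open above except for two cross straps (x = 6..28 and 108..138) 38.5 mm above the floor, their tops at z = 46.5. Home, a cassette touches the backstop: its origin is at shelf x = 67, its rear face at x = 2.
- studs (a point): Point midway between the two upright steel studs, on the apron's top surface (shelf x = -54, y = 0, z = 4 mm). The studs are 10 diameter, at y = -56 and +56 (between lanes), only 9 tall (tops at z = 13), tips chamfered 1.5 mm: fingers holding a cassette for the lanes pass over them if the fingertips stay above z = 16.
- latch_left (a joint): Latch at the left (+y) end of the apron: a flat steel arm, 16 wide, that turns level about a pivot at shelf x = -39, y = +140 mm. 0 rad = shut, pointing inwards over the end of the keeper plate, underside 12 mm above the bench; 1.57 = pointing to the robot; stops at 0 and 2.05. Friction 0.06 N m: it stays where it is left. Below 1.4 it blocks the plate; below 1.7 the fingers at an outer lane.
- latch_right (a joint): Latch at the right (-y) end of the apron: a flat steel arm, 16 wide, that turns level about a pivot at shelf x = -39, y = -140 mm. 0 rad = shut, pointing inwards over the end of the keeper plate, underside 12 mm above the bench; 1.57 = pointing to the robot; stops at 0 and 2.05. Friction 0.06 N m: it stays where it is left. Below 1.4 it blocks the plate; below 1.7 the fingers at an outer lane.
- pin_left (a point): Top centre of the left latch's upright black grip pin, 12 diameter, 45 mm from the pivot, top 46 mm above the bench; it can be held from there down to 20 mm above the bench. At joint value a it stands at shelf x = -39 - 45 sin a, y = +(140 - 45 cos a) mm.
- pin_right (a point): Top centre of the right latch's upright black grip pin, 12 diameter, 45 mm from the pivot, top 46 mm above the bench; it can be held from there down to 20 mm above the bench. At joint value a it stands at shelf x = -39 - 45 sin a, y = -(140 - 45 cos a) mm.
- keeper: Loose aluminium keeper plate 70 (x) x 240 (y) x 5 mm, 300 g: two 12 mm holes at x = -15, y = -56 and +56; rubber lip on the +x edge, 6 thick, top at z = 17; upright black grip block in the middle, 12 along x, 60 along y, top at z = 39. Origin: underside centre. Starts flat, lip away from the robot within 0.5 rad. In place its origin is at shelf x = -39, y = 0, z = 4.
- holes (a point): The point midway between the keeper's two holes, on its underside.
- cassette1: One of up to four identical battery cassettes (absent ones read None): dark-grey plastic block with a pale blank label on top, 130 long (its x) x 40 wide (y) x 34 high (z), about 400 g, with a black band round its rear (-x) end and two brass contacts at its front (+x) end. Origin: centre of the underside. Starts flat, contact end away from the robot within 0.4 rad.
- cassette2: One of up to four identical battery cassettes (absent ones read None): dark-grey plastic block with a pale blank label on top, 130 long (its x) x 40 wide (y) x 34 high (z), about 400 g, with a black band round its rear (-x) end and two brass contacts at its front (+x) end. Origin: centre of the underside. Starts flat, contact end away from the robot within 0.4 rad.
- cassette3: One of up to four identical battery cassettes (absent ones read None): dark-grey plastic block with a pale blank label on top, 130 long (its x) x 40 wide (y) x 34 high (z), about 400 g, with a black band round its rear (-x) end and two brass contacts at its front (+x) end. Origin: centre of the underside. Starts flat, contact end away from the robot within 0.4 rad.
- cassette4: One of up to four identical battery cassettes (absent ones read None): dark-grey plastic block with a pale blank label on top, 130 long (its x) x 40 wide (y) x 34 high (z), about 400 g, with a black band round its rear (-x) end and two brass contacts at its front (+x) end. Origin: centre of the underside. Starts flat, contact end away from the robot within 0.4 rad.
- contacts1 (a point): Middle of the contact end face of cassette 1 (65 mm ahead of its origin, 17 above its underside).
- contacts2 (a point): Middle of the contact end face of cassette 2 (65 mm ahead of its origin, 17 above its underside).
- contacts3 (a point): Middle of the contact end face of cassette 3 (65 mm ahead of its origin, 17 above its underside).
- contacts4 (a point): Middle of the contact end face of cassette 4 (65 mm ahead of its origin, 17 above its underside).
- tape: Bystander: roll of brown tape lying flat, 100 diameter, 48 high; origin underside centre.
- tape2: Bystander: roll of white tape lying flat, 92 diameter, 25 high; origin underside centre.
- screwdriver: Bystander: screwdriver, 200 long.
- wrench: Bystander: open-ended wrench, 170 long.
- carton: Bystander: small cardboard carton 90 x 150 x 70; origin underside centre.
- oil: Bystander: white bottle, 56 diameter, 120 high; origin underside centre.
- bin: Bystander: black open bin with screws, 80 x 160 x 60; origin underside centre.
Mind the look-alikes: they are no part of the job. Several things have the shape of the keeper; the one meant has the colours described above.

How it is judged:
By the outcome, as a careful person would: the job done as asked, in the order asked, and still so for the second after the job is handed in, with the robot touching nothing.
Of cassette1, cassette2, cassette3, cassette4 only 2 to 4 are there at a start; the rules pass over those that are not, and their reading is None.
At some moment in a run one of keeper, cassette1, cassette2, cassette3, cassette4 may be knocked a few centimetres aside while the robot is not near it.
Once in a run the grip may slacken for a moment while it holds something.
It also fails if it takes over 210 s, if anything falls off the work surface, if the arm or the gripper's body presses on something with over 40 N, if the wrist force passes 120 N, or if a joint passes its speed limit or range.

## Working session

There is one attempt and no reset: what is moved stays moved. The work goes in short steps, Python scripts to look and compute and a tool call to move; the robot and the scene stay as the last step left them, time stands still between calls to the robot, and variables do not carry over. Pictures are saved under pics/ and viewed, and the job is handed in when it is done.

Besides the shell and the picture viewer there is one more tool, called after ">>>" in YAML: its name, and indented under it one key for each argument. arm_command: Moves the arm, as the interface text tells. Its arguments: {"type":"object","properties":{"increments":{"type":"array","items":{"type":"object","properties":{"x":{"type":"number"},"y":{"type":"number"},"z":{"type":"number"},"wx":{"type":"number"},"wy":{"type":"number"},"wz":{"type":"number"},"hand":{"type":"number"}}}},"grip_force":{"type":"number"}},"required":["increments"]}

```bash
ls; mkdir -p pics
cat > h.py <<'E'
import numpy as np, cv2
from rig import env, optics
def save(name,img): cv2.imwrite('pics/'+name,cv2.cvtColor(img,cv2.COLOR_RGB2BGR))
E
python3 - <<'E'
from h import *
s=env.get_state(); print({k:np.round(v,3).tolist() for k,v in s.items()})
for n in ['scene','side','wrist']:
    m=optics.camera_model(n); print(n,{k:np.round(v,3).tolist() if not isinstance(v,str) else v for k,v in m.items()})
    p,d=optics.capture(n); save(f'{n}0.png',p); np.save(f'{n}0.npy',d)
E
```

```text
pics
{'time_s': 0.0, 'joint_pos': [-0.02, 0.32, 1.566, -0.0, 1.257, -0.02], 'joint_vel': [-0.002, -0.0, -0.0, -0.0, -0.001, -0.001], 'joint_efforts': [-0.001, -41.247, -23.197, 0.073, 0.046, -0.0], 'eef_pos': [0.575, -0.0, 0.213], 'tcp_rot': [1.0, -0.0, -0.001, -0.0], 'force': [-0.132, -0.362, 0.198], 'torque': [-0.04, 0.097, 0.006], 'grip_width': 0.091}
scene {'fx': 466.877, 'fy': 466.877, 'cx': 325.155, 'cy': 232.378, 'R': [[0.297, 0.955, -0.004], [0.503, -0.159, -0.85], [-0.812, 0.25, -0.527]], 't': [-0.175, -0.176, 1.568]}
side {'fx': 438.315, 'fy': 438.315, 'cx': 317.116, 'cy': 240.608, 'R': [[-0.798, -0.603, -0.005], [-0.421, 0.564, -0.71], [0.431, -0.564, -0.704]], 't': [0.424, 0.236, 1.17]}
wrist {'fx': 371.648, 'fy': 371.648, 'cx': 318.75, 'cy': 237.243, 'R': [[1.0, 0.001, -0.002], [0.001, -0.964, 0.267], [-0.002, -0.267, -0.964]], 't': [-0.573, -0.03, 0.391]}
```

View pics/scene0.png

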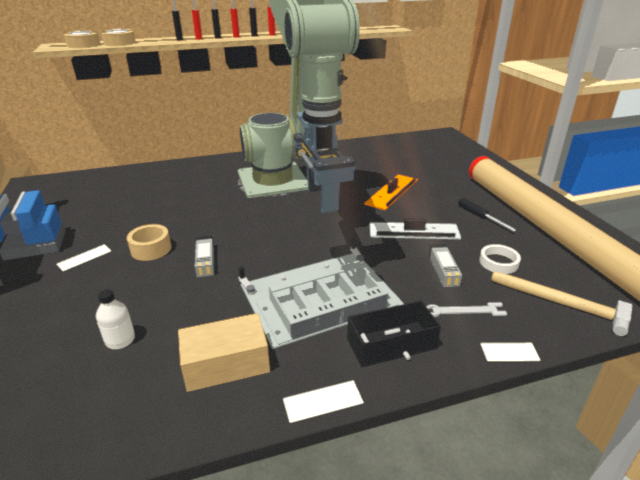

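View pics/side0.png

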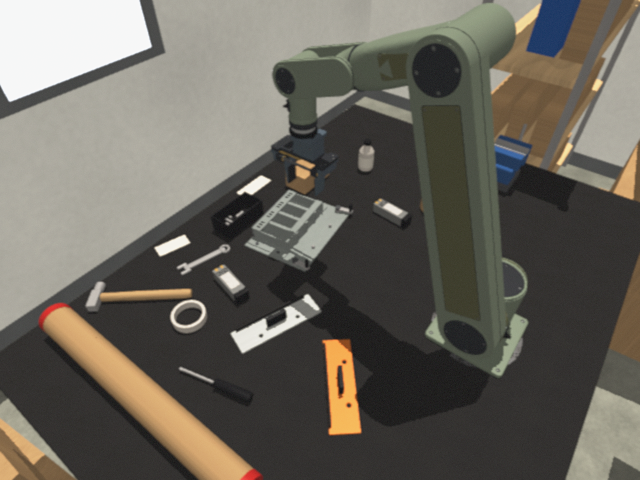

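View pics/wrist0.png

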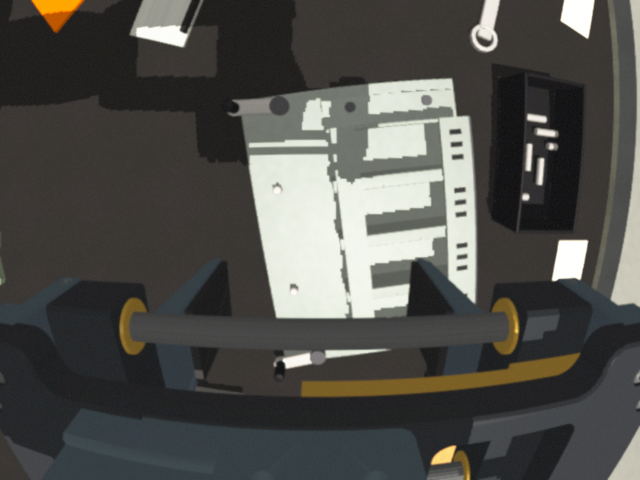

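The scene view shows the robot at the far side. The shelf is at about (325,292), with two cassettes at (205,257) and (446,267). There are two keeper-shaped plates: a silver one with a black block at (415,230) and an orange one at (392,190). The silver one fits "aluminium, black grip block". I'll confirm it with crops and look for any further cassettes.

```bash
cat >> h.py <<'E'
def ray(m,name,uv):
    uv=np.atleast_2d(np.asarray(uv,float)); K=np.array([[m['fx'],0,m['cx']],[0,m['fy'],m['cy']],[0,0,1]])
    x=(uv[:,0]-m['cx'])/m['fx']; y=(uv[:,1]-m['cy'])/m['fy']
    if name=='wrist':
        r=np.hypot(x,y)+1e-12; d=np.stack([np.sin(r)*x/r,np.sin(r)*y/r,np.cos(r)],1)
    else: d=np.stack([x,y,np.ones_like(x)],1); 
    R=np.array(m['R']);t=np.array(m['t'])
    return -R.T@t, d@R
def onplane(m,name,uv,z):
    o,d=ray(m,name,uv); return o+d*((z-o[2])/d[:,2])[:,None]
def proj(m,name,X):
    X=np.atleast_2d(X); c=X@np.array(m['R']).T+np.array(m['t'])
    if name=='wrist':
        r=np.hypot(c[:,0],c[:,1]); th=np.arctan2(r,c[:,2]); k=th/(r+1e-12); x,y=c[:,0]*k,c[:,1]*k
    else: x,y=c[:,0]/c[:,2],c[:,1]/c[:,2]
    return np.stack([m['fx']*x+m['cx'],m['fy']*y+m['cy']],1)
def tri(ma,na,ua,mb,nb,ub):
    oa,da=ray(ma,na,ua); ob,db=ray(mb,nb,ub); da=da[0]/np.linalg.norm(da[0]); db=db[0]/np.linalg.norm(db[0])
    s=np.linalg.lstsq(np.stack([da,-db],1),ob-oa,rcond=None)[0]
    pa,pb=oa+s[0]*da,ob+s[1]*db
    return (pa+pb)/2,np.linalg.norm(pa-pb)
def cloud(m,name,d):
    v,u=np.mgrid[0:480,0:640]; o,r=ray(m,name,np.stack([u.ravel(),v.ravel()],1))
    R=np.array(m['R'])
    zc=r@R[2]  # axial part
    return (o+r*(d.ravel()/zc)[:,None]).reshape(480,640,3)
E
python3 - <<'E'
from h import *
s=cv2.imread('pics/scene0.png'); t=cv2.imread('pics/side0.png')
a=cv2.resize(s[160:350,140:280],None,fx=2.5,fy=2.5,interpolation=3)[:475]
b=cv2.resize(s[165:300,355:475],None,fx=3.3,fy=3.3,interpolation=3)
a=cv2.resize(a,(390,475));b=cv2.resize(b,(400,475))
cv2.imwrite('pics/crop1.png',np.hstack([a,b]))
cv2.imwrite('pics/crop2.png',cv2.resize(t[180:360,180:380],(800,600)))
# coarse: clouds of scene & side
for n in ['scene','side']:
    m=optics.camera_model(n); P=cloud(m,n,np.load(f'{n}0.npy'))
    for (u,v) in ([(205,257),(446,267),(415,237),(392,195),(250,300),(355,262)] if n=='scene' else [(392,211),(230,282),(275,325),(306,264)]):
        print(n,u,v,P[v,u].round(3))
E
```

```text
scene 205 257 [ 0.442 -0.257  0.033]
scene 446 267 [0.654 0.275 0.034]
scene 415 237 [0.468 0.292 0.001]
scene 392 195 [0.231 0.331 0.006]
scene 250 300 [ 0.598 -0.177  0.003]
scene 355 262 [0.588 0.074 0.046]
side 392 211 [ 0.404 -0.246  0.036]
side 230 282 [0.618 0.295 0.034]
side 275 325 [0.435 0.315 0.005]
side 306 264 [0.486 0.114 0.038]
```

View pics/crop1.png

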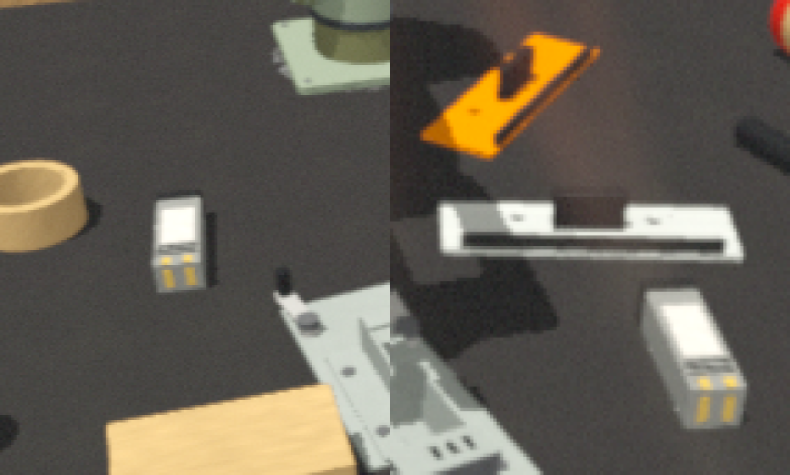

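View pics/crop2.png

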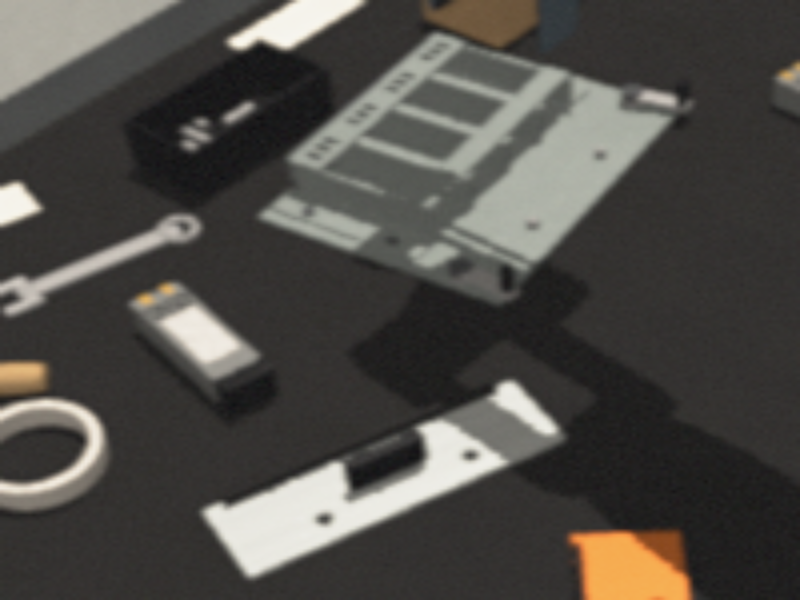

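Crops confirm it: the silver plate with the black block and black lip at scene (415,230) is the keeper, and the orange one is a decoy. There are two cassettes. Next I'll measure the shelf's studs and pins in the wrist and side views.

Run:
```python
from h import *
p=cv2.imread('pics/wrist0.png')
cv2.imwrite('pics/wc.png',cv2.resize(p[70:390,210:480],(675,800)) [:600])
m=optics.camera_model('wrist'); print('cam',(-np.array(m['R']).T@m['t']).round(3))
for n,uv,z in [('studL',(277,187),.013),('studR',(294,289),.013),('pivL',(279,105),.02),('pinL',(232,107),.046),('pivR',(317,357),.02),('pinR',(279,362),.046)]:
    print(n,onplane(m,'wrist',uv,z)[0].round(4))
d=np.load('wrist0.npy');P=cloud(m,'wrist',d)
for uv in [(277,187),(294,289),(279,105),(317,357),(270,240),(400,140),(455,170)]: print(uv,P[uv[1],uv[0]].round(4))
g=cv2.imread('pics/side0.png'); cv2.imwrite('pics/sc.png',cv2.resize(g[185:280,240:360],(800,633))[:600])
```

```text
cam [0.574 0.076 0.384]
studL [0.5314 0.0256 0.013 ]
studR [ 0.5467 -0.0852  0.013 ]
pivL [0.5351 0.1074 0.02  ]
pinL [0.4946 0.105  0.046 ]
pivR [ 0.5716 -0.1689  0.02  ]
pinR [ 0.5304 -0.1588  0.046 ]
(277, 187) [0.5313 0.0255 0.0121]
(294, 289) [ 0.5467 -0.0853  0.0127]
(279, 105) [0.5351 0.1074 0.02  ]
(317, 357) [ 0.5716 -0.1689  0.02  ]
(270, 240) [ 0.5214 -0.0327  0.0034]
(400, 140) [0.6567 0.0742 0.0042]
(455, 170) [0.7024 0.0486 0.0467]
```

View pics/wc.png

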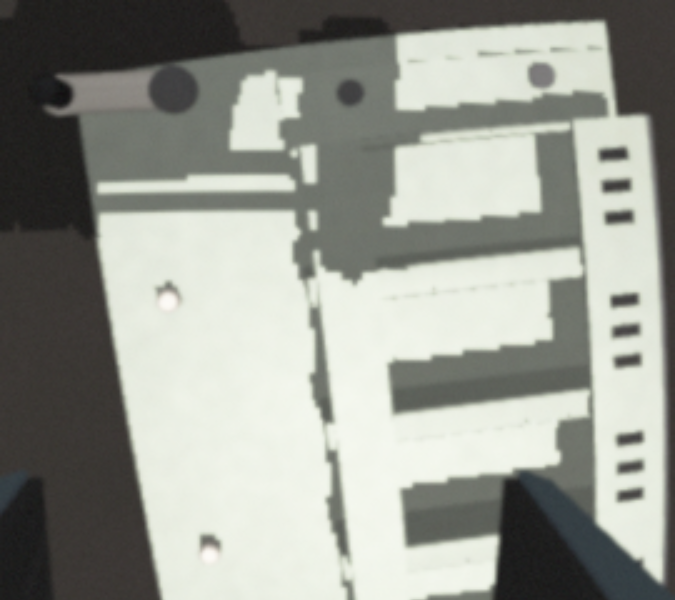

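View pics/sc.png

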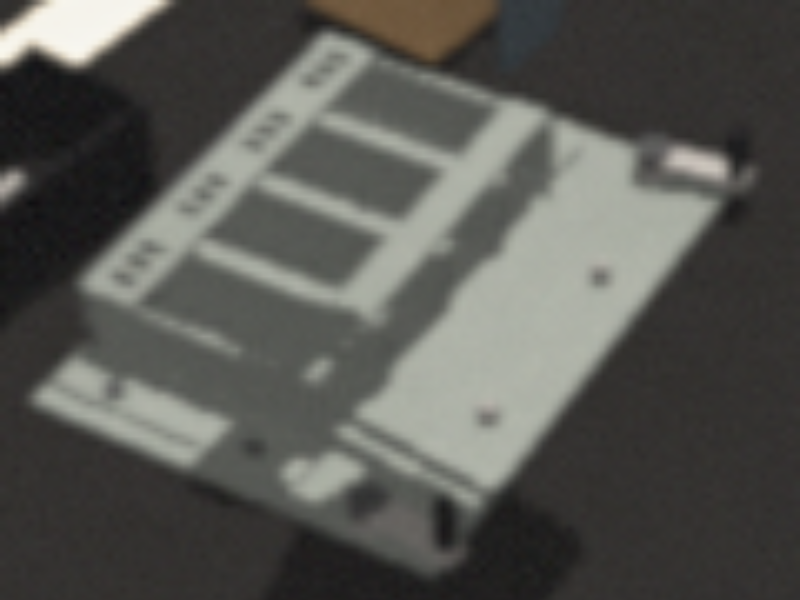

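Stud spacing measures 111.9 mm, against 112 given. The shelf is at about (0.593,-0.022) with yaw about 0.137. The left latch is at about 1.64 rad, which is clear. The right latch is at about 1.2 rad, which blocks the plate. I'll turn the tool to yaw -82° and look again.

>>> arm_command:
  increments:
    - {"x":-0.9,"wz":1}
    - {"x":-0.9,"wz":1}
    - {"x":-0.7,"wz":1}
    - {"wz":1}
    - {"wz":1}

```text
invalid input
```

>>> arm_command:
  increments:
    - {"wz":1}
    - {"wz":1}
    - {"wz":1}
    - {"wz":1}
    - {"wz":1}

```text
invalid input
```

>>> arm_command:
  increments:
    - {"wz":1}
    - {"wz":1}
    - {"wz":1}
    - {"wz":0.7}
    - {}

```text
invalid input
```

```bash
cat >> h.py <<'E'
from scipy.spatial.transform import Rotation as Ro
def st():
    s=env.get_state(); R=Ro.from_quat(s['tcp_rot']).as_matrix()
    print('t %.2f'%s['time_s'],'tcp',np.round(s['eef_pos'],4),'xaxis yaw deg %.2f'%np.degrees(np.arctan2(R[1,0],R[0,0])),'zaxis',R[:,2].round(3),'F',np.round(s['force'],1),'w %.4f'%s['grip_width'])
    return s,R
def togo(target,R=None,p=None):
    s=env.get_state(); R=Ro.from_quat(s['tcp_rot']).as_matrix()
    print('units tool xyz',(R.T@(np.array(target)-s['eef_pos'])/0.03).round(2))
def snap(n,f):
    m=optics.camera_model(n); p,d=optics.capture(n); save(f+'.png',p); np.save(f+'.npy',d); return m,p,d
E
python3 - <<'E'
from h import *
import pickle
s,R=st()
m,p,d=snap('wrist','w1'); pickle.dump(m,open('w1.pkl','wb'))
print('cam',(-np.array(m['R']).T@m['t']).round(4))
E
```

```text
t 0.15 tcp [ 0.5746 -0.      0.2133] xaxis yaw deg -0.00 zaxis [-0.001  0.    -1.   ] F [-0.1 -0.2  0.1] w 0.0914
cam [0.5742 0.0756 0.3836]
```

```bash
cp w1.png pics/ 2>/dev/null; ls pics
```

```text
crop1.png
crop2.png
sc.png
scene0.png
side0.png
w1.png
wc.png
wrist0.png
```

View pics/w1.png

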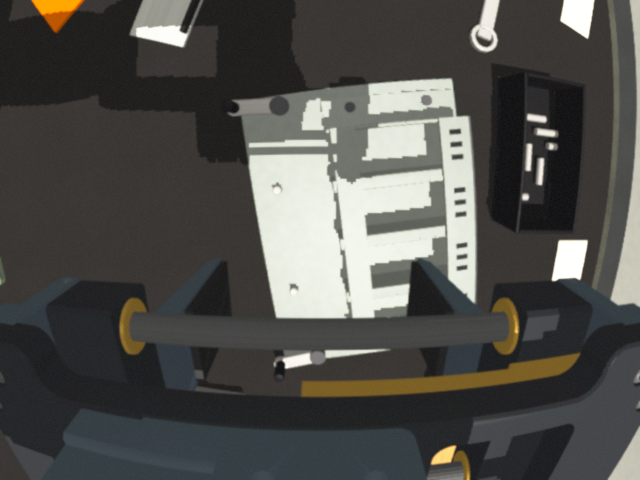

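The move call was rejected, so I'll write every key out in full.

>>> arm_command:
  increments:
    - {"x":-0.9,"y":0,"z":0,"wx":0,"wy":0,"wz":1,"hand":1}
    - {"x":-0.9,"y":0,"z":0,"wx":0,"wy":0,"wz":1,"hand":1}
    - {"x":-0.7,"y":0,"z":0,"wx":0,"wy":0,"wz":1,"hand":1}
    - {"x":0,"y":0,"z":0,"wx":0,"wy":0,"wz":1,"hand":1}
    - {"x":0,"y":0,"z":0,"wx":0,"wy":0,"wz":1,"hand":1}

```text
time_s: 0.7
eef_pos: [0.4967, 0.0076, 0.2117]
tcp_rot: [0.963, -0.269, -0.002, 0.001]
force: [-0.1, 0.0, 0.1]
grip_width: 0.091
```

>>> arm_command:
  increments:
    - {"x":0,"y":0,"z":0,"wx":0,"wy":0,"wz":1,"hand":1}
    - {"x":0,"y":0,"z":0,"wx":0,"wy":0,"wz":1,"hand":1}
    - {"x":0,"y":0,"z":0,"wx":0,"wy":0,"wz":1,"hand":1}
    - {"x":0,"y":0,"z":0,"wx":0,"wy":0,"wz":1,"hand":1}
    - {"x":0,"y":0,"z":0,"wx":0,"wy":0,"wz":1,"hand":1}

```text
time_s: 1.2
eef_pos: [0.4953, 0.0077, 0.2112]
tcp_rot: [0.855, -0.518, -0.003, 0.002]
force: [0.2, 0.2, 0.3]
grip_width: 0.0912
```

>>> arm_command:
  increments:
    - {"x":0,"y":0,"z":0,"wx":0,"wy":0,"wz":1,"hand":1}
    - {"x":0,"y":0,"z":0,"wx":0,"wy":0,"wz":1,"hand":1}
    - {"x":0,"y":0,"z":0,"wx":0,"wy":0,"wz":1,"hand":1}
    - {"x":0,"y":0,"z":0,"wx":0,"wy":0,"wz":0.6,"hand":1}
    - {"x":0,"y":0,"z":0,"wx":0,"wy":0,"wz":0,"hand":1}

```text
time_s: 1.7
eef_pos: [0.4944, 0.0077, 0.2104]
tcp_rot: [0.737, -0.676, -0.003, 0.003]
force: [0.8, -1.0, -0.4]
grip_width: 0.0911
```

```bash
sed -i "s#np.save(f+'.npy',d)#np.save(f+'.npy',d); import pickle; pickle.dump(m,open(f+'.pkl','wb'))#" h.py
python3 - <<'E'
from h import *
s,R=st()
m,p,d=snap('wrist','w2')
E
```

```text
t 1.70 tcp [0.4944 0.0077 0.2104] xaxis yaw deg -85.03 zaxis [-0.008  0.    -1.   ] F [ 0.8 -1.  -0.4] w 0.0911
```

View pics/w2.png

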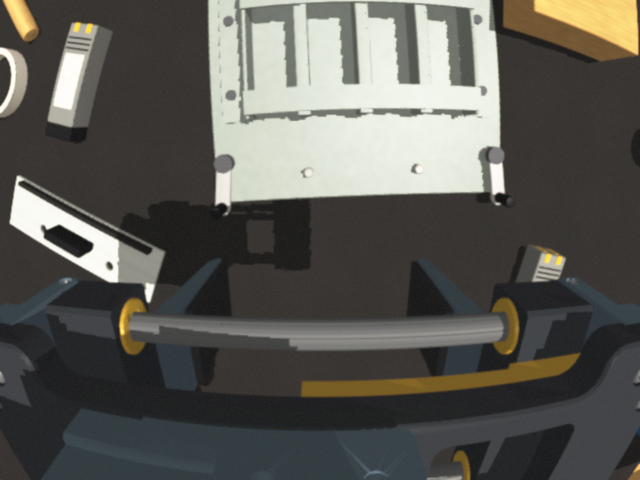

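In this wrist view the studs are at (307,172) and (418,169), the pivots at (223,163) and (495,155), and the pin tops near (222,208) and (503,200). The keeper is at (85,235), and the cassettes are at (80,80) and (545,262). Next I'll refine these.

Run:
```python
import cv2,numpy as np
p=cv2.imread('pics/w2.png')
cv2.imwrite('pics/w2c.png',cv2.resize(p[130:230,200:520],(1600,500),interpolation=cv2.INTER_CUBIC)[:, :800])
cv2.imwrite('pics/w2d.png',cv2.resize(p[130:230,200:520],(1600,500),interpolation=cv2.INTER_CUBIC)[:, 800:])
```

```text
(no output)
```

View pics/w2c.png

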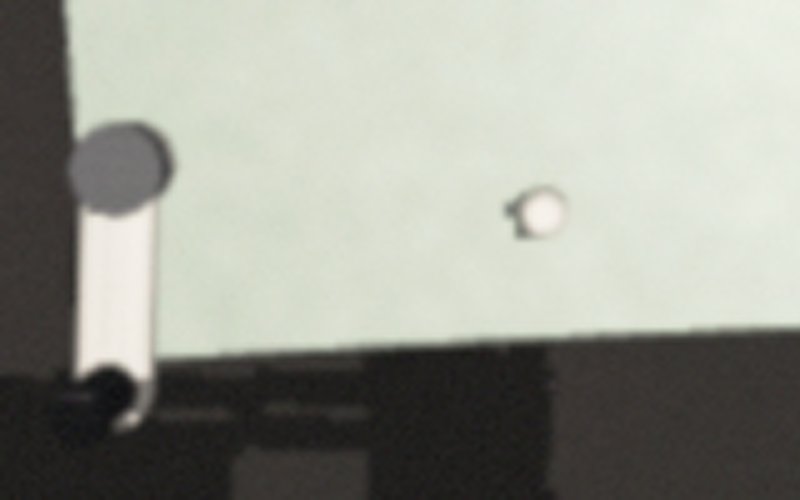

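View pics/w2d.png

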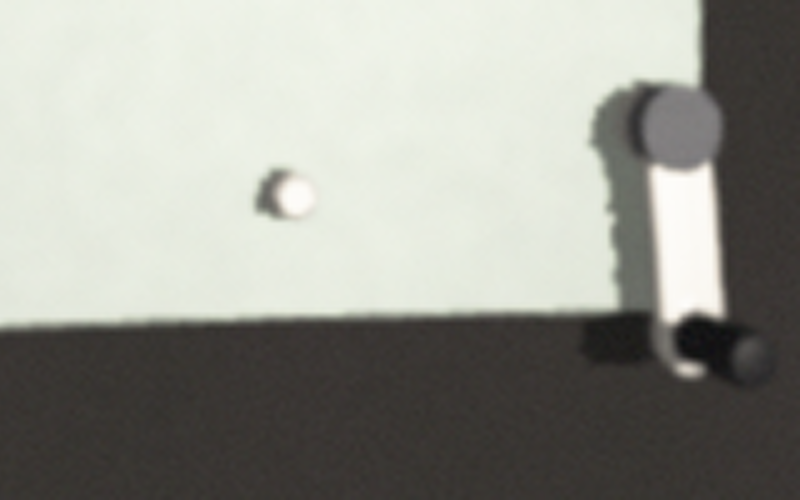

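Run:
```python
from h import *
import pickle
m=pickle.load(open('w2.pkl','rb')); m0=pickle.load(open('w1.pkl','rb'))
f=lambda uv,z:onplane(m,'wrist',uv,z)[0]
sL,sR=f((308,172.4),.013),f((418.6,169),.013)
print(sL,sR,np.linalg.norm(sL-sR))
y=(sL-sR)/np.linalg.norm(sL-sR); yaw=np.arctan2(-y[0],y[1]); mid=(sL+sR)/2
O=mid[:2]+.054*np.array([np.cos(yaw),np.sin(yaw)]); print('yaw',yaw,'O',O)
def sh(P): d=P[:2]-O; c,s=np.cos(yaw),np.sin(yaw); return np.array([c*d[0]+s*d[1],-s*d[0]+c*d[1]])*1000
for n,uv,z in [('pivL',(223.4,163.4),.022),('pivR',(496.2,155.4),.022),('pinL',(216,212.6),.046),('pinR',(510.4,202),.046)]:
    X=f(uv,z); print(n,X.round(4),sh(X).round(1))
print('two-view studs',tri(m,'wrist',(308,172.4),m0,'wrist',(277.2,187.5)),tri(m,'wrist',(418.6,169),m0,'wrist',(294,289)))
P=cloud(m,'wrist',np.load('w2.npy')); print(P[163,223],P[155,496],P[202,510])
# lanes: walls/strap height
for uv in [(360,100),(330,50),(360,45)]: print(uv,P[uv[1],uv[0]].round(4),sh(P[uv[1],uv[0]]).round(1))
```

```text
[0.5308659  0.02224174 0.013     ] [ 0.54564076 -0.0883278   0.013     ] 0.1115523176061678
yaw 0.13283814460031648 O [ 0.59177759 -0.02589085]
pivL [0.5348 0.1059 0.022 ] [-39.  138.1]
pivR [ 0.5717 -0.1689  0.022 ] [ -38.9 -139.1]
pinL [0.4904 0.1053 0.046 ] [-83.1 143.4]
pinR [ 0.5282 -0.1811  0.046 ] [ -83.6 -145.5]
two-view studs (array([ 0.52924048,  0.02262003, -0.00508329]), np.float64(0.000639894738999312)) (array([ 0.54473761, -0.09405996, -0.00746361]), np.float64(0.000951433944789027))
[0.53511652 0.10656618 0.02092804] [ 0.57206638 -0.17029097  0.01862995] [ 0.52817522 -0.18048782  0.04631803]
(360, 100) [ 0.6039 -0.0187  0.047 ] [12.9  5.6]
(330, 50) [0.657  0.0114 0.0031] [69.6 28.3]
(360, 45) [ 0.6557 -0.0147  0.0426] [64.9  2.6]
```

Both latches read about 1.7 rad, so neither blocks the plate or the inner lanes. Comparing the two wrist views shows a small constant camera bias of about (2,-1.3) mm in the tool frame, which I'll correct for. Next I'll measure the cassettes and keeper.

```bash
cat >> h.py <<'E'
BIAS=np.array([.002,-.00125,0.])
SO=np.array([.5905,-.0238]); SYAW=.135
def sh2w(x,y,z): # mm
    c,s=np.cos(SYAW),np.sin(SYAW); x,y=x/1000,y/1000
    return np.array([SO[0]+c*x-s*y,SO[1]+s*x+c*y,z/1000])
def w2sh(P):
    d=np.asarray(P)[:2]-SO; c,s=np.cos(SYAW),np.sin(SYAW); return (np.array([c*d[0]+s*d[1],-s*d[0]+c*d[1]])*1000).round(1)
def boxes(P,zlo,zhi,amin=2e-3,amax=9e-3):
    # rasterise points in height slab to 1mm grid, min area rects
    M=np.zeros((800,900),np.uint8)
    q=P.reshape(-1,3); k=(q[:,2]>zlo)&(q[:,2]<zhi)&(q[:,0]>.2)&(q[:,0]<.99)&(abs(q[:,1])<.44)
    ij=np.stack([(q[k,0]-.2)*1000,(q[k,1]+.45)*1000],1).astype(int); M[ij[:,0],ij[:,1]]=255
    M=cv2.morphologyEx(M,cv2.MORPH_CLOSE,np.ones((7,7)))
    for c in cv2.findContours(M,cv2.RETR_EXTERNAL,cv2.CHAIN_APPROX_NONE)[0]:
        a=cv2.contourArea(c)*1e-6
        if a<amin or a>amax: continue
        (cy,cx),(w,h),an=cv2.minAreaRect(c)
        b=cv2.boxPoints(((cy,cx),(w,h),an)); e=[b[1]-b[0],b[2]-b[1]]; L=max(e,key=np.linalg.norm); yw=np.arctan2(L[0],L[1])
        vec=np.array([L[1],L[0]]); 
        if vec[0]<0: vec=-vec
        print('box c',round(cx/1000+.2,4),round(cy/1000-.45,4),'size',round(max(w,h),1),round(min(w,h),1),'long-axis yaw %.3f'%np.arctan2(vec[1],vec[0]))
E
python3 - <<'E'
from h import *
import pickle
for n,f in [('wrist','w2')]:
    m=pickle.load(open(f+'.pkl','rb')); P=cloud(m,n,np.load(f+'.npy')); boxes(P,.028,.040)
for n in ['scene','side']:
    m,p,d=snap(n,n+'1'); P=cloud(m,n,d); print(n); boxes(P,.028,.040,1e-3); print('keeper');boxes(P,.003,.009,3e-3,3e-2)
E
```

```text
box c 0.6223 0.2903 size 131.2 42.8 long-axis yaw -0.221
scene
box c 0.6243 0.2899 size 134.1 41.8 long-axis yaw -0.219
box c 0.4124 -0.2583 size 135.0 40.7 long-axis yaw -0.095
keeper
box c 0.6263 -0.0314 size 297.7 228.6 long-axis yaw -1.441
box c 0.4399 0.2994 size 245.1 78.0 long-axis yaw 1.241
box c 0.243 0.288 size 109.3 69.7 long-axis yaw -0.757
side
box c 0.6211 0.2906 size 132.3 40.5 long-axis yaw -0.222
box c 0.4073 -0.2559 size 133.8 45.7 long-axis yaw -0.103
keeper
box c 0.6131 -0.0187 size 313.2 223.7 long-axis yaw -1.479
box c 0.4327 0.308 size 265.8 91.0 long-axis yaw 1.194
box c 0.2237 0.3017 size 156.5 85.6 long-axis yaw -0.814
```

```bash
cat >> h.py <<'E'
def plan(target,yawdeg,n=None,maxu=0.95):
    """rows (tool units) from the measured pose to target (tool down, x axis at yawdeg)"""
    s=env.get_state(); p=np.array(s['eef_pos']); R0=Ro.from_quat(s['tcp_rot'])
    a=np.radians(yawdeg); Rt=Ro.from_matrix(np.array([[np.cos(a),np.sin(a),0],[np.sin(a),-np.cos(a),0],[0,0,-1]]).astype(float))
    rv=(R0.inv()*Rt).as_rotvec(); d=np.array(target)-p
    if n is None: n=max(1,int(np.ceil(max(np.linalg.norm(d)/.03/maxu,np.degrees(np.linalg.norm(rv))/6/maxu))))
    for i in range(n):
        Ri=R0*Ro.from_rotvec(rv*i/n); t=Ri.inv().apply(d/n)/.03; w=np.degrees(rv/n)/6
        print(i+1,'xyz',t.round(2),'w',w.round(2))
E
python3 - <<'E'
from h import *
st(); plan([.370,-.253,.13],-95.7)
E
```

```text
t 1.85 tcp [0.4945 0.0077 0.2105] xaxis yaw deg -84.96 zaxis [-0.008  0.    -1.   ] F [ 0.1 -0.1 -0.2] w 0.0914
1 xyz [0.75 0.44 0.25] w [0.01 0.   0.16]
2 xyz [0.76 0.43 0.25] w [0.01 0.   0.16]
3 xyz [0.77 0.42 0.25] w [0.01 0.   0.16]
4 xyz [0.78 0.4  0.25] w [0.01 0.   0.16]
5 xyz [0.78 0.39 0.25] w [0.01 0.   0.16]
6 xyz [0.79 0.38 0.25] w [0.01 0.   0.16]
7 xyz [0.8  0.36 0.25] w [0.01 0.   0.16]
8 xyz [0.8  0.35 0.24] w [0.01 0.   0.16]
9 xyz [0.81 0.34 0.24] w [0.01 0.   0.16]
10 xyz [0.81 0.32 0.24] w [0.01 0.   0.16]
11 xyz [0.82 0.31 0.24] w [0.01 0.   0.16]
```

>>> arm_command:
  increments:
    - {"x":0.76,"y":0.43,"z":0.2,"wx":0.02,"wy":0,"wz":0.17,"hand":1}
    - {"x":0.76,"y":0.43,"z":0.2,"wx":0.02,"wy":0,"wz":0.17,"hand":1}
    - {"x":0.77,"y":0.42,"z":0.2,"wx":0.02,"wy":0,"wz":0.17,"hand":1}
    - {"x":0.78,"y":0.4,"z":0.2,"wx":0.01,"wy":0,"wz":0.17,"hand":1}
    - {"x":0.78,"y":0.39,"z":0.2,"wx":0.01,"wy":0,"wz":0.17,"hand":1}

```text
time_s: 2.35
eef_pos: [0.4394, -0.1123, 0.1803]
tcp_rot: [0.71, -0.705, 0.001, -0.002]
force: [0.9, -0.1, -0.6]
grip_width: 0.091
```

>>> arm_command:
  increments:
    - {"x":0.79,"y":0.38,"z":0.2,"wx":0.01,"wy":0,"wz":0.16,"hand":1}
    - {"x":0.8,"y":0.36,"z":0.2,"wx":0.01,"wy":0,"wz":0.16,"hand":1}
    - {"x":0.8,"y":0.35,"z":0.2,"wx":0.01,"wy":0,"wz":0.16,"hand":1}
    - {"x":0.8,"y":0.34,"z":0.2,"wx":0.01,"wy":0,"wz":0.16,"hand":1}
    - {"x":0.8,"y":0.32,"z":0.2,"wx":0.01,"wy":0,"wz":0.16,"hand":1}

```text
time_s: 2.85
eef_pos: [0.3815, -0.2354, 0.1491]
tcp_rot: [-0.68, 0.733, -0.004, 0.004]
force: [0.4, -0.3, 0.7]
grip_width: 0.0912
```

Run:
```python
from h import *
st(); m,p,d=snap('wrist','w3'); plan([.370,-.253,.13],-95.7); boxes(cloud(m,'wrist',d),.028,.040,1e-3)
```

```text
t 2.85 tcp [ 0.3815 -0.2354  0.1491] xaxis yaw deg -94.27 zaxis [ 0.012 -0.    -1.   ] F [ 0.4 -0.3  0.7] w 0.0912
1 xyz [0.53 0.29 0.6 ] w [-0.09 -0.01  0.22]
box c 0.4088 -0.2575 size 130.5 41.2 long-axis yaw -0.097
```

View pics/w3.png

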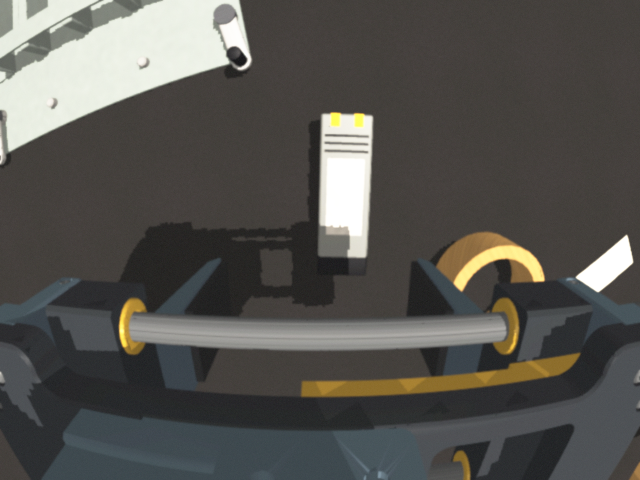

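The wrist view shows the cassette at (345,190), centred between the fingers, with contacts forward at (347,119). The tape roll is near the right finger at (490,260), so I'll check that clearance.

Run:
```python
from h import *
import pickle
m=pickle.load(open('scene1.pkl','rb')); P=cloud(m,'scene',np.load('scene1.npy')); q=P.reshape(-1,3)
k=(q[:,2]>.042)&(q[:,2]<.055)&(q[:,1]<-.28)&(q[:,0]<.55)&(q[:,0]>.2); q=q[k]; print(q[:,:2].min(0),q[:,:2].max(0))
plan([.368,-.2516,.10],-95.6); plan([.368,-.2516,.012],-95.6)
```

```text
[ 0.20137607 -0.68584876] [ 0.36734386 -0.33883785]
1 xyz [0.24 0.19 0.8 ] w [-0.05 -0.    0.1 ]
2 xyz [0.25 0.18 0.8 ] w [-0.05 -0.    0.1 ]
1 xyz [0.1  0.08 0.91] w [-0.02 -0.    0.04]
2 xyz [0.1  0.08 0.91] w [-0.02 -0.    0.04]
3 xyz [0.1  0.08 0.91] w [-0.02 -0.    0.04]
4 xyz [0.1  0.07 0.91] w [-0.02 -0.    0.04]
5 xyz [0.1  0.07 0.91] w [-0.02 -0.    0.04]
```

>>> arm_command:
  increments:
    - {"x":0.25,"y":0.19,"z":0.8,"wx":-0.05,"wy":0,"wz":0.1,"hand":1}
    - {"x":0.25,"y":0.18,"z":0.8,"wx":-0.05,"wy":0,"wz":0.1,"hand":1}
    - {"x":0,"y":0,"z":0,"wx":0,"wy":0,"wz":0,"hand":1}

```text
time_s: 3.2
eef_pos: [0.3676, -0.2542, 0.0996]
tcp_rot: [-0.671, 0.741, -0.001, -0.0]
force: [-0.8, 0.1, -0.3]
grip_width: 0.0914
```

Run:
```python
from h import *
st(); plan([.368,-.2516,.012],-95.6)
```

```text
t 3.20 tcp [ 0.3676 -0.2542  0.0996] xaxis yaw deg -95.66 zaxis [ 0.001 -0.002 -1.   ] F [-0.8  0.1 -0.3] w 0.0914
1 xyz [-0.02 -0.    0.73] w [-0.   -0.01 -0.  ]
2 xyz [-0.02 -0.    0.73] w [-0.   -0.01 -0.  ]
3 xyz [-0.02 -0.    0.73] w [-0.   -0.01 -0.  ]
4 xyz [-0.02 -0.    0.73] w [-0.   -0.01 -0.  ]
```

>>> arm_command:
  increments:
    - {"x":-0.02,"y":0,"z":0.8,"wx":0,"wy":0,"wz":0,"hand":1}
    - {"x":-0.02,"y":0,"z":0.8,"wx":0,"wy":0,"wz":0,"hand":1}
    - {"x":-0.02,"y":0,"z":0.8,"wx":0,"wy":0,"wz":0,"hand":1}
    - {"x":-0.02,"y":0,"z":0.5,"wx":0,"wy":0,"wz":0,"hand":1}
    - {"x":0,"y":0,"z":0,"wx":0,"wy":0,"wz":0,"hand":1}

```text
time_s: 3.7
eef_pos: [0.3734, -0.2533, 0.0148]
tcp_rot: [-0.673, 0.74, -0.006, 0.001]
force: [0.5, -0.2, 0.1]
grip_width: 0.0909
```

>>> arm_command:
  grip_force: 50
  increments:
    - {"x":0,"y":0,"z":0,"wx":0,"wy":0,"wz":0,"hand":0}
    - {"x":0,"y":0,"z":0,"wx":0,"wy":0,"wz":0,"hand":0}
    - {"x":0,"y":0,"z":0,"wx":0,"wy":0,"wz":0,"hand":0}
    - {"x":0,"y":0,"z":0,"wx":0,"wy":0,"wz":0,"hand":0}
    - {"x":0,"y":0,"z":0,"wx":0,"wy":0,"wz":0,"hand":0}

```text
time_s: 4.2
eef_pos: [0.3769, -0.2548, 0.0193]
tcp_rot: [-0.673, 0.739, -0.01, 0.002]
force: [0.6, 0.1, 0.3]
grip_width: 0.0539
```

Run:
```python
from h import *
st()
```

```text
t 4.20 tcp [ 0.3769 -0.2548  0.0193] xaxis yaw deg -95.34 zaxis [ 0.017 -0.012 -1.   ] F [0.6 0.1 0.3] w 0.0539
```

Run:
```python
from h import *
plan([.368,-.2536,.012],-95.6,1)
```

```text
1 xyz [-0.01  0.3   0.24] w [-0.17 -0.1   0.04]
```

>>> arm_command:
  increments:
    - {"x":0,"y":0.3,"z":0.24,"wx":-0.17,"wy":-0.1,"wz":0.04,"hand":0.55}
    - {"x":0,"y":0.03,"z":0.05,"wx":-0.03,"wy":-0.02,"wz":0,"hand":0.55}

```text
time_s: 4.4
eef_pos: [0.3667, -0.254, 0.0105]
tcp_rot: [-0.672, 0.741, 0.002, -0.0]
force: [-0.2, 0.2, 0.6]
grip_width: 0.0502
```

Run:
```python
from h import *
st();plan([.368,-.2536,.012],-95.6,1)
```

```text
t 4.40 tcp [ 0.3667 -0.254   0.0105] xaxis yaw deg -95.57 zaxis [-0.003  0.003 -1.   ] F [-0.2  0.2  0.6] w 0.0502
1 xyz [-0.02 -0.04 -0.05] w [0.03 0.03 0.  ]
```

>>> arm_command:
  grip_force: 50
  increments:
    - {"x":0,"y":0,"z":0,"wx":0,"wy":0,"wz":0,"hand":0}
    - {"x":0,"y":0,"z":0,"wx":0,"wy":0,"wz":0,"hand":0}
    - {"x":0,"y":0,"z":0,"wx":0,"wy":0,"wz":0,"hand":0}

```text
time_s: 4.7
eef_pos: [0.3659, -0.2537, 0.0099]
tcp_rot: [-0.672, 0.741, 0.003, -0.0]
force: [0.5, 0.2, 1.7]
grip_width: 0.04
```

Run:
```python
from h import *
st();plan([.368,-.2536,.012],-95.6,1)
```

```text
t 4.70 tcp [ 0.3659 -0.2537  0.0099] xaxis yaw deg -95.63 zaxis [-0.005  0.005 -1.   ] F [0.5 0.2 1.7] w 0.0400
1 xyz [-0.01 -0.07 -0.07] w [ 0.05  0.04 -0.  ]
```

Gripped at 40.0 mm width. Now lifting, then carrying to the pre-insert pose for the lane at y=-28.

>>> arm_command:
  increments:
    - {"x":0,"y":0,"z":-0.6,"wx":0.03,"wy":0.03,"wz":0,"hand":0}
    - {"x":0,"y":0,"z":-0.8,"wx":0,"wy":0,"wz":0,"hand":0}
    - {"x":0,"y":0,"z":-0.8,"wx":0,"wy":0,"wz":0,"hand":0}

```text
time_s: 5.0
eef_pos: [0.3621, -0.2512, 0.0733]
tcp_rot: [-0.672, 0.741, 0.008, -0.002]
force: [1.1, -0.8, -3.4]
grip_width: 0.04
```

Run:
```python
from h import *
st();T=sh2w(-135,-28,90);print(T);plan(T,-82.3)
```

```text
t 5.00 tcp [ 0.3621 -0.2512  0.0733] xaxis yaw deg -95.60 zaxis [-0.014  0.009 -1.   ] F [ 1.1 -0.8 -3.4] w 0.0400
[ 0.46049685 -0.06971493  0.09      ]
1 xyz [-0.79 -0.33 -0.07] w [ 0.02  0.01 -0.28]
2 xyz [-0.78 -0.36 -0.07] w [ 0.02  0.01 -0.28]
3 xyz [-0.77 -0.38 -0.07] w [ 0.02  0.01 -0.28]
4 xyz [-0.76 -0.4  -0.07] w [ 0.02  0.01 -0.28]
5 xyz [-0.75 -0.42 -0.07] w [ 0.02  0.01 -0.28]
6 xyz [-0.74 -0.44 -0.07] w [ 0.02  0.01 -0.28]
7 xyz [-0.72 -0.47 -0.07] w [ 0.02  0.01 -0.28]
8 xyz [-0.71 -0.49 -0.07] w [ 0.02  0.01 -0.28]
```

>>> arm_command:
  increments:
    - {"x":-0.79,"y":-0.33,"z":-0.1,"wx":0.04,"wy":0.03,"wz":-0.3,"hand":0}
    - {"x":-0.78,"y":-0.36,"z":-0.1,"wx":0.03,"wy":0.02,"wz":-0.3,"hand":0}
    - {"x":-0.77,"y":-0.38,"z":-0.1,"wx":0.02,"wy":0.01,"wz":-0.28,"hand":0}
    - {"x":-0.76,"y":-0.4,"z":-0.1,"wx":0.02,"wy":0.01,"wz":-0.28,"hand":0}
    - {"x":-0.75,"y":-0.42,"z":-0.07,"wx":0.02,"wy":0.01,"wz":-0.28,"hand":0}

```text
time_s: 5.5
eef_pos: [0.4229, -0.1366, 0.0884]
tcp_rot: [0.726, -0.688, 0.001, 0.001]
force: [-0.2, -0.4, -4.4]
grip_width: 0.0396
```

Run:
```python
from h import *
st();T=sh2w(-135,-28,80);print(T);plan(T,-82.3)
```

```text
t 5.50 tcp [ 0.4229 -0.1366  0.0884] xaxis yaw deg -86.94 zaxis [-0.001 -0.003 -1.   ] F [-0.2 -0.4 -4.4] w 0.0396
[ 0.46049685 -0.06971493  0.08      ]
1 xyz [-0.72 -0.46  0.09] w [ 0.   -0.01 -0.26]
2 xyz [-0.71 -0.48  0.09] w [ 0.   -0.01 -0.26]
3 xyz [-0.69 -0.49  0.09] w [ 0.   -0.01 -0.26]
```

>>> arm_command:
  increments:
    - {"x":-0.72,"y":-0.46,"z":0.09,"wx":0,"wy":0,"wz":-0.26,"hand":0}
    - {"x":-0.71,"y":-0.48,"z":0.09,"wx":0,"wy":0,"wz":-0.26,"hand":0}
    - {"x":-0.6,"y":-0.45,"z":0.09,"wx":0,"wy":0,"wz":-0.22,"hand":0}
    - {"x":0,"y":0,"z":0,"wx":0,"wy":0,"wz":0,"hand":0}

```text
time_s: 5.9
eef_pos: [0.4592, -0.067, 0.0777]
tcp_rot: [0.754, -0.657, -0.002, 0.003]
force: [-0.4, 0.5, -2.7]
grip_width: 0.0394
```

Run:
```python
from h import *
st();T=sh2w(-135,-28,80);print(T);plan(T,-82.3)
m,p,d=snap('wrist','w4'); st()
```

```text
t 5.90 tcp [ 0.4592 -0.067   0.0777] xaxis yaw deg -82.07 zaxis [-0.006 -0.002 -1.   ] F [-0.4  0.5 -2.7] w 0.0394
[ 0.46049685 -0.06971493  0.08      ]
1 xyz [ 0.09 -0.03 -0.08] w [ 0.06 -0.01  0.04]
t 5.95 tcp [ 0.4582 -0.0678  0.0776] xaxis yaw deg -82.11 zaxis [-0.008 -0.002 -1.   ] F [-0.4 -0.8 -2.9] w 0.0399
```

View pics/w4.png

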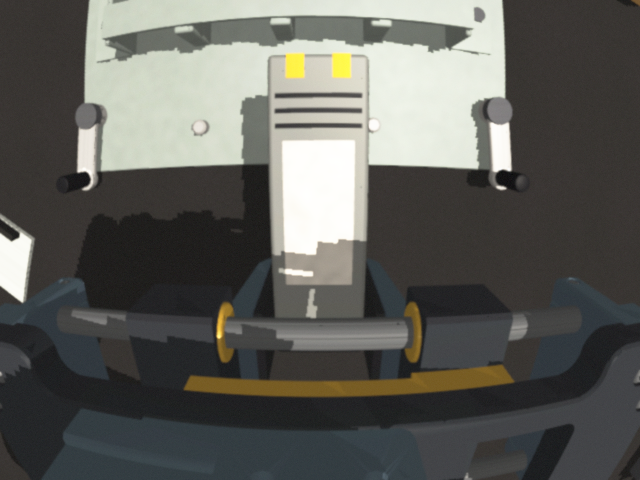

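The held cassette spans columns 269–369, with contacts at (295,65) and (342,65). The lane wall ends are near (281,25) and (380,28), on either side of the target lane. I'll enlarge to measure the relative offset.

Run:
```python
import cv2,numpy as np
p=cv2.imread('pics/w4.png')
cv2.imwrite('pics/w4c.png',cv2.resize(p[0:140,190:400],(800,533),interpolation=cv2.INTER_CUBIC))
```

```text
(no output)
```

View pics/w4c.png

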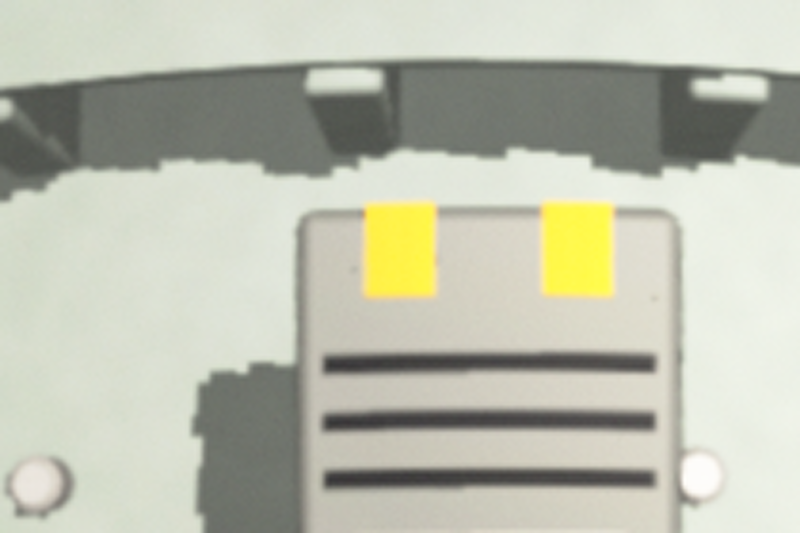

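Run:
```python
from h import *
import pickle
m=pickle.load(open('w4.pkl','rb')); 
s=env.get_state(); R=Ro.from_quat(s['tcp_rot']).as_matrix(); p=np.array([.459,-.0672,.0777])
P=cloud(m,'wrist',np.load('w4.npy')); print('top z depth',P[90,318],P[200,320],P[24,281],P[25,382])
f=lambda uv,z:onplane(m,'wrist',uv,z)[0]
tool=lambda X:(R.T@(X-p)*1000).round(1)
zt=P[90,318][2]
for n,uv,z in [('edgeL',(268.4,75),zt),('edgeR',(368.9,75),zt),('cont',(318.4,54.5),zt),('label',(0,0),zt),('studL',(200.2,127.3),.013),('studR',(373.5,124.7),.013),('wall0',(280.8,24.4),.0425),('wall-56',(381.6,25.5),.0425)]:
    X=f(uv,z); print(n,X.round(4),'tool',tool(X),'shelf',w2sh(X))
a=f((268.9,90),zt);b=f((271,200),zt); print('cassette yaw from left edge',np.arctan2(*(a-b)[[1,0]]), 'tool fwd yaw',np.radians(90-82.1))
```

```text
top z depth [ 0.5516556  -0.05352518  0.10073027] [ 0.50871961 -0.06032854  0.10251257] [ 0.59427015 -0.02680042  0.04101735] [ 0.60196261 -0.08204643  0.04160318]
edgeL [ 0.5553 -0.0335  0.1007] tool [-20.1 -99.9 -23.8] shelf [-36.1  -4.9]
edgeR [ 0.5608 -0.0723  0.1007] tool [ 19.  -99.9 -23.8] shelf [-36. -44.]
cont [ 0.566  -0.0517  0.1007] tool [  -0.7 -107.9  -23.9] shelf [-28.1 -24.3]
label [0.5999 0.125  0.1007] tool [-171.  -165.8  -24.5] shelf [ 29.4 146.2]
studL [0.5304 0.0202 0.013 ] tool [-76.9 -83.2  64. ] shelf [-53.6  51.7]
studR [ 0.5455 -0.0892  0.013 ] tool [ 33.6 -83.1  64.1] shelf [-53.4 -58.8]
wall0 [ 0.5936 -0.0269  0.0425] tool [ -21.4 -139.1   34.1] shelf [ 2.6 -3.5]
wall-56 [ 0.6013 -0.0818  0.0425] tool [  33.9 -139.2   34.1] shelf [  2.9 -58.9]
cassette yaw from left edge 0.14342798769270668 tool fwd yaw 0.13788101090755214
```

The measured lane offset is about +6.5 mm in tool x, but camera bias varies with depth. So I'll shift most of that, lower to insertion height, and re-measure with the wall tops and cassette top at the same depth.

>>> arm_command:
  increments:
    - {"x":0.2,"y":0,"z":0.5,"wx":0.06,"wy":0,"wz":0.02,"hand":0}
    - {"x":0,"y":0,"z":0.8,"wx":0,"wy":0,"wz":0,"hand":0}
    - {"x":0,"y":0,"z":0.55,"wx":0,"wy":0,"wz":0,"hand":0}
    - {"x":0,"y":0,"z":0,"wx":0,"wy":0,"wz":0,"hand":0}

```text
time_s: 6.35
eef_pos: [0.4563, -0.0758, 0.02]
tcp_rot: [0.753, -0.658, -0.001, 0.002]
force: [-0.2, 0.7, -4.0]
grip_width: 0.0396
```

Run:
```python
from h import *
st();m,p,d=snap('wrist','w5'); st(); plan([.4582,-.0738,.018],-82.2)
cv2.imwrite('pics/w5c.png',cv2.cvtColor(cv2.resize(p[0:140,190:400],(800,533),interpolation=cv2.INTER_CUBIC),cv2.COLOR_RGB2BGR))
P=cloud(m,'wrist',d); print(P[100,318],P[180,318])
```

```text
t 6.35 tcp [ 0.4563 -0.0758  0.02  ] xaxis yaw deg -82.29 zaxis [-0.005 -0.002 -1.   ] F [-0.2  0.7 -4. ] w 0.0396
t 6.40 tcp [ 0.4569 -0.0759  0.0208] xaxis yaw deg -82.29 zaxis [-0.003 -0.002 -1.   ] F [-0.3 -1.3 -4.6] w 0.0397
1 xyz [-0.07 -0.05  0.09] w [ 0.03 -0.02 -0.02]
[ 0.54487567 -0.06318326  0.04267105] [ 0.51355543 -0.06744199  0.04436255]
```

View pics/w5c.png

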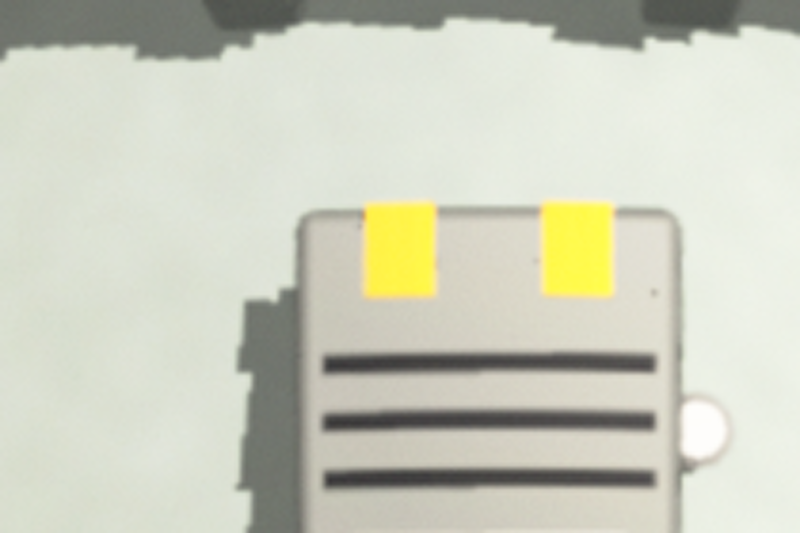

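>>> arm_command:
  increments:
    - {"x":0,"y":-0.6,"z":0.08,"wx":0.02,"wy":-0.02,"wz":0,"hand":0}
    - {"x":0,"y":0,"z":0,"wx":0,"wy":0,"wz":0,"hand":0}

```text
time_s: 6.6
eef_pos: [0.4749, -0.0742, 0.0194]
tcp_rot: [0.752, -0.659, -0.0, 0.0]
force: [1.6, 1.0, -2.6]
grip_width: 0.0396
```

Run:
```python
from h import *
st();m,p,d=snap('wrist','w6'); s,R=st()
print(w2sh(s['eef_pos']))
cv2.imwrite('pics/w6c.png',cv2.cvtColor(cv2.resize(p[0:140,190:400],(800,533),interpolation=cv2.INTER_CUBIC),cv2.COLOR_RGB2BGR))
```

```text
t 6.60 tcp [ 0.4749 -0.0742  0.0194] xaxis yaw deg -82.39 zaxis [-0.001  0.    -1.   ] F [ 1.6  1.  -2.6] w 0.0396
t 6.65 tcp [ 0.473  -0.0742  0.0194] xaxis yaw deg -82.37 zaxis [-0.003  0.    -1.   ] F [ 0.2 -0.9 -3.3] w 0.0397
[-123.2  -34.1]
```

View pics/w6c.png

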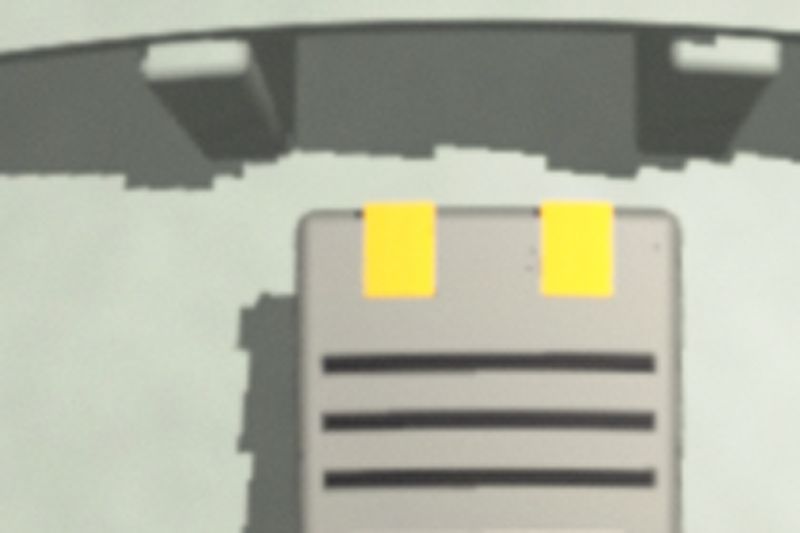

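Run:
```python
from h import *
import pickle
m=pickle.load(open('w6.pkl','rb')); s=env.get_state(); R=Ro.from_quat(s['tcp_rot']).as_matrix(); p=np.array(s['eef_pos'])
P=cloud(m,'wrist',np.load('w6.npy')); print(P[70,318],P[180,318],P[16,241],P[16,380])
k=lambda cx,cy:(190+cx*210/800,cy*140/533)
f=lambda c,z:(R.T@(onplane(m,'wrist',k(*c),z)[0]-p)*1000).round(1)
for n,c,z in [('cL',(298,290),.0435),('cR',(682,290),.0435),('cLfar',(300,520),.0435),('w0L',(143,68),.0425),('w0R',(250,64),.0425),('w1L',(672,62),.0425),('w1R',(780,64),.0425)]: print(n,f(c,z))
W0=onplane(m,'wrist',k(197,68),.0425)[0];W1=onplane(m,'wrist',k(726,64),.0425)[0]; d=W0-W1; print('shelf yaw',np.arctan2(-d[0],d[1]),np.linalg.norm(d))
```

```text
[ 0.57521096 -0.06015895  0.04349002] [ 0.53201922 -0.06595995  0.04387072] [ 0.59527583 -0.02641738  0.04248306] [ 0.60196299 -0.08131741  0.04288165]
cL [ -19.7 -100.9  -24.4]
cR [  19.5 -100.9  -24.5]
cLfar [-19.6 -76.8 -24.3]
w0L [ -36.7 -127.1  -23.5]
w0R [ -25.1 -126.6  -23.5]
w1L [  18.8 -126.4  -23.5]
w1R [  30.2 -127.   -23.5]
shelf yaw 0.13293854811746011 0.055271867207395055
```

At equal depth, the lane centre is at tool x = -3.1 mm and the cassette at -0.1 mm. So I'll shift -3 mm and lower 3 mm. The refined shelf origin is about (0.5926,-0.0269) with yaw 0.133.

```bash
cat >> h.py <<'E'
SO=np.array([.5926,-.0269]); SYAW=.133
E
python3 - <<'E'
from h import *
s,R=st(); print(w2sh(s['eef_pos'])); plan(sh2w(-120,-28,16.5),-82.38,1)
E
```

```text
t 6.65 tcp [ 0.473  -0.0742  0.0194] xaxis yaw deg -82.37 zaxis [-0.003  0.    -1.   ] F [ 0.2 -0.9 -3.3] w 0.0397
[-124.8  -31. ]
1 xyz [-0.1  -0.16  0.1 ] w [0.03 0.01 0.  ]
```

>>> arm_command:
  increments:
    - {"x":-0.1,"y":-0.1,"z":0.1,"wx":0.03,"wy":0.01,"wz":0,"hand":0}
    - {"x":0,"y":0,"z":0,"wx":0,"wy":0,"wz":0,"hand":0}

```text
time_s: 6.85
eef_pos: [0.4749, -0.0711, 0.0172]
tcp_rot: [0.752, -0.659, 0.0, 0.0]
force: [0.7, 0.1, -3.0]
grip_width: 0.0397
```

Run:
```python
from h import *
s,R=st(); print(w2sh(s['eef_pos'])); plan(sh2w(-70,-28,16.5),-82.38)
```

```text
t 6.85 tcp [ 0.4749 -0.0711  0.0172] xaxis yaw deg -82.40 zaxis [ 0.    -0.001 -1.   ] F [ 0.7  0.1 -3. ] w 0.0397
[-122.6  -28.2]
1 xyz [-0.   -0.88  0.01] w [-0.   -0.01 -0.  ]
2 xyz [-0.   -0.88  0.01] w [-0.   -0.01 -0.  ]
```

>>> arm_command:
  increments:
    - {"x":0,"y":-0.4,"z":0.02,"wx":0,"wy":0,"wz":0,"hand":0}
    - {"x":0,"y":-0.4,"z":0.02,"wx":0,"wy":0,"wz":0,"hand":0}
    - {"x":0,"y":-0.2,"z":0,"wx":0,"wy":0,"wz":0,"hand":0}

```text
time_s: 7.15
eef_pos: [0.5058, -0.0671, 0.0167]
tcp_rot: [0.752, -0.659, 0.001, 0.0]
force: [0.0, -0.6, -3.1]
grip_width: 0.0398
```

Run:
```python
from h import *
s,R=st(); print(w2sh(s['eef_pos'])); plan(sh2w(-70,-28,16.5),-82.38)
m,p,d=snap('wrist','w7')
cv2.imwrite('pics/w7c.png',cv2.cvtColor(cv2.resize(p[0:140,190:400],(800,533),interpolation=cv2.INTER_CUBIC),cv2.COLOR_RGB2BGR))
```

```text
t 7.15 tcp [ 0.5058 -0.0671  0.0167] xaxis yaw deg -82.42 zaxis [ 0.001 -0.001 -1.   ] F [ 0.  -0.6 -3.1] w 0.0398
[-91.4 -28.3]
1 xyz [-0.01 -0.71  0.01] w [-0.   -0.01 -0.01]
```

View pics/w7c.png

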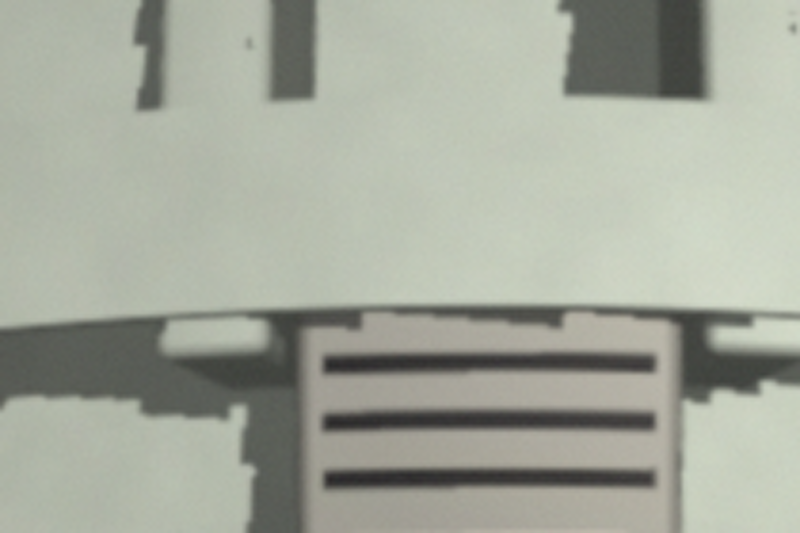

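The cassette nose is under the front strap with about even gaps (crop columns 270–298 and 682–706). I'll continue in.

>>> arm_command:
  increments:
    - {"x":0,"y":-0.45,"z":0.02,"wx":0,"wy":0,"wz":0,"hand":0}
    - {"x":0,"y":-0.45,"z":0,"wx":0,"wy":0,"wz":0,"hand":0}
    - {"x":0,"y":-0.45,"z":0,"wx":0,"wy":0,"wz":0,"hand":0}

```text
time_s: 7.5
eef_pos: [0.5473, -0.0613, 0.0156]
tcp_rot: [0.752, -0.659, -0.0, 0.001]
force: [0.3, 0.8, -3.4]
grip_width: 0.0395
```

Run:
```python
from h import *
s,R=st(); print(w2sh(s['eef_pos'])); plan(sh2w(-22,-28,16),-82.38)
```

```text
t 7.50 tcp [ 0.5473 -0.0613  0.0156] xaxis yaw deg -82.40 zaxis [-0.001 -0.001 -1.   ] F [ 0.3  0.8 -3.4] w 0.0395
[-49.5 -28.1]
1 xyz [-0.   -0.92 -0.01] w [ 0.02 -0.01 -0.  ]
```

>>> arm_command:
  increments:
    - {"x":0,"y":-0.42,"z":-0.01,"wx":0.02,"wy":0,"wz":0,"hand":0}
    - {"x":0,"y":-0.4,"z":0,"wx":0,"wy":0,"wz":0,"hand":0}
    - {"x":0,"y":0.03,"z":0.02,"wx":0,"wy":0,"wz":0,"hand":0}

```text
time_s: 7.8
eef_pos: [0.5753, -0.0577, 0.0152]
tcp_rot: [0.753, -0.658, 0.002, -0.0]
force: [-0.4, -0.4, -3.6]
grip_width: 0.0395
```

Run:
```python
from h import *
s,R=st(); print(w2sh(s['eef_pos'])); plan(sh2w(-22,-28,14.5),-82.38)
```

```text
t 7.80 tcp [ 0.5753 -0.0577  0.0152] xaxis yaw deg -82.35 zaxis [ 0.003 -0.001 -1.   ] F [-0.4 -0.4 -3.6] w 0.0395
[-21.3 -28.2]
1 xyz [-0.01  0.02  0.02] w [-0.03 -0.02  0.  ]
```

>>> arm_command:
  increments:
    - {"x":0,"y":0,"z":0.02,"wx":-0.02,"wy":0,"wz":0,"hand":0.7}
    - {"x":0,"y":0,"z":0,"wx":0,"wy":0,"wz":0,"hand":0.7}
    - {"x":0,"y":0,"z":0,"wx":0,"wy":0,"wz":0,"hand":0.7}

```text
time_s: 8.1
eef_pos: [0.5751, -0.0577, 0.0153]
tcp_rot: [0.753, -0.658, 0.001, 0.0]
force: [-0.4, -0.3, -0.9]
grip_width: 0.0607
```

>>> arm_command:
  increments:
    - {"x":0,"y":0,"z":-0.7,"wx":0,"wy":0,"wz":0,"hand":0.7}
    - {"x":0,"y":0,"z":-0.9,"wx":0,"wy":0,"wz":0,"hand":0.7}
    - {"x":0,"y":0.9,"z":-0.2,"wx":0,"wy":0,"wz":0,"hand":0.3}
    - {"x":0,"y":0.9,"z":0,"wx":0,"wy":0,"wz":0,"hand":0}

```text
time_s: 8.5
eef_pos: [0.5225, -0.0652, 0.0721]
tcp_rot: [0.753, -0.658, 0.003, -0.001]
force: [-0.6, -1.2, -0.3]
grip_width: 0.0502
```

Run:
```python
from h import *
s,R=st(); print(w2sh(s['eef_pos'])); plan(sh2w(-78,-28,50),-82.38);plan(sh2w(-78,-28,20),-82.38)
m,p,d=snap('wrist','w8')
```

```text
t 8.50 tcp [ 0.5225 -0.0652  0.0721] xaxis yaw deg -82.32 zaxis [ 0.005 -0.002 -1.   ] F [-0.6 -1.2 -0.3] w 0.0502
[-74.5 -28.7]
1 xyz [-0.03  0.12  0.74] w [-0.05 -0.03  0.01]
1 xyz [-0.01  0.06  0.87] w [-0.02 -0.01  0.  ]
2 xyz [-0.01  0.06  0.87] w [-0.02 -0.01  0.  ]
```

View pics/w8.png

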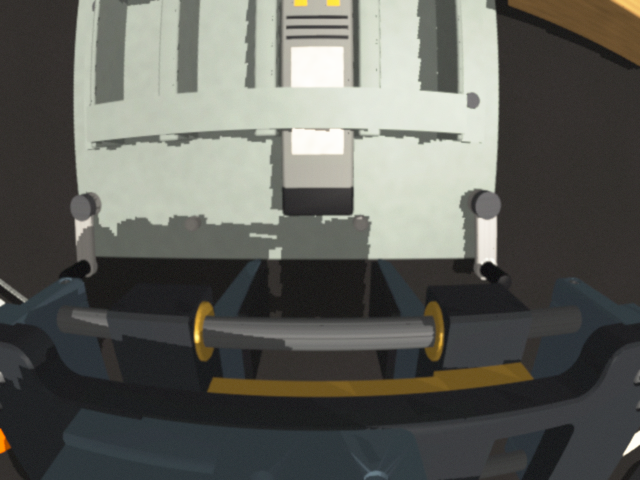

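The cassette is in the lane with its rear end at (318,200). Next I'll shut the fingers, descend behind it and push.

>>> arm_command:
  increments:
    - {"x":0,"y":0.3,"z":0,"wx":-0.05,"wy":-0.02,"wz":0,"hand":0}
    - {"x":-0.02,"y":0,"z":0.6,"wx":0,"wy":0,"wz":0,"hand":0}
    - {"x":0,"y":0,"z":0.6,"wx":0,"wy":0,"wz":0,"hand":0}
    - {"x":0,"y":0,"z":0.55,"wx":0,"wy":0,"wz":0,"hand":0}

```text
time_s: 8.95
eef_pos: [0.509, -0.067, 0.0219]
tcp_rot: [0.752, -0.659, 0.002, -0.0]
force: [-0.1, -1.1, -0.1]
grip_width: 0.0147
```

Run:
```python
from h import *
s,R=st(); print(w2sh(s['eef_pos'])); plan(sh2w(-14,-28,20),-82.38)
```

```text
t 8.95 tcp [ 0.509  -0.067   0.0219] xaxis yaw deg -82.41 zaxis [ 0.002 -0.002 -1.   ] F [-0.1 -1.1 -0.1] w 0.0147
[-88.2 -28.6]
1 xyz [-0.01 -0.82  0.02] w [-0.01 -0.01 -0.  ]
2 xyz [-0.01 -0.82  0.02] w [-0.01 -0.01 -0.  ]
3 xyz [-0.01 -0.82  0.02] w [-0.01 -0.01 -0.  ]
```

>>> arm_command:
  increments:
    - {"x":-0.01,"y":-0.5,"z":0.06,"wx":0,"wy":0,"wz":0,"hand":0}
    - {"x":-0.01,"y":-0.5,"z":0.02,"wx":0,"wy":0,"wz":0,"hand":0}
    - {"x":0,"y":-0.5,"z":0,"wx":0,"wy":0,"wz":0,"hand":0}
    - {"x":0,"y":-0.4,"z":0,"wx":0,"wy":0,"wz":0,"hand":0}

```text
time_s: 9.35
eef_pos: [0.5608, -0.0585, 0.0166]
tcp_rot: [0.752, -0.659, -0.005, 0.005]
force: [-5.7, -0.4, 4.2]
grip_width: 0.0006
```

Run:
```python
from h import *
s,R=st(); print(w2sh(s['eef_pos'])); plan(sh2w(-14,-28,20),-82.38)
```

```text
t 9.35 tcp [ 0.5608 -0.0585  0.0166] xaxis yaw deg -82.43 zaxis [-0.014 -0.001 -1.   ] F [-5.7 -0.4  4.2] w 0.0006
[-35.7 -27.1]
1 xyz [ 0.03 -0.72 -0.12] w [ 0.13  0.01 -0.01]
```

>>> arm_command:
  increments:
    - {"x":0.01,"y":-0.35,"z":-0.06,"wx":0.12,"wy":0,"wz":0,"hand":0}
    - {"x":0.01,"y":-0.3,"z":-0.03,"wx":0.08,"wy":0,"wz":0,"hand":0}

```text
time_s: 9.55
eef_pos: [0.5811, -0.0562, 0.0188]
tcp_rot: [0.752, -0.659, 0.001, -0.003]
force: [-24.7, -6.0, 4.2]
grip_width: 0.0003
```

Run:
```python
from h import *
s,R=st(); print(w2sh(s['eef_pos'])); plan(sh2w(-14,-28,20),-82.38)
```

```text
t 9.55 tcp [ 0.5811 -0.0562  0.0188] xaxis yaw deg -82.39 zaxis [ 0.005  0.002 -1.   ] F [-24.7  -6.    4.2] w 0.0003
[-15.3 -27.5]
1 xyz [ 0.02 -0.04 -0.04] w [-0.05  0.01 -0.  ]
```

Force rose to 25 N at about the expected home position. I'll back off and check.

>>> arm_command:
  increments:
    - {"x":0,"y":-0.05,"z":0,"wx":-0.03,"wy":0,"wz":0,"hand":0}
    - {"x":0,"y":0.7,"z":-0.2,"wx":0,"wy":0,"wz":0,"hand":0}
    - {"x":0,"y":0.8,"z":-0.8,"wx":0,"wy":0,"wz":0,"hand":0.5}
    - {"x":0,"y":0.8,"z":-0.8,"wx":0,"wy":0,"wz":0,"hand":1}
    - {"x":0,"y":0.8,"z":-0.8,"wx":0,"wy":0,"wz":0,"hand":1}

```text
time_s: 10.05
eef_pos: [0.4918, -0.0688, 0.0969]
tcp_rot: [0.753, -0.658, 0.001, -0.002]
force: [0.1, -0.4, -0.0]
grip_width: 0.0213
```

Run:
```python
from h import *
s,R=st(); print(w2sh(s['eef_pos']))
m,p,d=snap('wrist','w9')
P=cloud(m,'wrist',d)
for n in ['scene','side']:
    m,p,d=snap(n,n+'2'); boxes(cloud(m,n,d),.028,.040,1e-3)
    cv2.imwrite(f'pics/{n}2c.png',cv2.cvtColor(cv2.resize(p[200:340,200:420] if n=='scene' else p[170:290,220:380],(800,510 if n=='scene' else 600)),cv2.COLOR_RGB2BGR))
```

```text
t 10.05 tcp [ 0.4918 -0.0688  0.0969] xaxis yaw deg -82.30 zaxis [ 0.003  0.002 -1.   ] F [ 0.1 -0.4 -0. ] w 0.0213
[-105.5  -28.1]
box c 0.6539 -0.0452 size 82.1 44.4 long-axis yaw 0.156
box c 0.6229 0.2894 size 137.3 41.9 long-axis yaw -0.235
box c 0.6226 0.2903 size 136.7 40.7 long-axis yaw -0.225
```

View pics/w9.png

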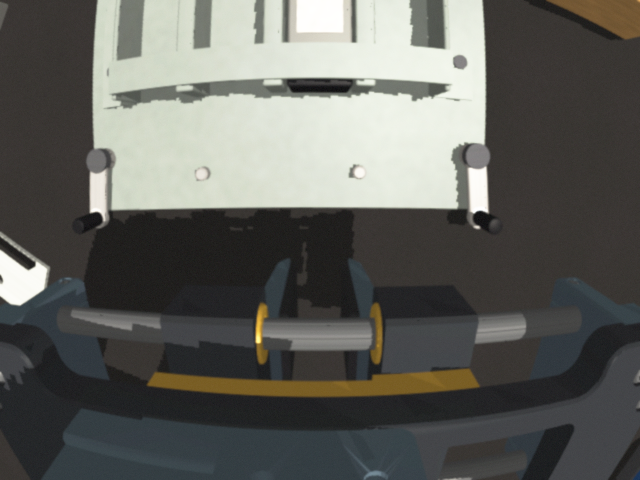

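The cassette is home: its black rear band is flush with the wall ends at (320,86). On to the second cassette at (0.6225,0.290), yaw -0.225.

Run:
```python
from h import *
plan([.5815,.2994,.12],-102.9)
```

```text
1 xyz [-0.84 -0.33 -0.05] w [-0.    0.    0.24]
2 xyz [-0.85 -0.3  -0.05] w [-0.    0.    0.24]
3 xyz [-0.86 -0.28 -0.05] w [-0.    0.    0.24]
4 xyz [-0.86 -0.26 -0.05] w [-0.    0.    0.24]
5 xyz [-0.87 -0.24 -0.05] w [-0.    0.    0.24]
6 xyz [-0.88 -0.22 -0.05] w [-0.    0.    0.24]
7 xyz [-0.88 -0.19 -0.05] w [-0.    0.    0.24]
8 xyz [-0.89 -0.17 -0.05] w [-0.    0.    0.24]
9 xyz [-0.89 -0.15 -0.05] w [-0.    0.    0.24]
10 xyz [-0.89 -0.13 -0.05] w [-0.    0.    0.24]
11 xyz [-0.9  -0.1  -0.05] w [-0.    0.    0.24]
12 xyz [-0.9  -0.08 -0.05] w [-0.    0.    0.24]
13 xyz [-0.9  -0.06 -0.05] w [-0.    0.    0.24]
14 xyz [-0.9  -0.03 -0.05] w [-0.    0.    0.24]
```

>>> arm_command:
  increments:
    - {"x":-0.84,"y":-0.33,"z":-0.06,"wx":0,"wy":0,"wz":0.25,"hand":1}
    - {"x":-0.85,"y":-0.3,"z":-0.06,"wx":0,"wy":0,"wz":0.25,"hand":1}
    - {"x":-0.86,"y":-0.28,"z":-0.06,"wx":0,"wy":0,"wz":0.25,"hand":1}
    - {"x":-0.86,"y":-0.26,"z":-0.06,"wx":0,"wy":0,"wz":0.25,"hand":1}
    - {"x":-0.87,"y":-0.24,"z":-0.06,"wx":0,"wy":0,"wz":0.25,"hand":1}

```text
time_s: 10.7
eef_pos: [0.533, 0.0653, 0.1044]
tcp_rot: [-0.704, 0.71, -0.004, 0.006]
force: [-0.4, -1.6, 0.3]
grip_width: 0.0737
```

>>> arm_command:
  increments:
    - {"x":-0.88,"y":-0.22,"z":-0.06,"wx":0,"wy":0,"wz":0.25,"hand":1}
    - {"x":-0.88,"y":-0.19,"z":-0.06,"wx":0,"wy":0,"wz":0.25,"hand":1}
    - {"x":-0.89,"y":-0.17,"z":-0.06,"wx":0,"wy":0,"wz":0.25,"hand":1}
    - {"x":-0.89,"y":-0.15,"z":-0.06,"wx":0,"wy":0,"wz":0.25,"hand":1}
    - {"x":-0.89,"y":-0.13,"z":-0.06,"wx":0,"wy":0,"wz":0.25,"hand":1}

```text
time_s: 11.2
eef_pos: [0.5746, 0.2062, 0.1086]
tcp_rot: [-0.654, 0.756, -0.004, 0.008]
force: [-0.5, -0.5, -0.1]
grip_width: 0.0912
```

Run:
```python
from h import *
st();plan([.5815,.2994,.12],-102.9)
```

```text
t 11.20 tcp [0.5746 0.2062 0.1086] xaxis yaw deg -98.24 zaxis [ 0.018  0.004 -1.   ] F [-0.5 -0.5 -0.1] w 0.0912
1 xyz [-0.78  0.05 -0.09] w [-0.04  0.02  0.19]
2 xyz [-0.78  0.07 -0.09] w [-0.04  0.02  0.19]
3 xyz [-0.77  0.09 -0.09] w [-0.04  0.02  0.19]
4 xyz [-0.77  0.1  -0.09] w [-0.04  0.02  0.19]
```

>>> arm_command:
  increments:
    - {"x":-0.78,"y":0.05,"z":-0.09,"wx":-0.06,"wy":0.02,"wz":0.2,"hand":1}
    - {"x":-0.78,"y":0.07,"z":-0.09,"wx":-0.05,"wy":0.02,"wz":0.2,"hand":1}
    - {"x":-0.77,"y":0.09,"z":-0.09,"wx":-0.04,"wy":0.02,"wz":0.19,"hand":1}
    - {"x":-0.7,"y":0.1,"z":-0.09,"wx":-0.03,"wy":0.02,"wz":0.17,"hand":1}
    - {"x":0,"y":0,"z":0,"wx":0,"wy":0,"wz":0,"hand":1}

```text
time_s: 11.7
eef_pos: [0.5876, 0.31, 0.1125]
tcp_rot: [-0.624, 0.781, 0.001, 0.001]
force: [-0.5, -0.0, -0.3]
grip_width: 0.0914
```

Run:
```python
from h import *
st();m,p,d=snap('wrist','w10'); boxes(cloud(m,'wrist',d),.028,.040,1e-3); st(); plan([.5815,.2994,.011],-102.9)
```

```text
t 11.70 tcp [0.5876 0.31   0.1125] xaxis yaw deg -102.76 zaxis [ 0.     0.003 -1.   ] F [-0.5 -0.  -0.3] w 0.0914
box c 0.6227 0.2903 size 130.1 41.7 long-axis yaw -0.221
t 11.75 tcp [0.587  0.3084 0.112 ] xaxis yaw deg -102.78 zaxis [-0.001  0.002 -1.   ] F [-0.3  0.1 -0.1] w 0.0914
1 xyz [0.08 0.03 0.84] w [0.   0.   0.01]
2 xyz [0.08 0.03 0.84] w [0.   0.   0.01]
3 xyz [0.08 0.03 0.84] w [0.   0.   0.01]
4 xyz [0.08 0.03 0.84] w [0.   0.   0.01]
```

View pics/w10.png

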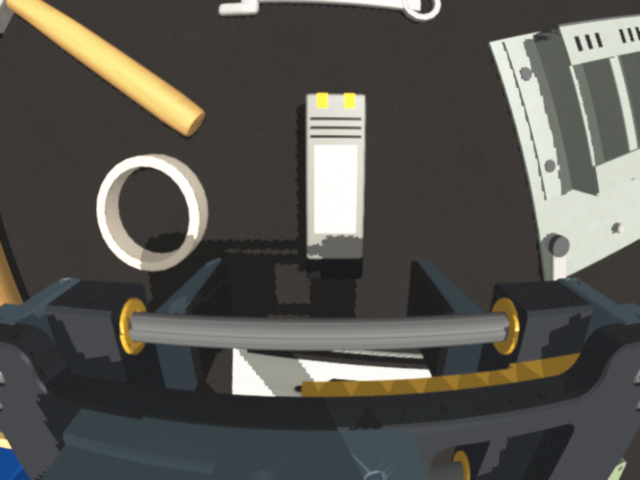

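Run:
```python
from h import *
import pickle
m=pickle.load(open('w10.pkl','rb')); s,R=st(); p=s['eef_pos']
for uv in [(152,212),(207,212),(152,270),(200,240)]:
    X=onplane(m,'wrist',uv,.025)[0]; print(X.round(3),(R.T@(X-p)*1000).round())
```

```text
t 11.75 tcp [0.587  0.3084 0.112 ] xaxis yaw deg -102.78 zaxis [-0.001  0.002 -1.   ] F [-0.3  0.1 -0.1] w 0.0914
[0.638 0.429 0.025] [-129.  -23.   87.]
[0.627 0.385 0.025] [-84. -22.  87.]
[0.593 0.445 0.025] [-135.   24.   87.]
[0.608 0.397 0.025] [-91.  -1.  87.]
```

>>> arm_command:
  increments:
    - {"x":0.15,"y":0.06,"z":0.8,"wx":0,"wy":0,"wz":0.01,"hand":1}
    - {"x":0.12,"y":0.05,"z":0.8,"wx":0,"wy":0,"wz":0,"hand":1}
    - {"x":0.05,"y":0,"z":0.8,"wx":0,"wy":0,"wz":0,"hand":1}
    - {"x":0,"y":0,"z":0.6,"wx":0,"wy":0,"wz":0,"hand":1}

```text
time_s: 12.15
eef_pos: [0.5852, 0.2985, 0.019]
tcp_rot: [-0.624, 0.782, -0.0, 0.003]
force: [0.0, 0.3, -0.3]
grip_width: 0.0911
```

Run:
```python
from h import *
st(); plan([.5815,.2994,.011],-102.7,1)
```

```text
t 12.15 tcp [0.5852 0.2985 0.019 ] xaxis yaw deg -102.80 zaxis [ 0.005  0.003 -1.   ] F [ 0.   0.3 -0.3] w 0.0911
1 xyz [-0.    0.13  0.27] w [-0.04  0.04 -0.02]
```

>>> arm_command:
  grip_force: 50
  increments:
    - {"x":0,"y":0.13,"z":0.25,"wx":-0.04,"wy":0.04,"wz":-0.02,"hand":0.6}
    - {"x":0,"y":0,"z":0,"wx":0,"wy":0,"wz":0,"hand":0.6}
    - {"x":0,"y":0,"z":0,"wx":0,"wy":0,"wz":0,"hand":0.6}

```text
time_s: 12.45
eef_pos: [0.58, 0.2964, 0.0074]
tcp_rot: [-0.624, 0.781, 0.0, -0.004]
force: [1.0, -0.4, -0.5]
grip_width: 0.0699
```

Run:
```python
from h import *
st(); plan([.5815,.2994,.010],-102.7,1)
```

```text
t 12.45 tcp [0.58   0.2964 0.0074] xaxis yaw deg -102.76 zaxis [-0.006 -0.004 -1.   ] F [ 1.  -0.4 -0.5] w 0.0699
1 xyz [-0.11 -0.03 -0.09] w [ 0.05 -0.05 -0.01]
```

>>> arm_command:
  grip_force: 50
  increments:
    - {"x":-0.08,"y":-0.02,"z":-0.08,"wx":0.04,"wy":-0.04,"wz":0,"hand":0.5}
    - {"x":0,"y":0,"z":0,"wx":0,"wy":0,"wz":0,"hand":0.5}
    - {"x":0,"y":0,"z":0.02,"wx":0,"wy":0,"wz":0,"hand":0}
    - {"x":0,"y":0,"z":0.02,"wx":0,"wy":0,"wz":0,"hand":0}
    - {"x":0,"y":0,"z":0,"wx":0,"wy":0,"wz":0,"hand":0}

```text
time_s: 12.95
eef_pos: [0.5834, 0.2997, 0.0123]
tcp_rot: [-0.624, 0.781, -0.001, 0.003]
force: [0.0, -0.6, -3.1]
grip_width: 0.0395
```

Run:
```python
from h import *
st(); plan([.5815,.2994,.010],-102.7,1)
```

```text
t 12.95 tcp [0.5834 0.2997 0.0123] xaxis yaw deg -102.75 zaxis [ 0.005  0.003 -1.   ] F [ 0.  -0.6 -3.1] w 0.0395
1 xyz [0.03 0.06 0.07] w [-0.05  0.03 -0.01]
```

>>> arm_command:
  increments:
    - {"x":0,"y":0,"z":-0.8,"wx":-0.03,"wy":0.02,"wz":0,"hand":0}
    - {"x":0,"y":0,"z":-0.8,"wx":0,"wy":0,"wz":0,"hand":0}
    - {"x":0,"y":0,"z":-0.8,"wx":0,"wy":0,"wz":0,"hand":0}

```text
time_s: 13.25
eef_pos: [0.5783, 0.2975, 0.0795]
tcp_rot: [-0.624, 0.781, 0.002, -0.007]
force: [0.4, -0.3, -2.6]
grip_width: 0.0397
```

Run:
```python
from h import *
st(); plan(sh2w(-132,28,88),-82.38)
```

```text
t 13.25 tcp [0.5783 0.2975 0.0795] xaxis yaw deg -102.75 zaxis [-0.013 -0.006 -1.   ] F [ 0.4 -0.3 -2.6] w 0.0397
1 xyz [ 0.92  0.13 -0.01] w [ 0.01 -0.   -0.28]
2 xyz [ 0.92  0.16 -0.02] w [ 0.01 -0.   -0.28]
3 xyz [ 0.92  0.19 -0.02] w [ 0.01 -0.   -0.28]
4 xyz [ 0.91  0.21 -0.02] w [ 0.01 -0.   -0.28]
5 xyz [ 0.9   0.24 -0.02] w [ 0.01 -0.   -0.28]
6 xyz [ 0.9   0.27 -0.02] w [ 0.01 -0.   -0.28]
7 xyz [ 0.89  0.29 -0.02] w [ 0.01 -0.   -0.28]
8 xyz [ 0.88  0.32 -0.02] w [ 0.01 -0.   -0.28]
9 xyz [ 0.87  0.35 -0.02] w [ 0.01 -0.   -0.28]
10 xyz [ 0.86  0.37 -0.02] w [ 0.01 -0.   -0.28]
11 xyz [ 0.85  0.4  -0.02] w [ 0.01 -0.   -0.28]
12 xyz [ 0.83  0.42 -0.02] w [ 0.01 -0.   -0.28]
```

>>> arm_command:
  increments:
    - {"x":0.9,"y":0.13,"z":-0.08,"wx":0.04,"wy":-0.02,"wz":-0.28,"hand":0}
    - {"x":0.9,"y":0.16,"z":-0.08,"wx":0.03,"wy":-0.01,"wz":-0.28,"hand":0}
    - {"x":0.9,"y":0.19,"z":-0.06,"wx":0.02,"wy":0,"wz":-0.28,"hand":0}
    - {"x":0.9,"y":0.21,"z":-0.04,"wx":0.01,"wy":0,"wz":-0.28,"hand":0}
    - {"x":0.9,"y":0.24,"z":-0.02,"wx":0.01,"wy":0,"wz":-0.28,"hand":0}

```text
time_s: 13.75
eef_pos: [0.5284, 0.1685, 0.0895]
tcp_rot: [-0.684, 0.73, -0.001, 0.0]
force: [1.1, -0.6, -3.0]
grip_width: 0.0398
```

>>> arm_command:
  increments:
    - {"x":0.9,"y":0.27,"z":-0.02,"wx":0.01,"wy":0,"wz":-0.28,"hand":0}
    - {"x":0.89,"y":0.29,"z":-0.02,"wx":0.01,"wy":0,"wz":-0.28,"hand":0}
    - {"x":0.88,"y":0.32,"z":-0.02,"wx":0.01,"wy":0,"wz":-0.28,"hand":0}
    - {"x":0.87,"y":0.35,"z":-0.02,"wx":0.01,"wy":0,"wz":-0.28,"hand":0}

```text
time_s: 14.15
eef_pos: [0.4841, 0.0586, 0.09]
tcp_rot: [0.727, -0.686, 0.001, 0.001]
force: [1.1, 0.5, -3.8]
grip_width: 0.0395
```

Run:
```python
from h import *
st(); plan(sh2w(-132,28,80),-82.38)
```

```text
t 14.15 tcp [0.4841 0.0586 0.09  ] xaxis yaw deg -86.66 zaxis [-0.    -0.003 -1.   ] F [ 1.1  0.5 -3.8] w 0.0395
1 xyz [0.82 0.34 0.11] w [ 0.   -0.01 -0.24]
2 xyz [0.81 0.36 0.11] w [ 0.   -0.01 -0.24]
3 xyz [0.8  0.38 0.11] w [ 0.   -0.01 -0.24]
```

>>> arm_command:
  increments:
    - {"x":0.82,"y":0.34,"z":0.2,"wx":0,"wy":0,"wz":-0.24,"hand":0}
    - {"x":0.81,"y":0.36,"z":0.3,"wx":0,"wy":0,"wz":-0.24,"hand":0}
    - {"x":0.7,"y":0.32,"z":0.5,"wx":0,"wy":0,"wz":-0.22,"hand":0}
    - {"x":0,"y":0,"z":0.5,"wx":0,"wy":0,"wz":0,"hand":0}
    - {"x":0,"y":0,"z":0.3,"wx":0,"wy":0,"wz":0,"hand":0}

```text
time_s: 14.65
eef_pos: [0.4542, -0.0195, 0.0347]
tcp_rot: [0.752, -0.659, -0.0, 0.003]
force: [0.4, 0.5, -3.1]
grip_width: 0.0394
```

Run:
```python
from h import *
s,R=st(); print(w2sh(s['eef_pos'])); plan(sh2w(-128,28,19),-82.38)
```

```text
t 14.65 tcp [ 0.4542 -0.0195  0.0347] xaxis yaw deg -82.44 zaxis [-0.004 -0.004 -1.   ] F [ 0.4  0.5 -3.1] w 0.0394
[-136.2   25.7]
1 xyz [-0.08 -0.28  0.52] w [ 0.04 -0.03 -0.01]
```

>>> arm_command:
  increments:
    - {"x":-0.08,"y":-0.28,"z":0.45,"wx":0.03,"wy":-0.03,"wz":-0.01,"hand":0}
    - {"x":0,"y":0,"z":0,"wx":0,"wy":0,"wz":0,"hand":0}
    - {"x":0,"y":0,"z":0,"wx":0,"wy":0,"wz":0,"hand":0}

```text
time_s: 14.95
eef_pos: [0.4604, -0.0156, 0.0193]
tcp_rot: [0.753, -0.658, -0.002, 0.002]
force: [-0.5, -0.3, -3.7]
grip_width: 0.0397
```

Run:
```python
from h import *
st();m,p,d=snap('wrist','w11'); s,R=st()
print(w2sh(s['eef_pos'])); P=cloud(m,'wrist',d); print('top z',P[80:110,310:325,2].mean(),P[180:200,310:325,2].mean())
cv2.imwrite('pics/w11c.png',cv2.cvtColor(cv2.resize(p[0:140,190:400],(800,533),interpolation=cv2.INTER_CUBIC),cv2.COLOR_RGB2BGR))
```

```text
t 14.95 tcp [ 0.4604 -0.0156  0.0193] xaxis yaw deg -82.36 zaxis [-0.006  0.    -1.   ] F [-0.5 -0.3 -3.7] w 0.0397
t 15.00 tcp [ 0.4605 -0.0156  0.0195] xaxis yaw deg -82.36 zaxis [-0.006  0.    -1.   ] F [ 0.6  0.  -3.3] w 0.0396
[-129.4   28.7]
top z 0.04064595007208138 0.04195507549762378
```

View pics/w11c.png

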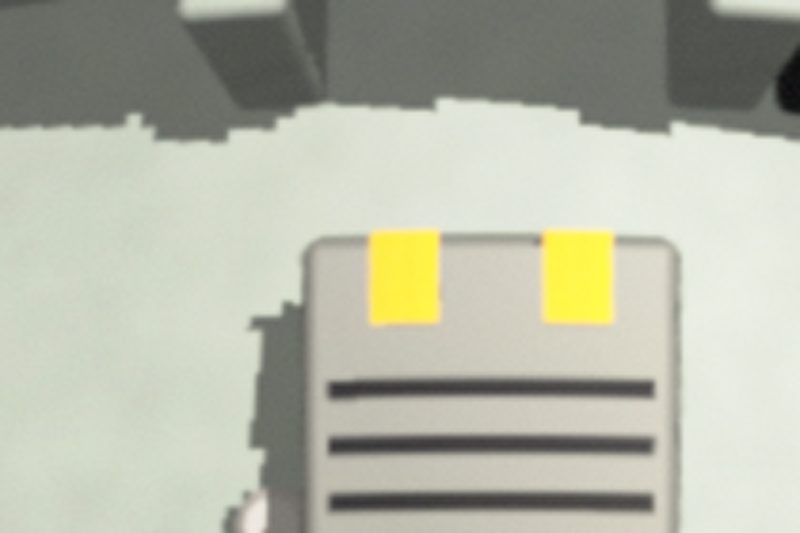

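Run:
```python
from h import *
import pickle
m=pickle.load(open('w11.pkl','rb')); s=env.get_state(); R=Ro.from_quat(s['tcp_rot']).as_matrix(); p=np.array(s['eef_pos'])
k=lambda cx,cy:(190+cx*210/800,cy*140/533)
f=lambda c,z:(R.T@(onplane(m,'wrist',k(*c),z)[0]-p)*1000).round(1)
for n,c,z in [('cL',(304,320),.041),('cR',(681,320),.041),('cLfar',(305,520),.041),('cRfar',(681,520),.041),('w56L',(183,18),.0425),('w56R',(290,12),.0425),('w0L',(711,12),.0425)]: print(n,f(c,z))
plan(sh2w(-122,28,18.5),-82.38,1)
```

```text
cL [-19.6 -96.1 -22. ]
cR [ 19.4 -96.1 -22.1]
cLfar [-19.6 -74.9 -21.9]
cRfar [ 19.5 -75.  -22. ]
w56L [ -32.6 -130.4  -23.7]
w56R [ -21.2 -130.3  -23.7]
w0L [  22.6 -130.4  -23.8]
1 xyz [ 0.02 -0.25  0.03] w [0.05 0.01 0.  ]
```

Everything lines up: the lane centre is at +0.7 mm, matching the model. Inserting now.

>>> arm_command:
  increments:
    - {"x":0.02,"y":-0.25,"z":0.03,"wx":0.05,"wy":0.01,"wz":0,"hand":0}
    - {"x":0,"y":-0.3,"z":0,"wx":0,"wy":0,"wz":0,"hand":0}
    - {"x":0,"y":-0.3,"z":0,"wx":0,"wy":0,"wz":0,"hand":0}

```text
time_s: 15.3
eef_pos: [0.4871, -0.0123, 0.0199]
tcp_rot: [0.753, -0.658, 0.001, -0.0]
force: [-0.9, -0.8, -3.1]
grip_width: 0.0398
```

Run:
```python
from h import *
s,R=st(); print(w2sh(s['eef_pos'])); plan(sh2w(-60,28,18.5),-82.38)
m,p,d=snap('wrist','w12')
cv2.imwrite('pics/w12c.png',cv2.cvtColor(cv2.resize(p[0:140,190:400],(800,533),interpolation=cv2.INTER_CUBIC),cv2.COLOR_RGB2BGR))
```

```text
t 15.30 tcp [ 0.4871 -0.0123  0.0199] xaxis yaw deg -82.31 zaxis [ 0.001 -0.    -1.   ] F [-0.9 -0.8 -3.1] w 0.0398
[-102.7   28.5]
1 xyz [ 0.01 -0.71  0.02] w [-0.01 -0.    0.01]
2 xyz [ 0.01 -0.71  0.02] w [-0.01 -0.    0.01]
```

View pics/w12c.png

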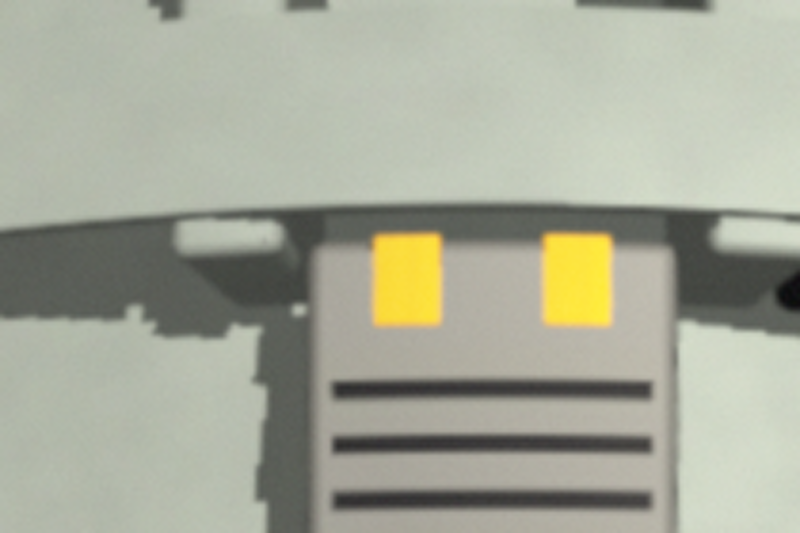

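The front looks a little lower now (width 363 px against 377), so I'll check whether the cassette slipped or drooped.

Run:
```python
from h import *
import pickle
for f in ['w11','w12']:
    m=pickle.load(open(f+'.pkl','rb')); P=cloud(m,'wrist',np.load(f+'.npy'))
    for r in (75,90,110,150,190,220): print(f,r,np.median(P[r-3:r+3,308:328],axis=(0,1)).round(4))
st()
```

```text
w11 75 [ 0.5596 -0.0015  0.0395]
w11 90 [ 0.5534 -0.0023  0.0396]
w11 110 [ 0.5453 -0.0035  0.0395]
w11 150 [ 0.5294 -0.0056  0.0402]
w11 190 [ 0.5135 -0.0077  0.0405]
w11 220 [ 0.5012 -0.0094  0.0408]
w12 75 [0.5866 0.0019 0.0377]
w12 90 [0.5803 0.0012 0.0378]
w12 110 [ 5.721e-01 -1.000e-04  3.810e-02]
w12 150 [ 0.5559 -0.0022  0.0391]
w12 190 [ 0.5396 -0.0044  0.0397]
w12 220 [ 0.5272 -0.006   0.0399]
t 15.35 tcp [ 0.4896 -0.0122  0.0202] xaxis yaw deg -82.31 zaxis [ 0.005 -0.    -1.   ] F [ 1.6  1.4 -2.7] w 0.0401
```

The front has drooped about 2° and is skimming the floor. That's still below the straps and within the lane, so I'll continue gently and watch the force.

>>> arm_command:
  increments:
    - {"x":0.01,"y":-0.4,"z":0.02,"wx":-0.04,"wy":0,"wz":0,"hand":0}
    - {"x":0,"y":-0.4,"z":0,"wx":-0.01,"wy":0,"wz":0,"hand":0}
    - {"x":0,"y":-0.4,"z":0,"wx":0,"wy":0,"wz":0,"hand":0}

```text
time_s: 15.65
eef_pos: [0.5267, -0.0073, 0.0201]
tcp_rot: [0.753, -0.658, -0.0, 0.001]
force: [0.4, 0.4, -3.7]
grip_width: 0.04
```

Run:
```python
from h import *
s,R=st(); print(w2sh(s['eef_pos'])); plan(sh2w(-22,28,18.5),-82.38)
```

```text
t 15.65 tcp [ 0.5267 -0.0073  0.0201] xaxis yaw deg -82.30 zaxis [-0.001 -0.001 -1.   ] F [ 0.4  0.4 -3.7] w 0.0400
[-62.7  28.2]
1 xyz [ 0.   -0.68  0.03] w [ 0.01 -0.    0.01]
2 xyz [ 0.   -0.68  0.03] w [ 0.01 -0.    0.01]
```

>>> arm_command:
  increments:
    - {"x":0,"y":-0.45,"z":0.01,"wx":0.01,"wy":0,"wz":0.01,"hand":0}
    - {"x":0,"y":-0.45,"z":0.01,"wx":0,"wy":0,"wz":0,"hand":0}
    - {"x":0,"y":-0.3,"z":0.03,"wx":0,"wy":0,"wz":0,"hand":0}
    - {"x":0,"y":0.02,"z":0.03,"wx":0,"wy":0,"wz":0,"hand":0}

```text
time_s: 16.05
eef_pos: [0.5674, -0.0019, 0.0187]
tcp_rot: [0.753, -0.658, 0.002, -0.001]
force: [-0.9, 0.6, 4.0]
grip_width: 0.0398
```

Run:
```python
from h import *
s,R=st(); print(w2sh(s['eef_pos'])); plan(sh2w(-22,28,17),-82.38)
```

```text
t 16.05 tcp [ 0.5674 -0.0019  0.0187] xaxis yaw deg -82.33 zaxis [ 0.004 -0.001 -1.   ] F [-0.9  0.6  4. ] w 0.0398
[-21.7  28.1]
1 xyz [0.   0.01 0.06] w [-0.03 -0.01  0.01]
```

Force z is +4 N, so it's resting on the floor. Now release, rise, retreat, shut, and push.

>>> arm_command:
  increments:
    - {"x":0,"y":0,"z":0.02,"wx":-0.02,"wy":0,"wz":0,"hand":0.7}
    - {"x":0,"y":0,"z":0,"wx":0,"wy":0,"wz":0,"hand":0.7}
    - {"x":0,"y":0,"z":0,"wx":0,"wy":0,"wz":0,"hand":0.7}

```text
time_s: 16.35
eef_pos: [0.5676, -0.0019, 0.0185]
tcp_rot: [0.753, -0.658, 0.002, -0.001]
force: [0.9, 0.2, -1.1]
grip_width: 0.0608
```

>>> arm_command:
  increments:
    - {"x":0,"y":0,"z":-0.7,"wx":0,"wy":0,"wz":0,"hand":0.7}
    - {"x":0,"y":0,"z":-0.9,"wx":0,"wy":0,"wz":0,"hand":0.7}
    - {"x":0,"y":0.9,"z":-0.1,"wx":0,"wy":0,"wz":0,"hand":0.3}
    - {"x":0,"y":0.9,"z":0,"wx":0,"wy":0,"wz":0,"hand":0}
    - {"x":0,"y":0.5,"z":0,"wx":0,"wy":0,"wz":0,"hand":0}

```text
time_s: 16.85
eef_pos: [0.4977, -0.0115, 0.0711]
tcp_rot: [0.753, -0.658, 0.002, -0.001]
force: [0.5, 0.3, -0.2]
grip_width: 0.0425
```

Run:
```python
from h import *
s,R=st(); print(w2sh(s['eef_pos'])); plan(sh2w(-90,28,20),-82.38)
m,p,d=snap('wrist','w13')
```

```text
t 16.85 tcp [ 0.4977 -0.0115  0.0711] xaxis yaw deg -82.32 zaxis [ 0.005 -0.002 -1.   ] F [ 0.5  0.3 -0.2] w 0.0425
[-92.   27.9]
1 xyz [-0.   -0.03  0.85] w [-0.02 -0.01  0.  ]
2 xyz [-0.   -0.03  0.85] w [-0.02 -0.01  0.  ]
```

View pics/w13.png

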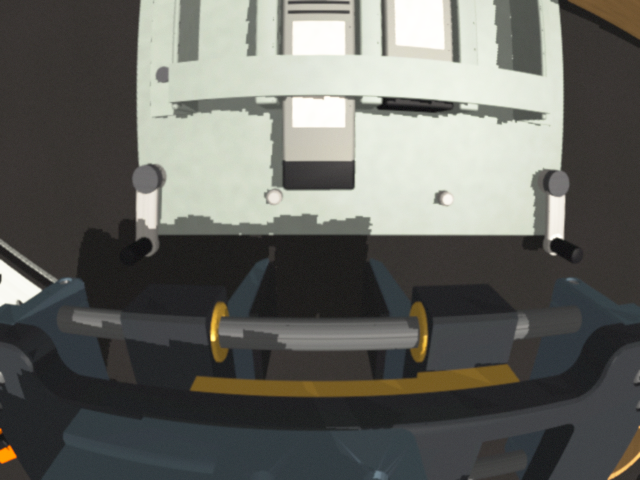

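>>> arm_command:
  increments:
    - {"x":0,"y":0,"z":0.45,"wx":-0.03,"wy":0,"wz":0,"hand":0}
    - {"x":0,"y":0,"z":0.45,"wx":0,"wy":0,"wz":0,"hand":0}
    - {"x":0,"y":0,"z":0.45,"wx":0,"wy":0,"wz":0,"hand":0}
    - {"x":0,"y":0,"z":0.3,"wx":0,"wy":0,"wz":0,"hand":0}
    - {"x":0,"y":-0.2,"z":0,"wx":0,"wy":0,"wz":0,"hand":0}

```text
time_s: 17.4
eef_pos: [0.5026, -0.0109, 0.0174]
tcp_rot: [0.753, -0.658, 0.0, 0.001]
force: [0.1, 0.6, -0.2]
grip_width: 0.0007
```

Run:
```python
from h import *
s,R=st(); print(w2sh(s['eef_pos'])); plan(sh2w(-14,28,20),-82.38)
```

```text
t 17.40 tcp [ 0.5026 -0.0109  0.0174] xaxis yaw deg -82.37 zaxis [-0.001 -0.002 -1.   ] F [ 0.1  0.6 -0.2] w 0.0007
[-87.   27.8]
1 xyz [-0.   -0.81 -0.03] w [ 0.   -0.01  0.  ]
2 xyz [-0.   -0.81 -0.03] w [ 0.   -0.01  0.  ]
3 xyz [-0.   -0.81 -0.03] w [ 0.   -0.01  0.  ]
```

>>> arm_command:
  increments:
    - {"x":0,"y":-0.5,"z":-0.06,"wx":0,"wy":0,"wz":0,"hand":0}
    - {"x":0,"y":-0.5,"z":-0.03,"wx":0,"wy":0,"wz":0,"hand":0}
    - {"x":0,"y":-0.5,"z":-0.02,"wx":0.05,"wy":0,"wz":0,"hand":0}
    - {"x":0,"y":-0.4,"z":-0.03,"wx":0.06,"wy":0,"wz":0,"hand":0}

```text
time_s: 17.8
eef_pos: [0.5607, -0.0028, 0.0194]
tcp_rot: [0.753, -0.658, 0.002, -0.001]
force: [-1.6, -1.3, -0.8]
grip_width: 0.0004
```

Run:
```python
from h import *
s,R=st(); print(w2sh(s['eef_pos'])); plan(sh2w(-14,28,20),-82.38,1)
```

```text
t 17.80 tcp [ 0.5607 -0.0028  0.0194] xaxis yaw deg -82.36 zaxis [ 0.004 -0.    -1.   ] F [-1.6 -1.3 -0.8] w 0.0004
[-28.4  28.1]
1 xyz [ 0.01 -0.48 -0.02] w [-0.04 -0.01  0.  ]
```

>>> arm_command:
  increments:
    - {"x":0,"y":-0.3,"z":-0.02,"wx":0,"wy":0,"wz":0,"hand":0}
    - {"x":0,"y":-0.25,"z":-0.02,"wx":0.05,"wy":0,"wz":0,"hand":0}

```text
time_s: 18.0
eef_pos: [0.5735, -0.0009, 0.0198]
tcp_rot: [0.753, -0.658, -0.001, 0.001]
force: [-21.7, -5.8, 16.6]
grip_width: 0.0005
```

Run:
```python
from h import *
s,R=st(); print(w2sh(s['eef_pos']))
```

```text
t 18.00 tcp [ 0.5735 -0.0009  0.0198] xaxis yaw deg -82.29 zaxis [-0.003 -0.001 -1.   ] F [-21.7  -5.8  16.6] w 0.0005
[-15.5  28.3]
```

The push stopped at the same depth with 22 N. I'll back off, then check everything again.

>>> arm_command:
  increments:
    - {"x":0,"y":0.4,"z":-0.05,"wx":0,"wy":0,"wz":0,"hand":0}
    - {"x":0,"y":0.8,"z":-0.5,"wx":0,"wy":0,"wz":-0.8,"hand":0}
    - {"x":0,"y":0.8,"z":-0.9,"wx":0,"wy":0,"wz":-0.9,"hand":0.6}
    - {"x":-0.3,"y":0.5,"z":-0.9,"wx":0,"wy":0,"wz":-0.9,"hand":1}
    - {"x":-0.3,"y":0,"z":-0.9,"wx":0,"wy":0,"wz":-0.9,"hand":1}

```text
time_s: 18.5
eef_pos: [0.491, 0.0006, 0.1174]
tcp_rot: [0.864, -0.504, -0.003, 0.002]
force: [0.6, -0.5, 0.2]
grip_width: 0.0215
```

Run:
```python
from h import *
s,R=st(); print(w2sh(s['eef_pos']))
for n in ['scene','side']:
    m,p,d=snap(n,n+'3'); P=cloud(m,n,d); print(n); boxes(P,.028,.041,.4e-3);print('k'); boxes(P,.003,.009,3e-3,3e-2)
```

```text
t 18.50 tcp [0.491  0.0006 0.1174] xaxis yaw deg -60.56 zaxis [-0.007 -0.001 -1.   ] F [ 0.6 -0.5  0.2] w 0.0215
[-97.1  40.7]
scene
box c 0.8095 -0.2505 size 149.0 6.6 long-axis yaw 1.561
box c 0.8421 0.0535 size 175.8 72.7 long-axis yaw 1.115
box c 0.7759 0.0819 size 152.8 48.5 long-axis yaw 1.234
box c 0.7303 -0.0095 size 220.8 11.5 long-axis yaw -1.465
box c 0.6548 -0.0504 size 81.8 64.0 long-axis yaw 0.128
box c 0.6483 0.008 size 79.5 49.2 long-axis yaw 0.142
box c 0.4414 0.3014 size 59.7 16.9 long-axis yaw 1.217
k
box c 0.6249 -0.0315 size 298.1 226.0 long-axis yaw -1.438
box c 0.4405 0.3035 size 241.2 80.0 long-axis yaw 1.206
box c 0.2317 0.296 size 128.2 70.6 long-axis yaw -0.722
side
box c 0.7763 0.0863 size 174.9 70.9 long-axis yaw 1.115
box c 0.6676 -0.0501 size 77.3 46.0 long-axis yaw 0.131
box c 0.6599 0.0048 size 79.1 43.3 long-axis yaw 0.157
box c 0.4359 0.3025 size 59.7 11.9 long-axis yaw 1.228
k
box c 0.5556 0.014 size 363.5 186.5 long-axis yaw 1.044
box c 0.4315 0.3114 size 264.8 95.0 long-axis yaw 1.191
box c 0.2262 0.293 size 168.1 99.2 long-axis yaw -0.766
```

View pics/scene3.png

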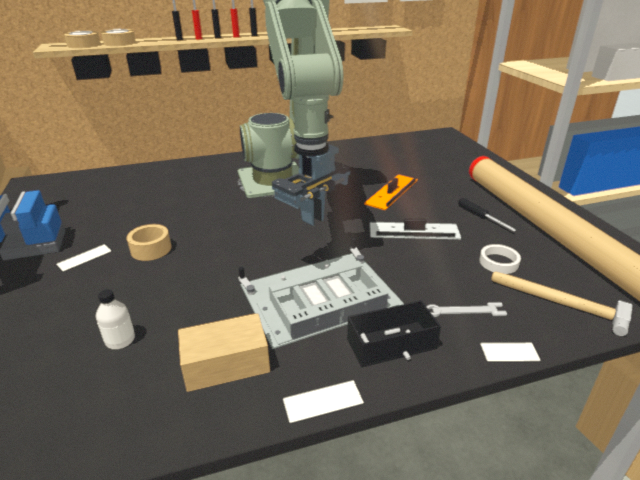

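View pics/side3.png

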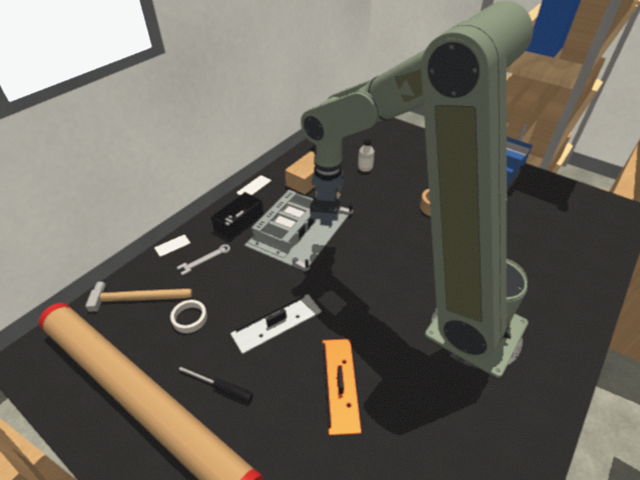

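Both cassettes read as home. Keeper block: (0.438,0.302), keeper yaw about -0.35. Moving over it.

Run:
```python
from h import *
plan([.438,.302,.13],-20)
```

```text
1 xyz [-0.88 -0.3  -0.03] w [-0.   -0.   -0.62]
2 xyz [-0.86 -0.35 -0.03] w [-0.   -0.   -0.62]
3 xyz [-0.83 -0.41 -0.03] w [-0.   -0.   -0.62]
4 xyz [-0.81 -0.46 -0.03] w [-0.   -0.   -0.62]
5 xyz [-0.77 -0.51 -0.03] w [-0.   -0.   -0.62]
6 xyz [-0.74 -0.56 -0.03] w [-0.   -0.   -0.62]
7 xyz [-0.7  -0.61 -0.03] w [-0.   -0.   -0.62]
8 xyz [-0.66 -0.65 -0.03] w [-0.   -0.   -0.62]
9 xyz [-0.62 -0.69 -0.03] w [-0.   -0.   -0.62]
10 xyz [-0.57 -0.73 -0.03] w [-0.   -0.   -0.62]
11 xyz [-0.52 -0.76 -0.03] w [-0.   -0.   -0.62]
```

>>> arm_command:
  increments:
    - {"x":-0.88,"y":-0.3,"z":-0.04,"wx":0,"wy":0,"wz":-0.62,"hand":1}
    - {"x":-0.86,"y":-0.35,"z":-0.04,"wx":0,"wy":0,"wz":-0.62,"hand":1}
    - {"x":-0.83,"y":-0.41,"z":-0.04,"wx":0,"wy":0,"wz":-0.62,"hand":1}
    - {"x":-0.81,"y":-0.46,"z":-0.04,"wx":0,"wy":0,"wz":-0.62,"hand":1}
    - {"x":-0.77,"y":-0.51,"z":-0.04,"wx":0,"wy":0,"wz":-0.62,"hand":1}

```text
time_s: 19.1
eef_pos: [0.4716, 0.1396, 0.1256]
tcp_rot: [0.933, -0.359, 0.006, -0.002]
force: [1.1, 0.6, -0.7]
grip_width: 0.0698
```

>>> arm_command:
  increments:
    - {"x":-0.74,"y":-0.56,"z":-0.04,"wx":0,"wy":0,"wz":-0.62,"hand":1}
    - {"x":-0.7,"y":-0.61,"z":-0.04,"wx":0,"wy":0,"wz":-0.62,"hand":1}
    - {"x":-0.66,"y":-0.65,"z":-0.04,"wx":0,"wy":0,"wz":-0.62,"hand":1}

```text
time_s: 19.4
eef_pos: [0.4559, 0.225, 0.1273]
tcp_rot: [0.964, -0.264, 0.007, -0.002]
force: [-0.5, -0.1, 0.2]
grip_width: 0.0908
```

Run:
```python
from h import *
st(); plan([.438,.302,.13],-20); snap('wrist','w14')
```

```text
t 19.40 tcp [0.4559 0.225  0.1273] xaxis yaw deg -30.65 zaxis [ 0.014 -0.    -1.   ] F [-0.5 -0.1  0.2] w 0.0908
1 xyz [-0.61 -0.64 -0.03] w [-0.02 -0.04 -0.59]
2 xyz [-0.57 -0.67 -0.03] w [-0.02 -0.04 -0.59]
3 xyz [-0.52 -0.71 -0.03] w [-0.02 -0.04 -0.59]
```

View pics/w14.png

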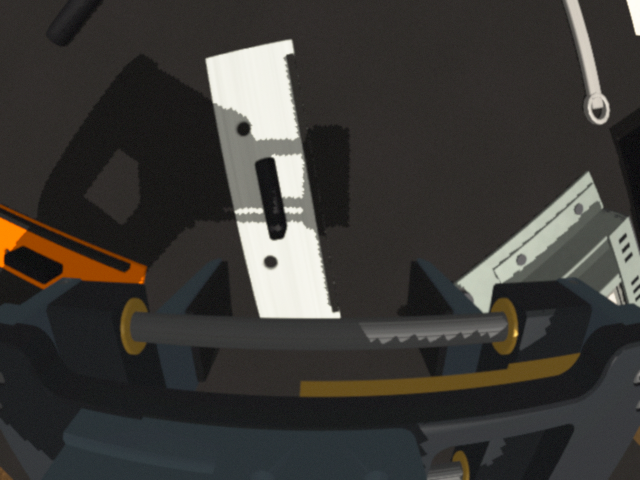

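The wrist view shows the keeper whole: holes at (243,129) and (270,262), the block from (265,160) to (278,238), and the lip on the right (+x) side.

Run:
```python
from h import *
import pickle
m=pickle.load(open('w14.pkl','rb')); f=lambda uv,z:onplane(m,'wrist',uv,z)[0]
A,B=f((243,129),.005),f((270,262),.005); print(A.round(4),B.round(4),np.linalg.norm(A-B)); d=A-B; yaw=np.arctan2(-d[0],d[1]); print('keeper yaw',yaw,np.degrees(yaw))
mid=(A+B)/2; print('origin',mid[:2]+.015*np.array([np.cos(yaw),np.sin(yaw)]))
P=cloud(m,'wrist',np.load('w14.npy')); q=P[150:245,245:295].reshape(-1,3); q=q[(q[:,2]>.034)&(q[:,2]<.045)]; print('block top',len(q),q.mean(0),q[:,2].min(),q[:,2].max())
r=cv2.minAreaRect((q[:,:2]*1000).astype(np.float32)); print(r)
```

```text
[0.4476 0.3268 0.005 ] [0.4079 0.2228 0.005 ] 0.11129876073779126
keeper yaw -0.3644578211968321 -20.881894965112075
origin [0.44177234 0.26946082]
block top 1349 [0.44240399 0.2703496  0.03798232] 0.034007590164998935 0.04026238287734779
((441.72833251953125, 269.8779602050781), (60.219398498535156, 12.226775169372559), 68.9708023071289)
```

The wrist view puts the keeper at (0.442,0.270), about 3 cm from the earlier reading, so it may have been knocked. I'll cross-check with the other cameras.

Run:
```python
from h import *
for n in ['scene','side']:
    m,p,d=snap(n,n+'4'); P=cloud(m,n,d); print(n); q=P.reshape(-1,3); k=(q[:,2]>.033)&(q[:,2]<.042)&(abs(q[:,0]-.44)<.06)&(abs(q[:,1]-.28)<.07); print(q[k].mean(0),k.sum()); boxes(P,.003,.009,3e-3,3e-2)
m,p,d=snap('wrist','w15'); P=cloud(m,'wrist',d); q=P[150:245,245:295].reshape(-1,3); q=q[(q[:,2]>.034)&(q[:,2]<.045)]; print(cv2.minAreaRect((q[:,:2]*1000).astype(np.float32)))
```

```text
scene
[0.44512127 0.26763434 0.03719993] 93
box c 0.6255 -0.031 size 290.6 229.5 long-axis yaw -1.452
box c 0.4622 0.316 size 137.7 77.9 long-axis yaw 1.201
box c 0.4176 0.2027 size 95.5 74.6 long-axis yaw 1.207
side
[0.44019951 0.2708615  0.03852516] 87
box c 0.559 -0.0603 size 244.8 110.3 long-axis yaw -1.424
box c 0.4267 0.2774 size 256.0 103.3 long-axis yaw 1.210
box c 0.2323 0.3029 size 152.2 86.6 long-axis yaw -0.695
((441.74383544921875, 269.77874755859375), (60.363399505615234, 12.207311630249023), 69.0457534790039)
```

All three cameras agree: the keeper was knocked and now lies at (0.442,0.270), yaw -20.9°. Going to grasp it there.

Run:
```python
from h import *
st();plan([.4418,.2697,.07],-20.9)
```

```text
t 19.60 tcp [0.4558 0.224  0.1273] xaxis yaw deg -30.72 zaxis [ 0.013 -0.001 -1.   ] F [-0.1  0.7 -0.3] w 0.0913
1 xyz [-0.4  -0.35  0.63] w [-0.02 -0.04 -0.55]
2 xyz [-0.38 -0.38  0.63] w [-0.02 -0.04 -0.55]
3 xyz [-0.35 -0.4   0.64] w [-0.02 -0.04 -0.55]
```

>>> arm_command:
  increments:
    - {"x":-0.4,"y":-0.35,"z":0.6,"wx":-0.03,"wy":-0.05,"wz":-0.55,"hand":1}
    - {"x":-0.38,"y":-0.38,"z":0.6,"wx":-0.02,"wy":-0.04,"wz":-0.55,"hand":1}
    - {"x":-0.35,"y":-0.4,"z":0.6,"wx":-0.02,"wy":-0.04,"wz":-0.53,"hand":0.7}
    - {"x":0,"y":0,"z":0,"wx":0,"wy":0,"wz":0,"hand":0.7}
    - {"x":0,"y":0,"z":0,"wx":0,"wy":0,"wz":0,"hand":0.7}

```text
time_s: 20.1
eef_pos: [0.4443, 0.2659, 0.0711]
tcp_rot: [0.983, -0.184, 0.0, 0.001]
force: [-0.6, -0.1, 0.5]
grip_width: 0.0699
```

Run:
```python
from h import *
st();plan([.4418,.2697,.013],-20.9)
```

```text
t 20.10 tcp [0.4443 0.2659 0.0711] xaxis yaw deg -21.26 zaxis [ 0.    -0.003 -1.   ] F [-0.6 -0.1  0.5] w 0.0699
1 xyz [-0.04 -0.03  0.65] w [ 0.01 -0.   -0.02]
2 xyz [-0.04 -0.03  0.65] w [ 0.01 -0.   -0.02]
3 xyz [-0.04 -0.03  0.65] w [ 0.01 -0.   -0.02]
```

The lip (top z=17, x=29–35) means I should keep the fingers narrow. I'll use about 30 mm opening and tips at z of about 19 mm.

>>> arm_command:
  increments:
    - {"x":-0.06,"y":-0.05,"z":0,"wx":0.01,"wy":0,"wz":-0.04,"hand":0.35}
    - {"x":-0.04,"y":-0.03,"z":0.2,"wx":0,"wy":0,"wz":0,"hand":0.35}
    - {"x":0,"y":0,"z":0.3,"wx":0,"wy":0,"wz":0,"hand":0.35}
    - {"x":0,"y":0,"z":0,"wx":0,"wy":0,"wz":0,"hand":0.35}

```text
time_s: 20.5
eef_pos: [0.4443, 0.2673, 0.0572]
tcp_rot: [0.983, -0.185, 0.002, -0.0]
force: [0.5, -0.3, -0.9]
grip_width: 0.0384
```

Run:
```python
from h import *
st();plan([.4418,.2697,.019],-20.9)
m,p,d=snap('wrist','w16')
```

```text
t 20.50 tcp [0.4443 0.2673 0.0572] xaxis yaw deg -21.34 zaxis [ 0.004 -0.    -1.   ] F [ 0.5 -0.3 -0.9] w 0.0384
1 xyz [-0.06 -0.02  0.64] w [-0.01 -0.02 -0.04]
2 xyz [-0.05 -0.02  0.64] w [-0.01 -0.02 -0.04]
```

View pics/w16.png

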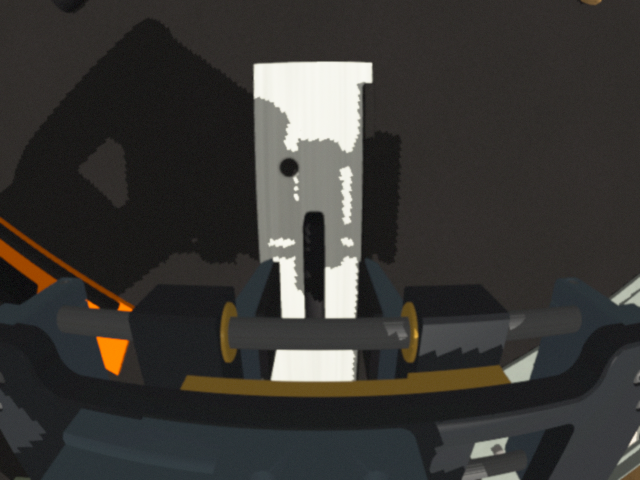

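The block at (314,260) is centred between the fingers, so I'll descend.

>>> arm_command:
  increments:
    - {"x":-0.05,"y":-0.02,"z":0.4,"wx":-0.02,"wy":-0.02,"wz":-0.06,"hand":0.35}
    - {"x":-0.03,"y":-0.02,"z":0.4,"wx":0,"wy":0,"wz":-0.03,"hand":0.35}
    - {"x":0,"y":0,"z":0.3,"wx":0,"wy":0,"wz":0,"hand":0.35}
    - {"x":0,"y":0,"z":0,"wx":0,"wy":0,"wz":0,"hand":0.35}

```text
time_s: 20.95
eef_pos: [0.4431, 0.2697, 0.0224]
tcp_rot: [0.984, -0.18, 0.002, 0.0]
force: [-0.1, -0.6, -0.9]
grip_width: 0.032
```

Run:
```python
from h import *
st();plan([.4418,.2697,.019],-20.9,1)
```

```text
t 20.95 tcp [0.4431 0.2697 0.0224] xaxis yaw deg -20.76 zaxis [ 0.003 -0.001 -1.   ] F [-0.1 -0.6 -0.9] w 0.0320
1 xyz [-0.04  0.02  0.11] w [-0.   -0.03  0.02]
```

>>> arm_command:
  grip_force: 40
  increments:
    - {"x":-0.04,"y":0,"z":0.12,"wx":0,"wy":-0.03,"wz":0.02,"hand":0.3}
    - {"x":0,"y":0,"z":0.03,"wx":0,"wy":0,"wz":0,"hand":0}
    - {"x":0,"y":0,"z":0,"wx":0,"wy":0,"wz":0,"hand":0}
    - {"x":0,"y":0,"z":0,"wx":0,"wy":0,"wz":0,"hand":0}
    - {"x":0,"y":0,"z":0,"wx":0,"wy":0,"wz":0,"hand":0}

```text
time_s: 21.45
eef_pos: [0.4422, 0.2704, 0.0175]
tcp_rot: [0.983, -0.181, 0.0, -0.0]
force: [0.4, -0.3, -3.6]
grip_width: 0.0119
```

Run:
```python
from h import *
st();plan([.4418,.2697,.019],-20.9,1)
```

```text
t 21.45 tcp [0.4422 0.2704 0.0175] xaxis yaw deg -20.88 zaxis [ 0.     0.001 -1.   ] F [ 0.4 -0.3 -3.6] w 0.0119
1 xyz [-0.    0.03 -0.05] w [-0.01  0.    0.  ]
```

The keeper is gripped (11.9 mm on the 12 mm block). Lift and carry to above the studs.

>>> arm_command:
  increments:
    - {"x":0,"y":0,"z":-0.8,"wx":0,"wy":0,"wz":0,"hand":0}
    - {"x":0,"y":0,"z":-0.9,"wx":0,"wy":0,"wz":0,"hand":0}
    - {"x":0,"y":0,"z":-0.9,"wx":0,"wy":0,"wz":0,"hand":0}

```text
time_s: 21.75
eef_pos: [0.4382, 0.2681, 0.093]
tcp_rot: [0.983, -0.181, -0.005, 0.004]
force: [-0.6, 0.6, -3.3]
grip_width: 0.0121
```

Run:
```python
from h import *
st();plan(sh2w(-45,0,100),7.62)
```

```text
t 21.75 tcp [0.4382 0.2681 0.093 ] xaxis yaw deg -20.89 zaxis [-0.011 -0.006 -1.   ] F [-0.6  0.6 -3.3] w 0.0121
1 xyz [ 0.58  0.67 -0.02] w [ 0.01  0.01 -0.4 ]
2 xyz [ 0.55  0.7  -0.02] w [ 0.01  0.01 -0.4 ]
3 xyz [ 0.53  0.72 -0.02] w [ 0.01  0.01 -0.4 ]
4 xyz [ 0.49  0.74 -0.02] w [ 0.01  0.01 -0.4 ]
5 xyz [ 0.46  0.76 -0.02] w [ 0.01  0.01 -0.4 ]
6 xyz [ 0.43  0.78 -0.02] w [ 0.01  0.01 -0.4 ]
7 xyz [ 0.4   0.8  -0.02] w [ 0.01  0.01 -0.4 ]
8 xyz [ 0.37  0.81 -0.02] w [ 0.01  0.01 -0.4 ]
9 xyz [ 0.33  0.83 -0.02] w [ 0.01  0.01 -0.4 ]
10 xyz [ 0.3   0.84 -0.02] w [ 0.01  0.01 -0.4 ]
11 xyz [ 0.26  0.85 -0.02] w [ 0.01  0.01 -0.4 ]
12 xyz [ 0.23  0.86 -0.02] w [ 0.01  0.01 -0.4 ]
```

>>> arm_command:
  increments:
    - {"x":0.58,"y":0.67,"z":-0.04,"wx":0.02,"wy":0.03,"wz":-0.42,"hand":0}
    - {"x":0.55,"y":0.7,"z":-0.04,"wx":0.02,"wy":0.02,"wz":-0.42,"hand":0}
    - {"x":0.53,"y":0.72,"z":-0.04,"wx":0.01,"wy":0.01,"wz":-0.42,"hand":0}
    - {"x":0.49,"y":0.74,"z":-0.03,"wx":0.01,"wy":0.01,"wz":-0.42,"hand":0}
    - {"x":0.46,"y":0.76,"z":-0.02,"wx":0.01,"wy":0.01,"wz":-0.42,"hand":0}

```text
time_s: 22.25
eef_pos: [0.4865, 0.1431, 0.1023]
tcp_rot: [0.998, -0.065, 0.003, -0.002]
force: [0.1, -0.1, -3.0]
grip_width: 0.0119
```

>>> arm_command:
  increments:
    - {"x":0.43,"y":0.78,"z":-0.02,"wx":0.01,"wy":0.01,"wz":-0.42,"hand":0}
    - {"x":0.4,"y":0.8,"z":-0.02,"wx":0.01,"wy":0.01,"wz":-0.42,"hand":0}
    - {"x":0.37,"y":0.81,"z":-0.02,"wx":0.01,"wy":0.01,"wz":-0.42,"hand":0}
    - {"x":0.33,"y":0.83,"z":-0.02,"wx":0.01,"wy":0.01,"wz":-0.42,"hand":0}
    - {"x":0.3,"y":0.84,"z":-0.02,"wx":0.01,"wy":0.01,"wz":-0.42,"hand":0}

```text
time_s: 22.75
eef_pos: [0.5355, 0.0134, 0.1039]
tcp_rot: [0.999, 0.05, 0.003, -0.005]
force: [0.4, 0.0, -2.8]
grip_width: 0.0118
```

Run:
```python
from h import *
st();plan(sh2w(-45,0,75),7.62)
```

```text
t 22.75 tcp [0.5355 0.0134 0.1039] xaxis yaw deg 5.68 zaxis [ 0.006  0.009 -1.   ] F [ 0.4  0.  -2.8] w 0.0118
1 xyz [0.13 0.79 0.48] w [-0.04 -0.04 -0.16]
2 xyz [0.12 0.79 0.48] w [-0.04 -0.04 -0.16]
```

>>> arm_command:
  increments:
    - {"x":0.13,"y":0.79,"z":0.3,"wx":-0.06,"wy":-0.05,"wz":-0.16,"hand":0}
    - {"x":0.12,"y":0.65,"z":0.4,"wx":-0.04,"wy":-0.04,"wz":-0.16,"hand":0}
    - {"x":0,"y":0,"z":0.2,"wx":0,"wy":0,"wz":0,"hand":0}
    - {"x":0,"y":0,"z":0,"wx":0,"wy":0,"wz":0,"hand":0}

```text
time_s: 23.15
eef_pos: [0.5479, -0.0334, 0.0752]
tcp_rot: [0.998, 0.065, -0.001, 0.001]
force: [-0.6, 0.7, -3.4]
grip_width: 0.0118
```

Run:
```python
from h import *
s,R=st();print(w2sh(s['eef_pos']));snap('wrist','w17');plan(sh2w(-45,0,40),7.62)
```

```text
t 23.15 tcp [ 0.5479 -0.0334  0.0752] xaxis yaw deg 7.42 zaxis [-0.003 -0.003 -1.   ] F [-0.6  0.7 -3.4] w 0.0118
[-45.1  -0.5]
1 xyz [-0.   -0.01  0.59] w [ 0.01  0.01 -0.01]
2 xyz [-0.   -0.01  0.59] w [ 0.01  0.01 -0.01]
```

View pics/w17.png

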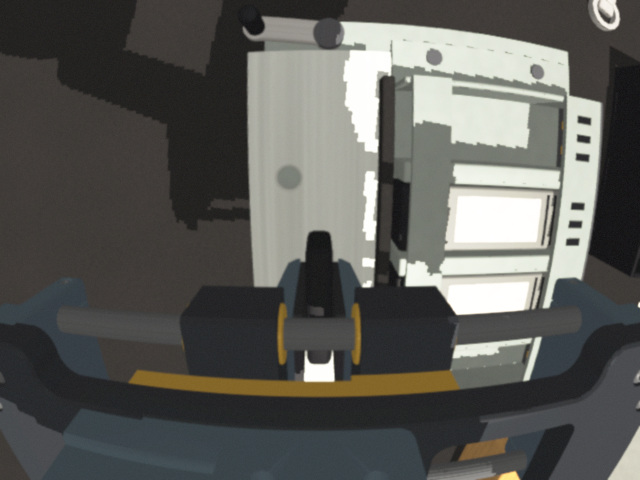

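Run:
```python
from h import *
import pickle
m=pickle.load(open('w17.pkl','rb')); s=env.get_state(); R=Ro.from_quat(s['tcp_rot']).as_matrix(); p=np.array(s['eef_pos'])
P=cloud(m,'wrist',np.load('w17.npy')); print('plate z',P[150,270],P[100,300],P[60,270],P[240,265])
zt=np.median(P[90:160,260:330,2])
f=lambda uv,z:(R.T@(onplane(m,'wrist',uv,z)[0]-p)*1000).round(1)
print(zt,'hole',f((289,178),zt),'endL',f((248,52),zt),f((380,52),zt), 'edges at row150',f((247,150),zt),f((379,150),.012+zt))
print('block far end',f((318,234),zt+.034))
im=cv2.imread('pics/w17.png'); cv2.imwrite('pics/w17c.png',cv2.resize(im[20:260,230:410],(600,800))[:600])
```

```text
plate z [0.51453556 0.0323659  0.06317448] [0.52604689 0.0584534  0.06327065] [0.50886612 0.07696754 0.06296991] [ 0.51660412 -0.01381747  0.06208428]
0.06213370247358897 hole [-15.8 -55.4  13.4] endL [ -35.8 -119.4   13.3] [  28.9 -119.1   13.1] edges at row150 [-36.6 -69.8  13.4] [ 26.7 -70.    1.2]
block far end [ -1.3 -35.8 -20.6]
```

View pics/w17c.png

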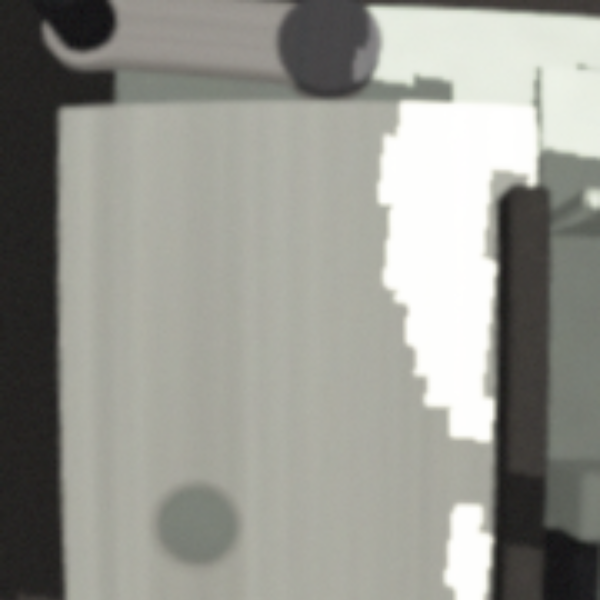

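The hole is at tool (-15.8,-55.4) mm, against a nominal (-15,-56), so it's well gripped. I'll lower to just above the studs and look through the hole.

Run:
```python
from h import *
plan(sh2w(-39,0,36),7.62)
```

```text
1 xyz [ 0.1  -0.01  0.66] w [ 0.01  0.01 -0.01]
2 xyz [ 0.1  -0.01  0.66] w [ 0.01  0.01 -0.01]
```

>>> arm_command:
  increments:
    - {"x":0.1,"y":-0.01,"z":0.4,"wx":0.03,"wy":0.02,"wz":-0.03,"hand":0}
    - {"x":0.1,"y":0,"z":0.45,"wx":0,"wy":0,"wz":0,"hand":0}
    - {"x":0,"y":0,"z":0.35,"wx":0,"wy":0,"wz":0,"hand":0}
    - {"x":0,"y":0,"z":0,"wx":0,"wy":0,"wz":0,"hand":0}

```text
time_s: 23.6
eef_pos: [0.5542, -0.0295, 0.0373]
tcp_rot: [0.998, 0.068, 0.0, -0.001]
force: [0.2, 0.5, -4.0]
grip_width: 0.0123
```

Run:
```python
from h import *
s,R=st();print(w2sh(s['eef_pos']));m,p,d=snap('wrist','w18');plan(sh2w(-39,0,32),7.62,1)
cv2.imwrite('pics/w18c.png',cv2.cvtColor(cv2.resize(p[20:260,230:410],(600,800),interpolation=3)[:600],cv2.COLOR_RGB2BGR))
```

```text
t 23.60 tcp [ 0.5542 -0.0295  0.0373] xaxis yaw deg 7.81 zaxis [ 0.     0.002 -1.   ] F [ 0.2  0.5 -4. ] w 0.0123
[-38.4   2.5]
1 xyz [-0.04  0.08  0.2 ] w [-0.01 -0.02  0.03]
```

View pics/w18c.png

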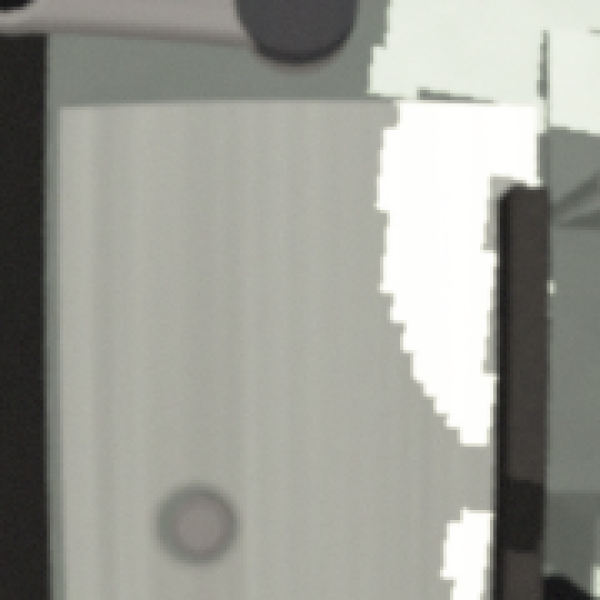

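The stud is visible inside the hole at crop (200,524), with the hole centre at (197,525). Parallax-correcting that.

Run:
```python
from h import *
import pickle
m=pickle.load(open('w18.pkl','rb')); s=env.get_state(); R=Ro.from_quat(s['tcp_rot']).as_matrix(); p=np.array(s['eef_pos'])
im=cv2.imread('pics/w18.png',0); c=cv2.resize(im[155:200,265:315],None,fx=12,fy=12,interpolation=3); cv2.imwrite('pics/w18h.png',cv2.convertScaleAbs(c,alpha=1.8,beta=-80))
k=lambda c:(230+c[0]*.3,20+c[1]*.3)
f=lambda c,z:(R.T@(onplane(m,'wrist',k(c),z)[0]-p)*1000).round(2)
P=cloud(m,'wrist',np.load('w18.npy')); print(np.median(P[90:160,260:330,2]))
print(f((197,525),.0248),f((201,524),.013))
```

```text
0.02445007283370751
[-15.89 -55.85  13.2 ] [-16.22 -54.72  24.99]
```

View pics/w18h.png

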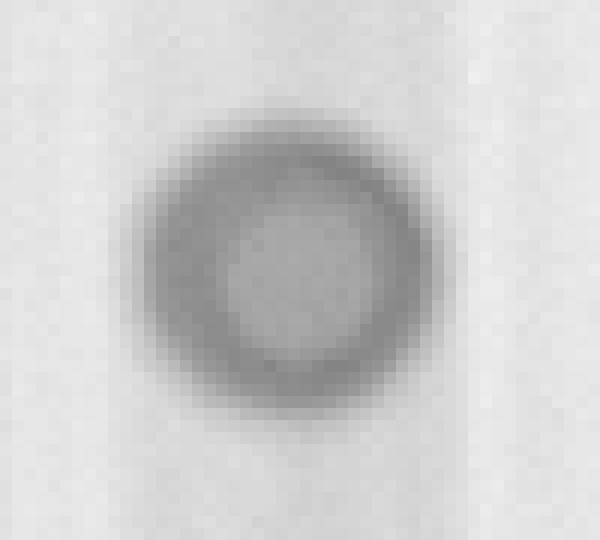

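>>> arm_command:
  increments:
    - {"x":-0.025,"y":0.065,"z":0.12,"wx":0,"wy":-0.02,"wz":0.03,"hand":0}
    - {"x":0,"y":0,"z":0,"wx":0,"wy":0,"wz":0,"hand":0}
    - {"x":0,"y":0,"z":0,"wx":0,"wy":0,"wz":0,"hand":0}

```text
time_s: 23.95
eef_pos: [0.5547, -0.0314, 0.0345]
tcp_rot: [0.998, 0.067, 0.0, -0.001]
force: [-0.3, -0.6, -2.5]
grip_width: 0.0116
```

Run:
```python
from h import *
s,R=st();print(w2sh(s['eef_pos']));m,p,d=snap('wrist','w19');st()
im=cv2.cvtColor(p,cv2.COLOR_RGB2GRAY); c=cv2.resize(im[155:200,265:315],None,fx=12,fy=12,interpolation=3); cv2.imwrite('pics/w19h.png',cv2.convertScaleAbs(c,alpha=1.8,beta=-80))
P=cloud(m,'wrist',d); print(np.median(P[90:160,260:330,2]))
```

```text
t 23.95 tcp [ 0.5547 -0.0314  0.0345] xaxis yaw deg 7.64 zaxis [ 0.001  0.001 -1.   ] F [-0.3 -0.6 -2.5] w 0.0116
[-38.1   0.5]
t 24.00 tcp [ 0.5546 -0.0315  0.0345] xaxis yaw deg 7.64 zaxis [ 0.     0.001 -1.   ] F [ 0.   0.1 -3. ] w 0.0118
0.021639205201017142
```

View pics/w19h.png

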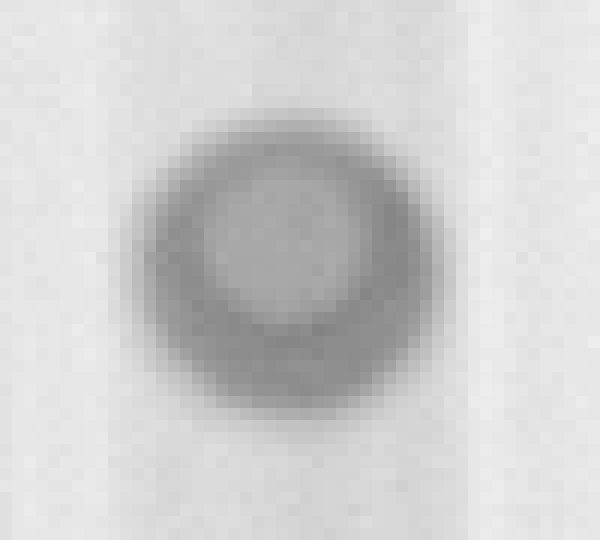

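Stud offset from the hole after parallax is about (-1.0,+0.1) mm, and the shelf map agrees. I'll correct this and lower gently.

>>> arm_command:
  increments:
    - {"x":-0.033,"y":0.008,"z":0.05,"wx":0,"wy":0,"wz":0,"hand":0}
    - {"x":0,"y":0,"z":0.08,"wx":0,"wy":0,"wz":0,"hand":0}
    - {"x":0,"y":0,"z":0.05,"wx":0,"wy":0,"wz":0,"hand":0}

```text
time_s: 24.3
eef_pos: [0.5542, -0.032, 0.0297]
tcp_rot: [0.998, 0.067, 0.001, -0.0]
force: [0.5, 0.0, -3.5]
grip_width: 0.0117
```

Run:
```python
from h import *
s,R=st();print(w2sh(s['eef_pos']))
```

```text
t 24.30 tcp [ 0.5542 -0.032   0.0297] xaxis yaw deg 7.63 zaxis [ 0.002  0.001 -1.   ] F [ 0.5  0.  -3.5] w 0.0117
[-38.8  -0. ]
```

>>> arm_command:
  increments:
    - {"x":-0.006,"y":0,"z":0.06,"wx":0,"wy":0,"wz":0,"hand":0}
    - {"x":0,"y":0,"z":0.06,"wx":0,"wy":0,"wz":0,"hand":0}

```text
time_s: 24.5
eef_pos: [0.554, -0.032, 0.0259]
tcp_rot: [0.998, 0.066, 0.001, -0.0]
force: [-0.6, 0.5, -3.1]
grip_width: 0.0115
```

Run:
```python
from h import *
s,R=st();print(w2sh(s['eef_pos']))
```

```text
t 24.50 tcp [ 0.554  -0.032   0.0259] xaxis yaw deg 7.62 zaxis [ 0.003  0.001 -1.   ] F [-0.6  0.5 -3.1] w 0.0115
[-38.9   0. ]
```

The underside is at about 8.4 mm with no contact force, so the holes are over the studs. I'll keep lowering.

>>> arm_command:
  increments:
    - {"x":0,"y":0,"z":0.06,"wx":0,"wy":-0.02,"wz":0,"hand":0}
    - {"x":0,"y":0,"z":0.06,"wx":0,"wy":0,"wz":0,"hand":0}
    - {"x":0,"y":0,"z":0.04,"wx":0,"wy":0,"wz":0,"hand":0}

```text
time_s: 24.8
eef_pos: [0.554, -0.032, 0.0214]
tcp_rot: [0.998, 0.066, 0.0, -0.0]
force: [-5.0, 0.6, 12.9]
grip_width: 0.0116
```

Run:
```python
from h import *
s,R=st();print(w2sh(s['eef_pos'])); m,p,d=snap('wrist','w20'); P=cloud(m,'wrist',d); print('plate top z',np.median(P[90:160,260:330,2]))
```

```text
t 24.80 tcp [ 0.554  -0.032   0.0214] xaxis yaw deg 7.62 zaxis [-0.     0.001 -1.   ] F [-5.   0.6 12.9] w 0.0116
[-39.    0.1]
plate top z 0.008516640081588658
```

View pics/w20.png

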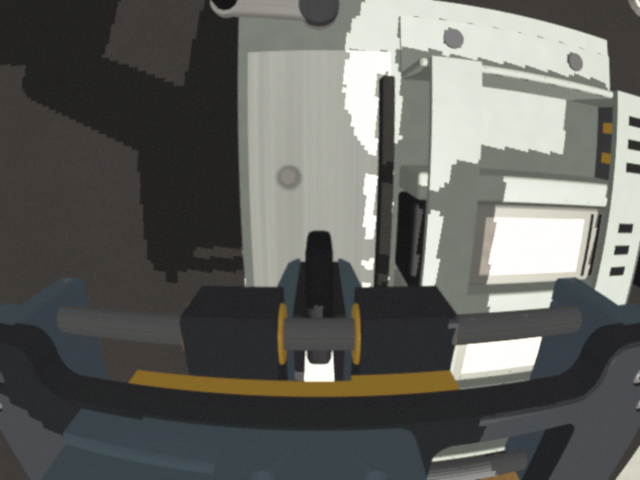

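The plate is seated: top at z=8.5 mm, stud up in the hole at (289,177), and 13 N at the bottom. I'll release narrowly and rise.

>>> arm_command:
  increments:
    - {"x":0,"y":0,"z":-0.01,"wx":0,"wy":0,"wz":0,"hand":0.25}
    - {"x":0,"y":0,"z":0,"wx":0,"wy":0,"wz":0,"hand":0.25}
    - {"x":0,"y":0,"z":-0.5,"wx":0,"wy":0,"wz":0,"hand":0.25}
    - {"x":0,"y":0,"z":-0.9,"wx":0,"wy":0,"wz":0,"hand":0.25}
    - {"x":0,"y":0,"z":-0.9,"wx":0,"wy":0,"wz":0,"hand":0.25}

```text
time_s: 25.35
eef_pos: [0.5529, -0.032, 0.0901]
tcp_rot: [0.998, 0.066, -0.002, -0.001]
force: [-0.3, -0.4, -0.6]
grip_width: 0.0226
```

Run:
```python
from h import *
s,R=st();print(w2sh(s['eef_pos'])); m,p,d=snap('wrist','w21')
```

```text
t 25.35 tcp [ 0.5529 -0.032   0.0901] xaxis yaw deg 7.63 zaxis [-0.004  0.001 -1.   ] F [-0.3 -0.4 -0.6] w 0.0226
[-40.1   0.2]
```

View pics/w21.png

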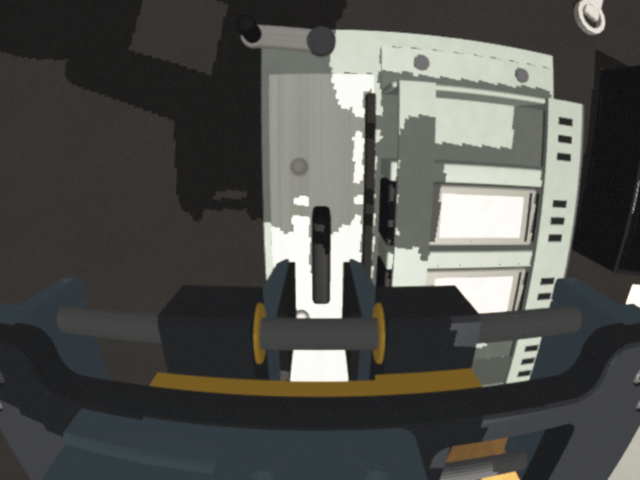

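Both studs show through the plate at (299,166) and (302,315), and it lies flat with its lip to the cassettes. Now the left latch: I'll grip its pin and drive it along its arc.

Run:
```python
from h import *
import pickle
m=pickle.load(open('w21.pkl','rb'))
for uv,z in [((246,24),.046),((321,41),.022)]:
    X=onplane(m,'wrist',uv,z)[0]; print(X.round(4),w2sh(X))
print(sh2w(-83.7,145.4,70)); plan(sh2w(-83.7,145.4,75),7.62)
```

```text
[0.4908 0.1057 0.046 ] [-83.3 145. ]
[0.5348 0.1056 0.022 ] [-39.8 139. ]
[0.49035796 0.10611659 0.07      ]
1 xyz [-0.26 -0.81  0.11] w [ 0.   -0.01  0.  ]
2 xyz [-0.26 -0.81  0.11] w [ 0.   -0.01  0.  ]
3 xyz [-0.26 -0.81  0.11] w [ 0.   -0.01  0.  ]
4 xyz [-0.26 -0.81  0.11] w [ 0.   -0.01  0.  ]
5 xyz [-0.26 -0.81  0.11] w [ 0.   -0.01  0.  ]
6 xyz [-0.26 -0.81  0.11] w [ 0.   -0.01  0.  ]
```

>>> arm_command:
  increments:
    - {"x":-0.26,"y":-0.81,"z":0.06,"wx":0,"wy":-0.02,"wz":0,"hand":0.5}
    - {"x":-0.26,"y":-0.81,"z":0.06,"wx":0,"wy":-0.01,"wz":0,"hand":0.5}
    - {"x":-0.26,"y":-0.81,"z":0.06,"wx":0,"wy":0,"wz":0,"hand":0.5}
    - {"x":-0.26,"y":-0.81,"z":0.06,"wx":0,"wy":0,"wz":0,"hand":0.5}
    - {"x":-0.26,"y":-0.81,"z":0.06,"wx":0,"wy":0,"wz":0,"hand":0.5}

```text
time_s: 25.9
eef_pos: [0.5056, 0.084, 0.0888]
tcp_rot: [0.998, 0.064, 0.008, 0.001]
force: [0.6, 0.8, -0.2]
grip_width: 0.0455
```

>>> arm_command:
  increments:
    - {"x":-0.2,"y":-0.5,"z":0,"wx":0,"wy":0,"wz":0,"hand":0.5}
    - {"x":0,"y":0,"z":0,"wx":0,"wy":0,"wz":0,"hand":0.5}

```text
time_s: 26.1
eef_pos: [0.4963, 0.1008, 0.0886]
tcp_rot: [0.998, 0.065, 0.008, 0.0]
force: [-0.3, -1.0, -0.0]
grip_width: 0.0454
```

Run:
```python
from h import *
s,R=st();print(w2sh(s['eef_pos']));plan(sh2w(-83.7,145.4,25),7.62); snap('wrist','w22')
```

```text
t 26.10 tcp [0.4963 0.1008 0.0886] xaxis yaw deg 7.49 zaxis [ 0.016  0.    -1.   ] F [-0.3 -1.  -0. ] w 0.0454
[-78.5 139.4]
1 xyz [-0.07 -0.07  0.71] w [ 0.01 -0.05 -0.01]
2 xyz [-0.07 -0.07  0.71] w [ 0.01 -0.05 -0.01]
3 xyz [-0.06 -0.07  0.71] w [ 0.01 -0.05 -0.01]
```

View pics/w22.png

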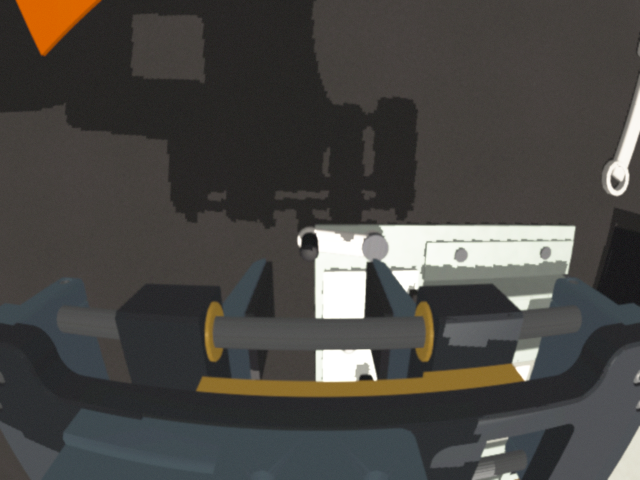

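>>> arm_command:
  increments:
    - {"x":-0.12,"y":-0.12,"z":0.5,"wx":0,"wy":-0.08,"wz":0,"hand":0.45}
    - {"x":-0.08,"y":-0.08,"z":0.6,"wx":0,"wy":-0.05,"wz":0,"hand":0.45}
    - {"x":0,"y":0,"z":0.5,"wx":0,"wy":0,"wz":0,"hand":0.45}
    - {"x":0,"y":0,"z":0.2,"wx":0,"wy":0,"wz":0,"hand":0.45}

```text
time_s: 26.55
eef_pos: [0.4931, 0.1033, 0.0316]
tcp_rot: [0.998, 0.064, 0.003, 0.001]
force: [0.0, 0.5, 0.7]
grip_width: 0.0407
```

Run:
```python
from h import *
s,R=st();print(w2sh(s['eef_pos']));plan(sh2w(-83.7,145.4,27),7.62,1)
```

```text
t 26.55 tcp [0.4931 0.1033 0.0316] xaxis yaw deg 7.29 zaxis [ 0.006 -0.002 -1.   ] F [0.  0.5 0.7] w 0.0407
[-81.4 142.2]
1 xyz [-0.08 -0.11  0.15] w [ 0.03 -0.05 -0.06]
```

>>> arm_command:
  grip_force: 12
  increments:
    - {"x":-0.08,"y":-0.1,"z":0.12,"wx":0.02,"wy":-0.05,"wz":-0.05,"hand":0.3}
    - {"x":0,"y":0,"z":0,"wx":0,"wy":0,"wz":0,"hand":0}
    - {"x":0,"y":0,"z":0,"wx":0,"wy":0,"wz":0,"hand":0}
    - {"x":0,"y":0,"z":0,"wx":0,"wy":0,"wz":0,"hand":0}
    - {"x":0,"y":0,"z":0,"wx":0,"wy":0,"wz":0,"hand":0}

```text
time_s: 27.05
eef_pos: [0.4905, 0.1048, 0.0267]
tcp_rot: [0.998, 0.065, -0.001, 0.0]
force: [1.0, 0.1, -5.0]
grip_width: 0.0112
```

```bash
cat >> h.py <<'E'
def arc(side,a0,a1,n,z,yaw=7.62):
    """rows following the latch arc from the measured pose"""
    s=env.get_state(); p=np.array(s['eef_pos']); R=Ro.from_quat(s['tcp_rot']).as_matrix()
    for i in range(1,n+1):
        a=a0+(a1-a0)*i/n; T=sh2w(-39-45*np.sin(a),side*(140-45*np.cos(a)),z)
        print(i,'a %.2f'%a,(R.T@(T-p)/.03).round(2)); p=T
E
python3 - <<'E'
from h import *
s,R=st();X=w2sh(s['eef_pos']);print(X,'a',np.arctan2(-(X[0]+39),140-X[1]));plan(sh2w(-83.7,145.4,27),7.62,1); arc(1,1.62,0,12,28)
E
```

```text
t 27.05 tcp [0.4905 0.1048 0.0267] xaxis yaw deg 7.48 zaxis [-0.001 -0.001 -1.   ] F [ 1.   0.1 -5. ] w 0.0112
[-83.7 144.1] a 1.6622629907467807
1 xyz [-0.   -0.04 -0.01] w [ 0.01  0.01 -0.02]
1 a 1.49 [-0.    0.27 -0.04]
2 a 1.35 [0.03 0.2  0.  ]
3 a 1.22 [0.06 0.19 0.  ]
4 a 1.08 [0.08 0.18 0.  ]
5 a 0.94 [ 0.11  0.17 -0.  ]
6 a 0.81 [ 0.13  0.16 -0.  ]
7 a 0.68 [ 0.15  0.14 -0.  ]
8 a 0.54 [ 0.17  0.12 -0.  ]
9 a 0.41 [ 0.18  0.09 -0.  ]
10 a 0.27 [ 0.19  0.07 -0.  ]
11 a 0.14 [ 0.2   0.04 -0.  ]
12 a 0.00 [ 0.2   0.01 -0.  ]
```

Pin gripped (11.2 mm). Sweeping along the arc in short stages.

>>> arm_command:
  increments:
    - {"x":0,"y":0.22,"z":0,"wx":0,"wy":0,"wz":0,"hand":0}
    - {"x":0.03,"y":0.2,"z":0,"wx":0,"wy":0,"wz":0,"hand":0}
    - {"x":0.06,"y":0.19,"z":0,"wx":0,"wy":0,"wz":0,"hand":0}
    - {"x":0.08,"y":0.18,"z":0,"wx":0,"wy":0,"wz":0,"hand":0}

```text
time_s: 27.45
eef_pos: [0.4959, 0.0819, 0.0265]
tcp_rot: [0.998, 0.065, -0.004, -0.001]
force: [-4.0, 3.0, 0.1]
grip_width: 0.0115
```

Run:
```python
from h import *
s,R=st();X=w2sh(s['eef_pos']);a=np.arctan2(-(X[0]+39),140-X[1]);print(X,'a',a,'r',np.hypot(X[0]+39,140-X[1])); arc(1,a,0,8,27)
```

```text
t 27.45 tcp [0.4959 0.0819 0.0265] xaxis yaw deg 7.50 zaxis [-0.007  0.001 -1.   ] F [-4.   3.   0.1] w 0.0115
[-81.5 120.7] a 1.1445234435822347 r 46.676975051946116
1 a 1.00 [ 0.15  0.16 -0.02]
2 a 0.86 [ 0.13  0.17 -0.  ]
3 a 0.72 [ 0.15  0.15 -0.  ]
4 a 0.57 [ 0.17  0.13 -0.  ]
5 a 0.43 [ 0.19  0.1  -0.  ]
6 a 0.29 [ 0.2   0.07 -0.  ]
7 a 0.14 [ 0.21  0.05 -0.  ]
8 a 0.00 [ 0.21  0.01 -0.  ]
```

>>> arm_command:
  increments:
    - {"x":0.16,"y":0.17,"z":0,"wx":0,"wy":0.04,"wz":0,"hand":0}
    - {"x":0.15,"y":0.17,"z":0,"wx":0,"wy":0.02,"wz":0,"hand":0}
    - {"x":0.17,"y":0.15,"z":0,"wx":0,"wy":0,"wz":0,"hand":0}
    - {"x":0.19,"y":0.13,"z":0,"wx":0,"wy":0,"wz":0,"hand":0}

```text
time_s: 27.85
eef_pos: [0.5125, 0.0612, 0.0264]
tcp_rot: [0.998, 0.066, -0.008, 0.001]
force: [-4.9, -0.7, 3.0]
grip_width: 0.0116
```

Run:
```python
from h import *
s,R=st();X=w2sh(s['eef_pos']);a=np.arctan2(-(X[0]+39),140-X[1]);print(X,'a',a,'r',np.hypot(X[0]+39,140-X[1])); arc(1,a,-.05,5,27)
```

```text
t 27.85 tcp [0.5125 0.0612 0.0264] xaxis yaw deg 7.57 zaxis [-0.016 -0.003 -1.   ] F [-4.9 -0.7  3. ] w 0.0116
[-67.7  97.9] a 0.5983451852159746 r 50.95193813781768
1 a 0.47 [ 0.28 -0.06 -0.03]
2 a 0.34 [ 0.18  0.08 -0.  ]
3 a 0.21 [ 0.19  0.05 -0.  ]
4 a 0.08 [ 0.19  0.03 -0.  ]
5 a -0.05 [ 0.19  0.   -0.  ]
```

>>> arm_command:
  increments:
    - {"x":0.2,"y":-0.06,"z":0,"wx":0,"wy":0.08,"wz":0,"hand":0}
    - {"x":0.22,"y":0.02,"z":0,"wx":0,"wy":0.06,"wz":0,"hand":0}
    - {"x":0.22,"y":0.04,"z":0,"wx":0,"wy":0.04,"wz":0,"hand":0}
    - {"x":0.2,"y":0.03,"z":0,"wx":0,"wy":0.02,"wz":0,"hand":0}

```text
time_s: 28.25
eef_pos: [0.5304, 0.0529, 0.0264]
tcp_rot: [0.998, 0.069, -0.008, 0.008]
force: [-3.9, 0.2, 1.8]
grip_width: 0.0116
```

Run:
```python
from h import *
s,R=st();X=w2sh(s['eef_pos']);print(X); plan(sh2w(-38,95,27),7.62,2)
```

```text
t 28.25 tcp [0.5304 0.0529 0.0264] xaxis yaw deg 7.96 zaxis [-0.014 -0.017 -1.   ] F [-3.9  0.2  1.8] w 0.0116
[-51.   87.4]
1 xyz [ 0.22 -0.13 -0.02] w [0.07 0.08 0.03]
2 xyz [ 0.22 -0.13 -0.01] w [0.07 0.08 0.03]
```

>>> arm_command:
  increments:
    - {"x":0.2,"y":-0.15,"z":-0.02,"wx":0.08,"wy":0.08,"wz":0.03,"hand":0}
    - {"x":0.2,"y":-0.12,"z":0,"wx":0.06,"wy":0.06,"wz":0.02,"hand":0}
    - {"x":0.12,"y":0,"z":0,"wx":0,"wy":0.02,"wz":0,"hand":0}

```text
time_s: 28.55
eef_pos: [0.5426, 0.0541, 0.0262]
tcp_rot: [0.998, 0.07, -0.004, 0.006]
force: [-10.9, 7.8, 7.3]
grip_width: 0.0113
```

Run:
```python
from h import *
s,R=st();X=w2sh(s['eef_pos']);print(X); plan(sh2w(-38,95,27),7.62,1)
```

```text
t 28.55 tcp [0.5426 0.0541 0.0262] xaxis yaw deg 7.97 zaxis [-0.008 -0.013 -1.   ] F [-10.9   7.8   7.3] w 0.0113
[-38.8  86.9]
1 xyz [ 0.03 -0.27 -0.03] w [0.12 0.09 0.06]
```

The left pin is at shelf x=-38.8 with resistance of about 11 N, so it's against the shut stop. Release and rise.

>>> arm_command:
  increments:
    - {"x":0,"y":0,"z":0,"wx":0.05,"wy":0.03,"wz":0.02,"hand":0.35}
    - {"x":0,"y":0,"z":0,"wx":0,"wy":0,"wz":0,"hand":0.35}
    - {"x":0,"y":0,"z":-0.1,"wx":0,"wy":0,"wz":0,"hand":0.35}
    - {"x":0,"y":0,"z":-0.8,"wx":0,"wy":0,"wz":0,"hand":0.35}
    - {"x":0,"y":0,"z":-0.9,"wx":0,"wy":0,"wz":0,"hand":0.35}

```text
time_s: 29.05
eef_pos: [0.5461, 0.0526, 0.0798]
tcp_rot: [0.998, 0.068, -0.001, 0.004]
force: [1.0, 0.3, -0.2]
grip_width: 0.032
```

Run:
```python
from h import *
s,R=st();X=w2sh(s['eef_pos']);print(X); snap('wrist','w23'); plan(sh2w(-83.5,-145,90),7.62)
```

```text
t 29.05 tcp [0.5461 0.0526 0.0798] xaxis yaw deg 7.78 zaxis [-0.002 -0.009 -1.   ] F [ 1.   0.3 -0.2] w 0.0320
[-35.6  85. ]
1 xyz [-0.19  0.85 -0.01] w [ 0.01 -0.01  0.  ]
2 xyz [-0.19  0.85 -0.01] w [ 0.01 -0.01  0.  ]
3 xyz [-0.19  0.85 -0.02] w [ 0.01 -0.01  0.  ]
4 xyz [-0.19  0.85 -0.02] w [ 0.01 -0.01  0.  ]
5 xyz [-0.19  0.85 -0.02] w [ 0.01 -0.01  0.  ]
6 xyz [-0.19  0.85 -0.02] w [ 0.01 -0.01  0.  ]
7 xyz [-0.19  0.85 -0.02] w [ 0.01 -0.01  0.  ]
8 xyz [-0.19  0.85 -0.02] w [ 0.01 -0.01  0.  ]
9 xyz [-0.19  0.85 -0.02] w [ 0.01 -0.01  0.  ]
```

View pics/w23.png

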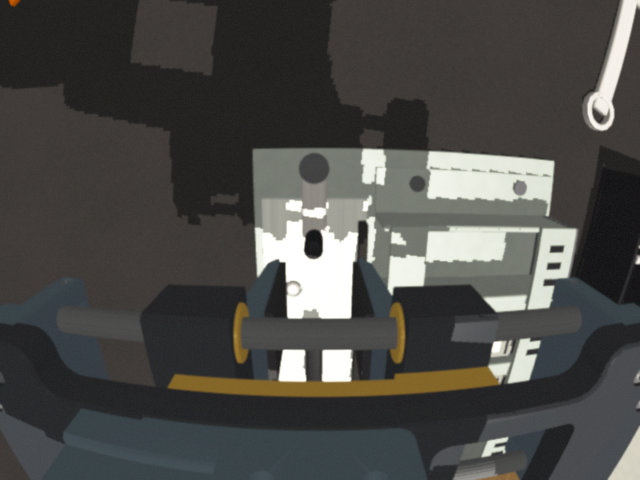

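The left latch is shut: pivot (314,168), pin (313,243), in line across the plate end. Now the right latch.

>>> arm_command:
  increments:
    - {"x":-0.19,"y":0.85,"z":-0.02,"wx":0.04,"wy":0,"wz":0.01,"hand":0.45}
    - {"x":-0.19,"y":0.85,"z":-0.02,"wx":0.03,"wy":0,"wz":0,"hand":0.45}
    - {"x":-0.19,"y":0.85,"z":-0.02,"wx":0.02,"wy":0,"wz":0,"hand":0.45}
    - {"x":-0.19,"y":0.85,"z":-0.02,"wx":0,"wy":0,"wz":0,"hand":0.45}
    - {"x":-0.19,"y":0.85,"z":-0.02,"wx":0,"wy":0,"wz":0,"hand":0.45}

```text
time_s: 29.6
eef_pos: [0.5455, -0.0792, 0.0932]
tcp_rot: [0.997, 0.071, 0.012, 0.001]
force: [0.2, -0.8, -0.3]
grip_width: 0.0413
```

>>> arm_command:
  increments:
    - {"x":-0.19,"y":0.85,"z":-0.02,"wx":0,"wy":0,"wz":0,"hand":0.45}
    - {"x":-0.19,"y":0.85,"z":-0.02,"wx":0,"wy":0,"wz":0,"hand":0.45}
    - {"x":-0.19,"y":0.8,"z":-0.02,"wx":0,"wy":0,"wz":0,"hand":0.45}
    - {"x":0,"y":0,"z":0,"wx":0,"wy":0,"wz":0,"hand":0.45}

```text
time_s: 30.0
eef_pos: [0.5425, -0.1634, 0.0973]
tcp_rot: [0.997, 0.07, 0.017, 0.004]
force: [0.9, 0.4, 0.3]
grip_width: 0.0412
```

Run:
```python
from h import *
s,R=st();X=w2sh(s['eef_pos']);print(X); snap('wrist','w24'); plan(sh2w(-83.6,-145.5,40),7.62)
```

```text
t 30.00 tcp [ 0.5425 -0.1634  0.0973] xaxis yaw deg 8.00 zaxis [ 0.035 -0.005 -0.999] F [0.9 0.4 0.3] w 0.0412
[ -67.8 -128.6]
1 xyz [-0.2   0.2   0.63] w [ 0.03 -0.11  0.02]
2 xyz [-0.19  0.2   0.63] w [ 0.03 -0.11  0.02]
3 xyz [-0.18  0.2   0.63] w [ 0.03 -0.11  0.02]
```

View pics/w24.png

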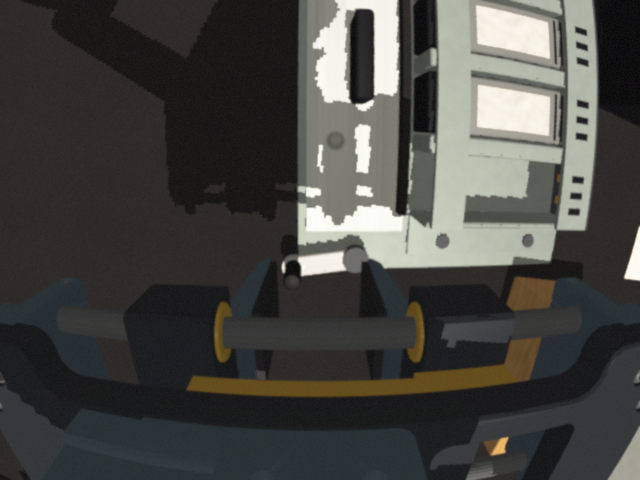

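>>> arm_command:
  increments:
    - {"x":-0.25,"y":0.22,"z":0.1,"wx":0.03,"wy":-0.16,"wz":0.03,"hand":0.5}
    - {"x":-0.2,"y":0.2,"z":0.15,"wx":0.02,"wy":-0.12,"wz":0.02,"hand":0.5}
    - {"x":-0.1,"y":0.15,"z":0.2,"wx":0,"wy":-0.06,"wz":0,"hand":0.5}
    - {"x":0,"y":0,"z":0,"wx":0,"wy":0,"wz":0,"hand":0.5}

```text
time_s: 30.45
eef_pos: [0.5281, -0.1804, 0.0824]
tcp_rot: [0.998, 0.068, -0.002, 0.002]
force: [0.1, -0.6, -0.5]
grip_width: 0.0458
```

Run:
```python
from h import *
s,R=st();X=w2sh(s['eef_pos']);print(X); plan(sh2w(-83.6,-145.5,27),7.62)
```

```text
t 30.45 tcp [ 0.5281 -0.1804  0.0824] xaxis yaw deg 7.85 zaxis [-0.004 -0.004 -1.   ] F [ 0.1 -0.6 -0.5] w 0.0458
[ -84.3 -143.6]
1 xyz [0.02 0.03 0.92] w [0.01 0.02 0.02]
2 xyz [0.01 0.03 0.92] w [0.01 0.02 0.02]
```

>>> arm_command:
  increments:
    - {"x":0.02,"y":0.04,"z":0.5,"wx":0.02,"wy":0.02,"wz":0.03,"hand":0.45}
    - {"x":0,"y":0,"z":0.5,"wx":0,"wy":0,"wz":0,"hand":0.45}
    - {"x":0,"y":0,"z":0.5,"wx":0,"wy":0,"wz":0,"hand":0.45}
    - {"x":0,"y":0,"z":0.2,"wx":0,"wy":0,"wz":0,"hand":0.4}

```text
time_s: 30.85
eef_pos: [0.53, -0.1806, 0.0303]
tcp_rot: [0.998, 0.068, -0.0, 0.001]
force: [0.5, 0.5, 0.0]
grip_width: 0.0373
```

Run:
```python
from h import *
s,R=st();X=w2sh(s['eef_pos']);print(X); plan(sh2w(-83.6,-145.5,27),7.62,1)
```

```text
t 30.85 tcp [ 0.53   -0.1806  0.0303] xaxis yaw deg 7.75 zaxis [ 0.    -0.001 -1.   ] F [0.5 0.5 0. ] w 0.0373
[ -82.5 -144. ]
1 xyz [-0.04  0.05  0.11] w [0.01 0.   0.02]
```

>>> arm_command:
  grip_force: 12
  increments:
    - {"x":-0.04,"y":0.06,"z":0.11,"wx":0,"wy":0,"wz":0.02,"hand":0.2}
    - {"x":0,"y":0,"z":0,"wx":0,"wy":0,"wz":0,"hand":0}
    - {"x":0,"y":0,"z":0,"wx":0,"wy":0,"wz":0,"hand":0}
    - {"x":0,"y":0,"z":0,"wx":0,"wy":0,"wz":0,"hand":0}

```text
time_s: 31.25
eef_pos: [0.529, -0.1822, 0.0268]
tcp_rot: [0.998, 0.067, -0.0, 0.001]
force: [-0.9, -0.4, -4.2]
grip_width: 0.0109
```

Run:
```python
from h import *
s,R=st();X=w2sh(s['eef_pos']);print(X); arc(-1,1.65,0,12,26)
```

```text
t 31.25 tcp [ 0.529  -0.1822  0.0268] xaxis yaw deg 7.67 zaxis [-0.001 -0.001 -1.   ] F [-0.9 -0.4 -4.2] w 0.0109
[ -83.6 -145.5]
1 a 1.51 [-0.01 -0.27  0.03]
2 a 1.38 [ 0.03 -0.2  -0.  ]
3 a 1.24 [ 0.05 -0.2  -0.  ]
4 a 1.10 [ 0.08 -0.19 -0.  ]
5 a 0.96 [ 0.11 -0.18 -0.  ]
6 a 0.83 [ 0.13 -0.16 -0.  ]
7 a 0.69 [ 0.15 -0.14 -0.  ]
8 a 0.55 [ 0.17 -0.12 -0.  ]
9 a 0.41 [ 0.18 -0.1  -0.  ]
10 a 0.27 [ 0.19 -0.07 -0.  ]
11 a 0.14 [ 0.2  -0.04 -0.  ]
12 a 0.00 [ 0.21 -0.01 -0.  ]
```

>>> arm_command:
  increments:
    - {"x":0,"y":-0.22,"z":0,"wx":0,"wy":0,"wz":0,"hand":0}
    - {"x":0.04,"y":-0.2,"z":0,"wx":0,"wy":0,"wz":0,"hand":0}
    - {"x":0.07,"y":-0.18,"z":0,"wx":0,"wy":0.02,"wz":0,"hand":0}
    - {"x":0.1,"y":-0.16,"z":0,"wx":0,"wy":0.02,"wz":0,"hand":0}

```text
time_s: 31.65
eef_pos: [0.5281, -0.1588, 0.0267]
tcp_rot: [0.998, 0.067, -0.002, 0.001]
force: [-4.6, -2.2, 1.0]
grip_width: 0.0115
```

Run:
```python
from h import *
s,R=st();X=w2sh(s['eef_pos']);print(X);sa=min(1,-(X[0]+39)/45); a=np.arctan2(-(X[0]+39),140+X[1]);print('a',a,'r',np.hypot(X[0]+39,140+X[1])); arc(-1,a,0,8,26.5)
```

```text
t 31.65 tcp [ 0.5281 -0.1588  0.0267] xaxis yaw deg 7.70 zaxis [-0.004 -0.003 -1.   ] F [-4.6 -2.2  1. ] w 0.0115
[ -81.4 -122.2]
a 1.1733287330579025 r 45.98478009080831
1 a 1.03 [ 0.13 -0.18  0.01]
2 a 0.88 [ 0.13 -0.18 -0.  ]
3 a 0.73 [ 0.15 -0.16 -0.  ]
4 a 0.59 [ 0.17 -0.13 -0.  ]
5 a 0.44 [ 0.19 -0.11 -0.  ]
6 a 0.29 [ 0.21 -0.08 -0.  ]
7 a 0.15 [ 0.21 -0.05 -0.  ]
8 a 0.00 [ 0.22 -0.02 -0.  ]
```

>>> arm_command:
  increments:
    - {"x":0.17,"y":-0.14,"z":0,"wx":0,"wy":0.03,"wz":0,"hand":0}
    - {"x":0.17,"y":-0.14,"z":0,"wx":0,"wy":0.03,"wz":0,"hand":0}
    - {"x":0.19,"y":-0.12,"z":0,"wx":0,"wy":0.03,"wz":0,"hand":0}
    - {"x":0.2,"y":-0.1,"z":0,"wx":0,"wy":0.03,"wz":0,"hand":0}

```text
time_s: 32.05
eef_pos: [0.5374, -0.1358, 0.0266]
tcp_rot: [0.998, 0.067, -0.007, -0.003]
force: [-4.8, -1.1, 1.6]
grip_width: 0.0116
```

Run:
```python
from h import *
s,R=st();X=w2sh(s['eef_pos']);print(X); a=np.arcsin(min(1,-(X[0]+39)/45));print('a',a,'pin y',-(140-45*np.cos(a))); plan(sh2w(-38,-95,26.5),7.62,4)
```

```text
t 32.05 tcp [ 0.5374 -0.1358  0.0266] xaxis yaw deg 7.72 zaxis [-0.013  0.005 -1.   ] F [-4.8 -1.1  1.6] w 0.0116
[ -69.1 -100.6]
a 0.7327130705085982 pin y -106.54869210329736
1 xyz [ 0.26 -0.05 -0.  ] w [-0.02  0.03  0.  ]
2 xyz [ 0.26 -0.05 -0.  ] w [-0.02  0.03  0.  ]
3 xyz [ 0.26 -0.05 -0.  ] w [-0.02  0.03  0.  ]
4 xyz [ 0.26 -0.05  0.  ] w [-0.02  0.03  0.  ]
```

>>> arm_command:
  increments:
    - {"x":0.24,"y":0.06,"z":0,"wx":-0.03,"wy":0.06,"wz":0,"hand":0}
    - {"x":0.24,"y":-0.02,"z":0,"wx":-0.02,"wy":0.05,"wz":0,"hand":0}
    - {"x":0.24,"y":-0.04,"z":0,"wx":-0.02,"wy":0.04,"wz":0,"hand":0}
    - {"x":0.22,"y":0,"z":0,"wx":-0.02,"wy":0.04,"wz":0,"hand":0}

```text
time_s: 32.45
eef_pos: [0.5519, -0.1221, 0.0266]
tcp_rot: [0.998, 0.066, -0.01, -0.007]
force: [-5.0, 0.7, 2.2]
grip_width: 0.0116
```

Run:
```python
from h import *
s,R=st();X=w2sh(s['eef_pos']);print(X);  plan(sh2w(-38,-95,26.5),7.62,2)
```

```text
t 32.45 tcp [ 0.5519 -0.1221  0.0266] xaxis yaw deg 7.58 zaxis [-0.022  0.013 -1.   ] F [-5.   0.7  2.2] w 0.0116
[-52.9 -89. ]
1 xyz [ 0.25  0.1  -0.01] w [-0.07  0.09 -0.  ]
2 xyz [ 0.25  0.1  -0.  ] w [-0.07  0.09 -0.  ]
```

>>> arm_command:
  increments:
    - {"x":0.22,"y":0.12,"z":-0.01,"wx":-0.07,"wy":0.1,"wz":0,"hand":0}
    - {"x":0.22,"y":0.1,"z":0,"wx":-0.05,"wy":0.08,"wz":0,"hand":0}
    - {"x":0.16,"y":0.03,"z":0,"wx":-0.02,"wy":0.04,"wz":0,"hand":0}

```text
time_s: 32.75
eef_pos: [0.5636, -0.1188, 0.0264]
tcp_rot: [0.998, 0.065, -0.006, -0.007]
force: [-3.6, -2.0, 0.9]
grip_width: 0.0116
```

Run:
```python
from h import *
s,R=st();X=w2sh(s['eef_pos']);print(X);  plan(sh2w(-38,-95,26.5),7.62,1)
```

```text
t 32.75 tcp [ 0.5636 -0.1188  0.0264] xaxis yaw deg 7.42 zaxis [-0.013  0.013 -1.   ] F [-3.6 -2.   0.9] w 0.0116
[-40.9 -87.3]
1 xyz [ 0.1   0.26 -0.01] w [-0.14  0.11 -0.03]
```

>>> arm_command:
  increments:
    - {"x":0.15,"y":0.06,"z":0,"wx":-0.06,"wy":0.06,"wz":-0.02,"hand":0}
    - {"x":0.12,"y":0.04,"z":0,"wx":-0.04,"wy":0.06,"wz":0,"hand":0}

```text
time_s: 32.95
eef_pos: [0.5658, -0.1184, 0.0261]
tcp_rot: [0.998, 0.066, -0.006, -0.004]
force: [-12.1, -2.3, 8.9]
grip_width: 0.0117
```

Run:
```python
from h import *
s,R=st();X=w2sh(s['eef_pos']);print(X)
```

```text
t 32.95 tcp [ 0.5658 -0.1184  0.0261] xaxis yaw deg 7.60 zaxis [-0.013  0.007 -1.   ] F [-12.1  -2.3   8.9] w 0.0117
[-38.7 -87.2]
```

The right latch is at its stop: pin x=-38.7, 12 N. Release, rise, retreat, and make the final check.

>>> arm_command:
  increments:
    - {"x":0,"y":0,"z":0,"wx":-0.03,"wy":0.03,"wz":0,"hand":0.35}
    - {"x":0,"y":0,"z":0,"wx":0,"wy":0,"wz":0,"hand":0.35}
    - {"x":0,"y":0,"z":-0.1,"wx":0,"wy":0,"wz":0,"hand":0.35}
    - {"x":0,"y":0,"z":-0.9,"wx":0,"wy":0,"wz":0,"hand":0.35}
    - {"x":0,"y":0,"z":-0.9,"wx":0,"wy":0,"wz":0,"hand":0.35}

```text
time_s: 33.45
eef_pos: [0.5679, -0.1172, 0.0828]
tcp_rot: [0.998, 0.067, -0.004, -0.003]
force: [0.5, -0.6, -0.1]
grip_width: 0.0318
```

>>> arm_command:
  increments:
    - {"x":-0.7,"y":-0.3,"z":-0.9,"wx":0,"wy":0,"wz":0,"hand":0.5}
    - {"x":-0.7,"y":-0.3,"z":-0.9,"wx":0,"wy":0,"wz":0,"hand":0.5}
    - {"x":-0.7,"y":-0.3,"z":-0.9,"wx":0,"wy":0,"wz":0,"hand":0.5}
    - {"x":-0.7,"y":0,"z":-0.6,"wx":0,"wy":0,"wz":0,"hand":0.5}
    - {"x":0,"y":0,"z":0,"wx":0,"wy":0,"wz":0,"hand":0.5}

```text
time_s: 33.95
eef_pos: [0.4862, -0.102, 0.1918]
tcp_rot: [0.998, 0.067, 0.006, -0.001]
force: [1.4, -0.8, 0.9]
grip_width: 0.0456
```

Run:
```python
from h import *
st()
for n in ['wrist','scene','side']:
    m,p,d=snap(n,n+'9')
    if n!='wrist':
        c=p[210:350,220:420] if n=='scene' else p[170:280,230:370]
        cv2.imwrite(f'pics/{n}9c.png',cv2.cvtColor(cv2.resize(c,(800,560 if n=='scene' else 600),interpolation=3),cv2.COLOR_RGB2BGR))
```

```text
t 33.95 tcp [ 0.4862 -0.102   0.1918] xaxis yaw deg 7.65 zaxis [ 0.012  0.003 -1.   ] F [ 1.4 -0.8  0.9] w 0.0456
```

View pics/wrist9.png

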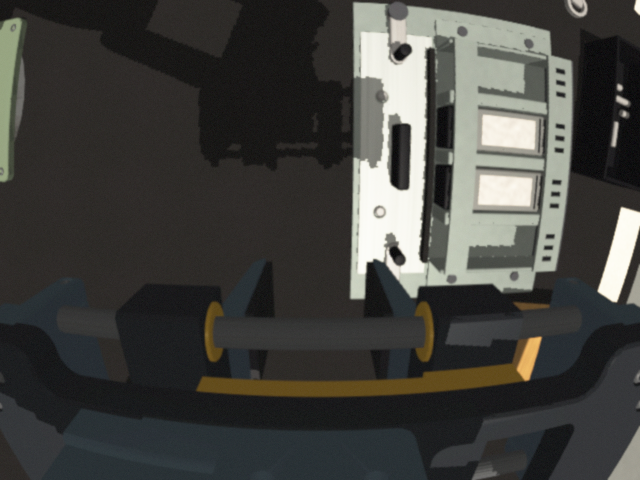

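View pics/scene9c.png

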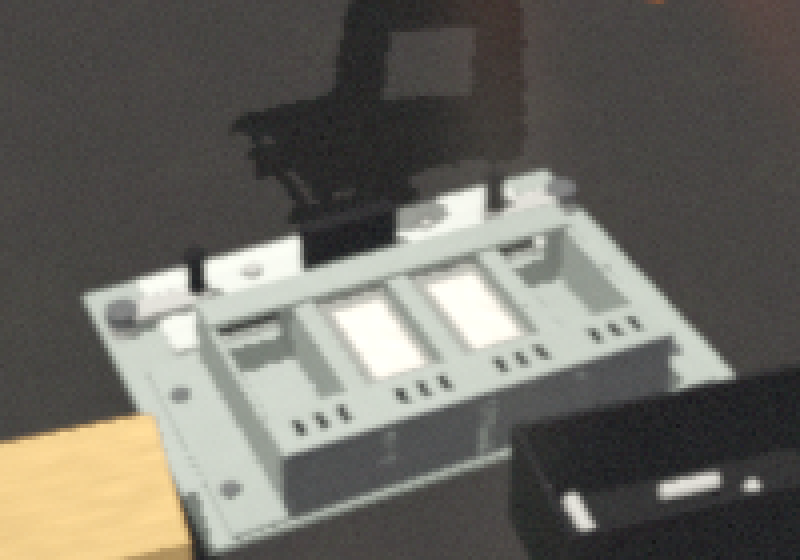

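View pics/side9c.png

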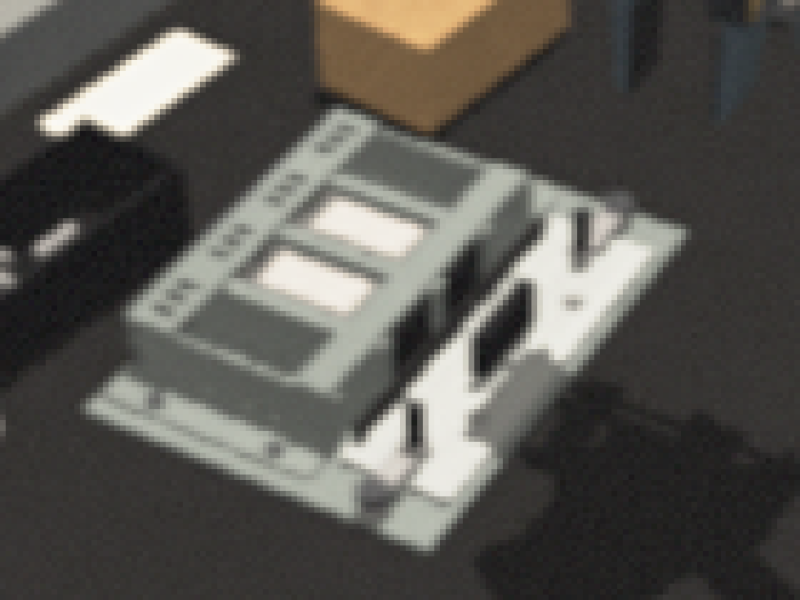

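All three views show the same thing: plate flat over both studs, both latches across its ends, both cassettes in the inner lanes. As a last check on "fully home", I'll compare the label positions against the cassette geometry.

Run:
```python
from h import *
import pickle
# cassette geometry from w10 (before pick): label along-axis extent relative to front end
def lab(f,box,z,dirv,thr=215):
    m=pickle.load(open(f+'.pkl','rb')); g=cv2.imread(f'pics/{f}.png',0); M=np.zeros_like(g); x0,y0,x1,y1=box; M[y0:y1,x0:x1]=(g[y0:y1,x0:x1]>thr)*255
    c=max(cv2.findContours(M,cv2.RETR_EXTERNAL,cv2.CHAIN_APPROX_NONE)[0],key=cv2.contourArea)[:,0,:]
    X=onplane(m,'wrist',c,z)[:,:2]@dirv; return np.percentile(X,[3,97])*1000
d=np.array([np.cos(-.221),np.sin(-.221)])
l=lab('w10',(295,130,375,260),.034,d); m=pickle.load(open('w10.pkl','rb'))
fr=onplane(m,'wrist',(335,94.5),.034)[0][:2]@d*1000; print('label',l,'front',fr,'front-labelFront',fr-l[1])
sd=np.array([np.cos(SYAW),np.sin(SYAW)])
for b in [(470,100,550,160),(470,160,550,215)]:
    l=lab('wrist9',b,.038,sd,190)-SO@sd*1000; print('in shelf label front',l)
m9=pickle.load(open('wrist9.pkl','rb'))
for n,uv in [('studL',(382,97)),('studR',(379.5,211.5))]: print(n,w2sh(onplane(m9,'wrist',uv,.013)[0]))
for n,uv in [('pinL',(402,49)),('pinR',(398,258))]: print(n,w2sh(onplane(m9,'wrist',uv,.046)[0]))
```

```text
label [513.88238517 584.48107672] front 608.243449845898 front-labelFront 23.762373121038877
in shelf label front [35.85864201 96.26049929]
in shelf label front [35.71813257 96.29539208]
studL [-55.2  54.7]
studR [-55.3 -55.2]
pinL [-43.5  94.9]
pinR [-42.  -91.6]
```

The label front reads x≈96 mm, but I'd expect about 108 when home, so this check disagrees. I'll zoom in and measure against the straps in the same view.

Run:
```python
import cv2
a=cv2.imread('pics/wrist9.png'); cv2.imwrite('pics/w9z.png',cv2.resize(a[20:280,420:600],(554,800),interpolation=3)[100:700])
b=cv2.imread('pics/w10.png'); cv2.imwrite('pics/w10z.png',cv2.resize(b[80:290,270:400],(371,600),interpolation=3))
```

```text
(no output)
```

View pics/w9z.png

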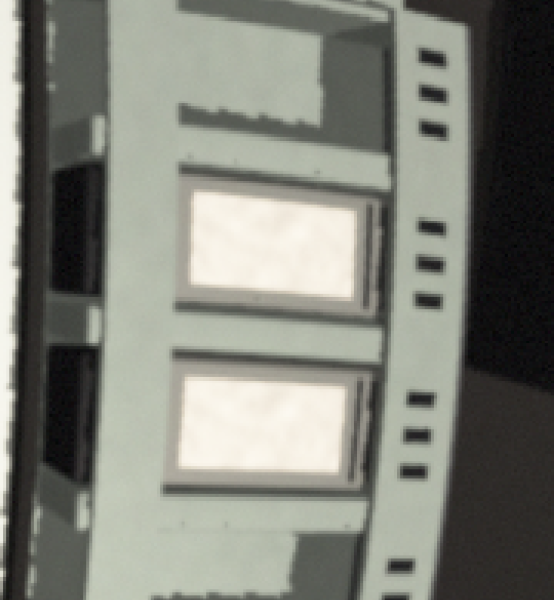

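View pics/w10z.png

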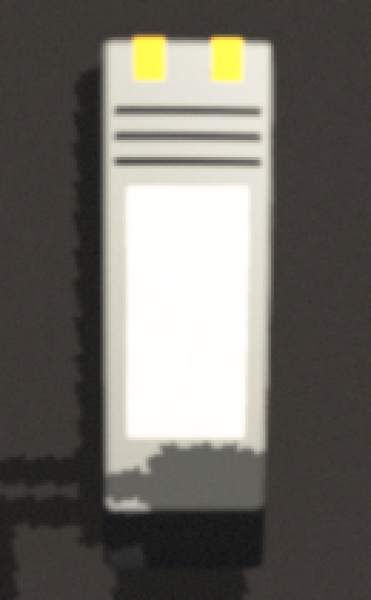

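The mismatch was a thresholding error: the mask took in bare casing beyond the label. In the crop the label is 60.5 mm long and starts 34.3 mm behind the contact end. That puts the contact ends at 96.3 + 34.3 + 1.2 (stud bias) ≈ 132 mm, on the backstop for both cassettes. Handing in.

Run:
```python
from h import *
st(); print(env.sign_off())
```

```text
t 34.10 tcp [ 0.4868 -0.1018  0.1885] xaxis yaw deg 7.66 zaxis [ 0.007  0.004 -1.   ] F [-0.2  0.4  0.5] w 0.0453
the job is handed in; nothing more can be done
None
```

The job is done and handed in at about 34 s. Both cassettes found on the bench are in the two inner lanes, contact end first. I pushed each until it stopped with 22–25 N on the tool, at the same depth in both lanes. The silver keeper is down over both studs with its lip towards the cassettes, and both latches are shut.

**Along the way:**
- The latches started near 1.7 rad, so neither needed swinging out first.
- The keeper was knocked about 3 cm during the run; I found its new place in all three cameras before gripping it.
- The second cassette's front drooped about 2° in the grip as it entered the lane, but it slid in normally.

**Last checks:**
- **Plate:** its top is at about 8.5 mm (9 expected) and both studs show through the holes.
- **Latches:** both pins stopped at shelf x ≈ -38.8 mm (-39 expected), with 11–12 N.
- **Cassettes:** label positions put both contact ends at about 132 mm, on the backstop.
- **Bystanders:** the last wide views show nothing else out of place, though I didn't measure those items.

**Checks that disagreed:**
- **Camera bias:** the wrist camera was off by 2–3 mm depending on its view. I aligned the cassettes and the plate by relative measurements instead. It also put the shut pins 3–4 mm off in the last picture.
- **Label check:** my first label measurement read about 12 mm short, because the mask included bare casing. Measuring from an enlarged crop resolved it.

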